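# Turn the binder leaf, close up the I/O modules and pack the removed parts

## Robot

A 7-joint arm with a two-finger parallel gripper is mounted at the origin on the work surface. World frame = base frame: x ahead of the robot, y to its left, z up, the work surface at z = 0. Lengths are in m, angles in rad, forces in N, time in s.
With the tool pointing down it reaches from about 0.4 to 0.85 m from the base axis. Payload 10.4 kg.
Tool frame: the origin (TCP) lies between the finger pads; the fingertips stand 8 mm ahead of it and the grasp point (between the pads) lies 11 mm behind it; z points along the fingers, x is the direction in which the jaws open and shut, and the axes are right-handed (so a half turn about z gives the same grasp; the last joint's range is limited). The gripper opens to 87 mm and grips with 3 to 60 N. Pads are 19 mm wide; open, the fingers measure 117 mm over their backs; the gripper's body (75 mm by 190 mm) begins 51 mm behind the grasp point.
Start: joints at [-1.235, 0.332, -0.065, 1.46, 0.022, 1.35, -0.088], TCP at [0.219, 0.585, 0.201] pointing down, gripper open.
Joint ranges: [-2.6, 2.6], [-0.5, 2.12], [-1.47, 1.34], [0.16, 2.42], [-1.27, 4.41], [0.06, 2.06], [-2.6, 2.6]. Speed limits (rad/s): [2.22, 2.22, 2.79, 2.79, 3.14, 3.14, 3.14].

## Interface

Orientations are given as a unit quaternion [x, y, z, w].
In Python, from bench import r, viewer gives the robot as it stands.
- The arm moves only by the tool apply_moves, never from a script. Its argument "increments" is a list of rows, each an object with "grip": the closure in counts, from 0 (fully open) to 255 (shut); "xyz": the shift along the tool's x, y, z in mm, a list of three; "rotation": the turn, a rotation vector about the tool's x, y, z in degrees, a list of three. A call has 1 to 5 rows; each row is the pose to reach, as a shift and turn from the pose measured when the call began, along the tool's axes at that moment; what a row does not reach only later rows make up. A row lasts 1/8 s, in which the tool goes at most 62.5 mm and 10.7 degrees, less where a joint would pass 70% of its speed; a pose out of reach is approached as far as the arm can. A call with a gripper value outside its range is refused whole. The fingers move at their own pace and stop on an object; "squeeze" is the grip in N (left out, the last holds). Time passes only in rows, so rows that repeat a pose let the fingers close. It gives the time, the measured TCP pose, the force and the opening at its end, in the units of the state.
- r.read_state(): the state, without advancing time (a new reading comes with each control period).
- viewer.camera(name): name is "scene" or "side" or "wrist"; returns a dict with "img" (480x640x3 uint8, blue, green, red), "range_z" (480x640 float32, m along the optical axis (not along the pixel's ray), 0 where there is no reading), "vertical_fov" (degrees; the focal length in pixels is half the picture's height over the tangent of half this angle, whatever the lens; pixels are square), "cx", "cy" (the principal point, pixels), "rvec" (rotation vector, rad) and "tvec" (3), from world to camera coordinates, as OpenCV has them. Camera axes: x right, y down, z forward; pixel columns grow to the right and rows downward; lengths in m; the calibration is good to about 2 mm. A picture is of the moment at which its call begins.
- r.close_job(): hands the job in, once; it reports no verdict.
The state is a dict: "time": time; "joint_positions": joint angles; "joint_vel": joint speeds; "joint_torque": joint torques, N m; "ee_pos": TCP position; "eef_rot": TCP orientation; "ft_force": force on the tool from outside, world axes, zero at the start; "torque": the same for the moment, N m; "width": finger opening in m.
Only numpy, scipy, OpenCV 4.12 (cv2) and the standard library are available. Lean on these libraries where they do the work, as an engineer would, in place of code of your own. Each camera call takes 0.05 s, during which the arm holds its last target.

## Task

At the controller service bench, first turn the binder's stiff leaf right over its rings, towards the robot, so that it lies flat on the near pages with its green layout face up. Next close up the row on the carrier plate: the orange module flush against the fixed grey controller and the blue module flush against the orange one, square and in line with the controller, with no gaps. Then pack every removed part that is there (heat sink, transformer, capacitor, relay) upright side by side in the green tray, standing on its floor, without disturbing the meter, solder spool or screwdriver.

Things in the scene. Friction and masses are not known exactly. Their poses are not given: they have to be found in the camera images.
- binder: Open ring binder fixed to the bench, black cover 270 mm (its x) by 180 mm (its y) by 4 mm, with 105 by 150 mm page stacks on the near (-x) and far (+x) sides, tops 17 mm above the bench. Spine and steel rings run along its y; the rings arch to 28 mm above the bench. Origin: centre of its underside, x pointing away from the robot, z up.
- binder_hinge (a point): Middle of the leaf's hinge line (along the binder's y), 20 mm above the bench, over the binder's origin.
- leaf (a joint): Angle of the stiff leaf in rad: 0 = flat on the far pages, pi/2 = upright, pi (3.14, its stop) = flat on the near pages, green face up. It starts ajar (0.35 to 0.7), and stays wherever it is left (hinge friction, about 1 N at the edge to move it). The leaf is a rigid plate 110 by 150 by 4 mm from 12 mm to 122 mm out from the hinge line; grey on one face and green with a coloured drawing on the other, which starts facing down.
- leaf_edge (a point): Middle of the leaf's free edge, 122 mm from the hinge line; moves with the leaf.
- carrier: Aluminium carrier plate fixed to the bench, 120 mm (its x) by 250 mm (its y) by 6 mm thick, with the fixed grey controller box (60 mm in x, 50 mm in y, 75 mm tall) standing on it, centred at x = 0, y = -100 mm; its face towards the modules is at y = -75 mm. The row runs along +y from there on x = 0, so that flush places have their centres at y = -52.5 mm (orange) and -7.5 mm (blue). Origin: centre of the plate's underside, z up.
- module_orange: I/O module, orange plastic box 60 mm (its x) by 45 mm (its y, along the row) by 75 mm tall with black top and green lamps, 0.25 kg, weight low. It starts standing loose on the carrier plate, 20 to 35 mm short of the controller, slightly skewed. Origin: centre of its underside, z up.
- module_blue: I/O module, blue plastic box 60 mm (its x) by 45 mm (its y, along the row) by 75 mm tall with black top and green lamps, 0.25 kg, weight low. It starts standing loose on the carrier plate, beyond the orange one with a gap, slightly skewed. Origin: centre of its underside, z up.
- tray: Green open tray fixed to the bench, outside 78 mm (its x) by 246 mm (its y) by 40 mm tall, walls and floor 5 mm, so inside 68 by 236 mm. It takes one row of parts along its y, each with its x (or a diameter) across the tray, and all four fit with about 25 mm of length to spare. Origin: centre of its underside, z up.
- heatsink: Black finned heat sink, 60 mm (its x) by 50 mm (its y) by 70 mm tall, 0.3 kg. Most of its weight is in the lowest 24 mm. Loose, starts standing upright on the bench to the left of the tray; may be absent. Origin: centre of its underside, z up.
- transformer: Steel transformer with yellow winding, 58 mm (its x) by 60 mm (its y) by 72 mm tall, 0.45 kg. Most of its weight is in the lowest 24 mm. Loose, starts standing upright on the bench to the left of the tray; may be absent. Origin: centre of its underside, z up.
- capacitor: Blue upright cylindrical capacitor with white band, 56 mm diameter, 82 mm tall plus 3 mm studs, 0.2 kg. Most of its weight is in the lowest 24 mm. Loose, starts standing upright on the bench to the left of the tray; may be absent. Origin: centre of its underside, z up.
- relay: Copper-coloured relay block on a black foot, red square on top, 58 mm (its x) by 45 mm (its y) by 75 mm tall, 0.2 kg. Most of its weight is in the lowest 24 mm. Loose, starts standing upright on the bench to the left of the tray; may be absent. Origin: centre of its underside, z up.
- meter: Yellow hand meter, 75 by 130 by 35 mm, bystander. Origin: centre of its underside.
- spool: Grey solder spool standing on its flange, 60 mm diameter, 46 mm tall, bystander. Origin: centre of its underside.
- screwdriver: Screwdriver 200 mm long lying on the bench, bystander. Origin: underside near its middle.
Things that resemble listed ones, but are neither listed nor needed, are in the scene too. What is shaped like the relay but pink or purple is not meant.

How it is judged:
By the outcome, as a careful person would: the job done as asked, in the order asked, and still so for the second after the job is handed in, with the robot touching nothing.
Of heatsink, transformer, capacitor, relay only 2 to 4 are there at a start; the rules pass over those that are not, and their reading is None.
At some moment in a run one of module_blue, heatsink, transformer, capacitor, relay may be knocked a few centimetres aside while the robot is not near it.
It also fails if it takes over 210 s, if anything falls off the work surface, if the arm or the gripper's body presses on something with over 40 N, if the wrist force passes 120 N, or if a joint passes its speed limit or range.

## Working session

There is one attempt and no reset: what is moved stays moved. The work goes in short steps, Python scripts to look and compute and a tool call to move; the robot and the scene stay as the last step left them, time stands still between calls to the robot, and variables do not carry over. Pictures are saved under pics/ and viewed, and the job is handed in when it is done.

Besides the shell and the picture viewer there is one more tool, called after "Emit:" as name([rows], argument=value, ...), one row to a line, values as JSON. apply_moves: Moves the arm, as the interface text tells. Its arguments: {"type":"object","properties":{"increments":{"type":"array","items":{"type":"object","properties":{"grip":{"type":"number"},"xyz":{"type":"array","items":{"type":"number"}},"rotation":{"type":"array","items":{"type":"number"}}}}},"squeeze":{"type":"number"}},"required":["increments"]}

```bash
ls; mkdir -p pics
cat > h.py <<'E'
import numpy as np, cv2
from bench import r, viewer
from scipy.spatial.transform import Rotation as R
def cam(n):
    c=viewer.camera(n); c['f']=240/np.tan(np.radians(c['vertical_fov'])/2)
    c['R']=cv2.Rodrigues(np.array(c['rvec'],float))[0]; c['t']=np.array(c['tvec'],float).ravel()
    return c
def pts(c):
    v,u=np.mgrid[0:480,0:640]; z=c['range_z']
    P=np.stack([(u-c['cx'])/c['f']*z,(v-c['cy'])/c['f']*z,z],-1)
    return (P-c['t'])@c['R']
def proj(c,p):
    q=c['R']@np.array(p)+c['t']; return q[:2]/q[2]*c['f']+[c['cx'],c['cy']]
E
python3 - <<'E'
from h import *
s=r.read_state(); print(s)
for n in ['scene','side','wrist']:
    c=cam(n); cv2.imwrite(f'pics/{n}0.png',c['img']); print(n,c['vertical_fov'],c['cx'],c['cy'],-c['R'].T@c['t'],c['R'][2], (c['range_z']>0).mean())
    np.savez(f'/tmp/{n}.npz',P=pts(c),img=c['img'])
E
```

```text
pics
{'time': 0.0, 'joint_positions': array([-1.23461102,  0.33287258, -0.06471053,  1.46094703,  0.02159872,
        1.34989441, -0.0885106 ]), 'joint_vel': array([ 0.0014218 ,  0.00091287, -0.00067863,  0.00013808, -0.00022189,
        0.00078302,  0.00100495]), 'joint_torque': array([-1.83469383e-04, -6.23265409e+01,  2.42967712e-02, -3.89893305e+01,
       -6.14364515e-02,  3.98920896e-02,  1.43487187e-04]), 'ee_pos': array([0.21931389, 0.58480929, 0.20045082]), 'eef_rot': array([ 8.21923828e-01,  5.69596973e-01, -5.67870267e-04,  4.31015148e-04]), 'ft_force': array([-0.3481496 , -0.05920254, -0.8617388 ]), 'torque': array([-0.01105368,  0.01559395,  0.03722287]), 'width': 0.08673555665551878}
scene 57.31595162340798 329.89595383076477 235.7539140762662 [ 1.36774444 -0.11706255  0.63715822] [-0.78649848  0.19850587 -0.58482097] 0.9960188802083333
side 48.1570549303986 316.8899187908016 233.1515148227948 [0.46353903 0.89188387 0.74890206] [ 0.12069566 -0.75309766 -0.64674297] 0.9959993489583333
wrist 70.09906185929258 320.8916789857191 238.47728393798525 [0.15394269 0.60892548 0.38270607] [ 0.23738852 -0.08984799 -0.96725076] 0.9762662760416667
```

View pics/scene0.png

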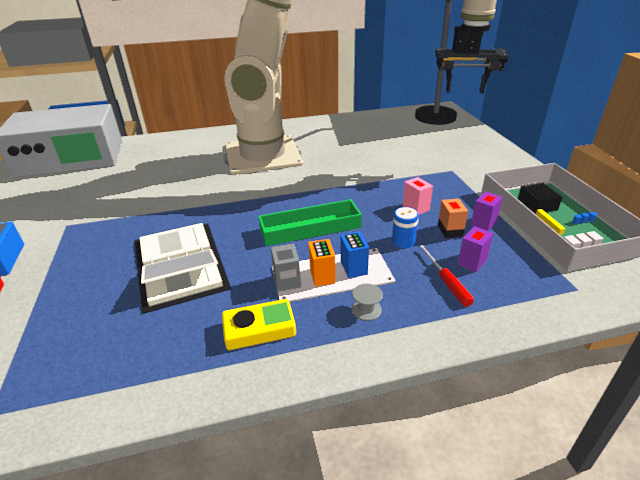

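View pics/side0.png

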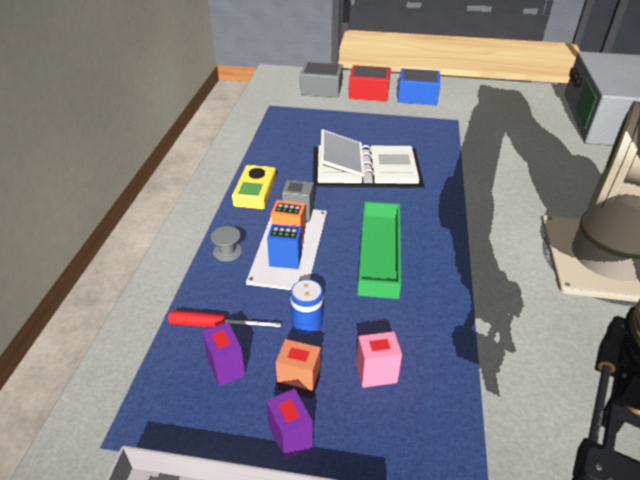

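View pics/wrist0.png

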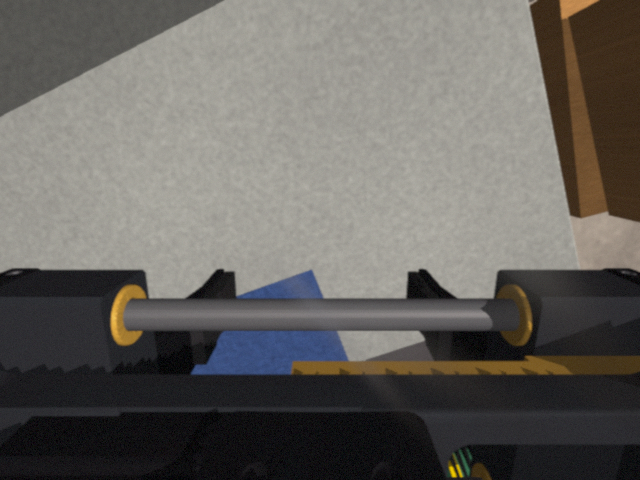

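Both views show the binder (scene px 180,263, leaf ajar), grey/orange/blue row on the carrier (285–355,260), tray (310,222), capacitor (404,227) and copper relay (453,217). The pink and purple blocks are decoys. There is no heat sink or transformer on the bench; the black thing in the grey bin is not listed.

```bash
cat > m.py <<'E'
from h import *
def load(n): d=np.load(f'/tmp/{n}.npz'); return d['P'],d['img']
def hsv(img): return cv2.cvtColor(img,cv2.COLOR_BGR2HSV)
COL={'orange':((8,200,150),(18,255,255)),'blue':((105,180,110),(115,255,255)),'green':((60,150,50),(80,255,200)),
'yellow':((25,180,120),(35,255,255))}
def rect(xy):
    (c,s,a)=cv2.minAreaRect((xy*1000).astype(np.float32)); return np.round(c,1),np.round(s,1),round(a,1)
E
python3 - <<'E'
from m import *
for n in ['scene','side']:
    P,img=load(n); H=hsv(img)
    # topdown extents: label points above bench inside mat
    ok=(P[...,0]>0.25)&(P[...,0]<1.0)&(np.abs(P[...,1])<0.6)
    hm=np.zeros((500,800,3),np.uint8)
    ix=((1.0-P[...,0])/0.0015).astype(int); iy=((0.6-P[...,1])/0.0015).astype(int)
    z=P[...,2]; o=np.argsort(z[ok]); hm[ix[ok][o]%500,iy[ok][o]%800]=img[ok][o]
    cv2.imwrite(f'pics/top_{n}.png',hm)
    b=z[ok]; print(n,'bench z med',np.median(b[np.abs(b)<.01]))
E
```

```text
scene bench z med 0.0014220193087608746
side bench z med -0.00232787929264744
```

View pics/top_scene.png

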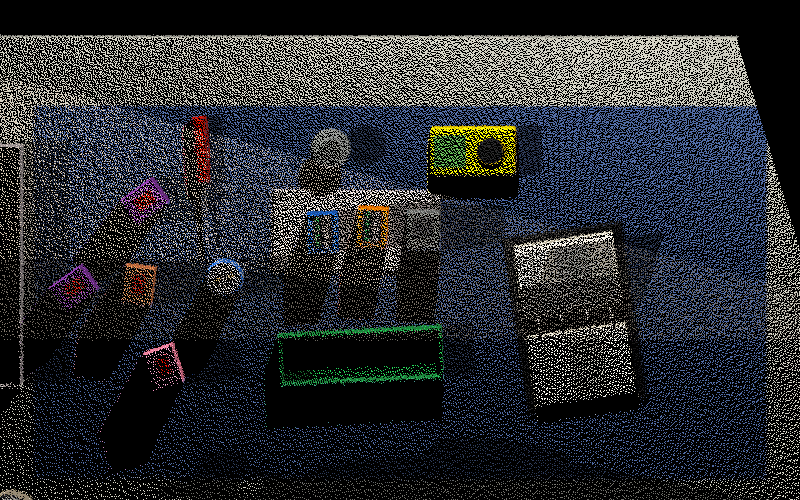

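View pics/top_side.png

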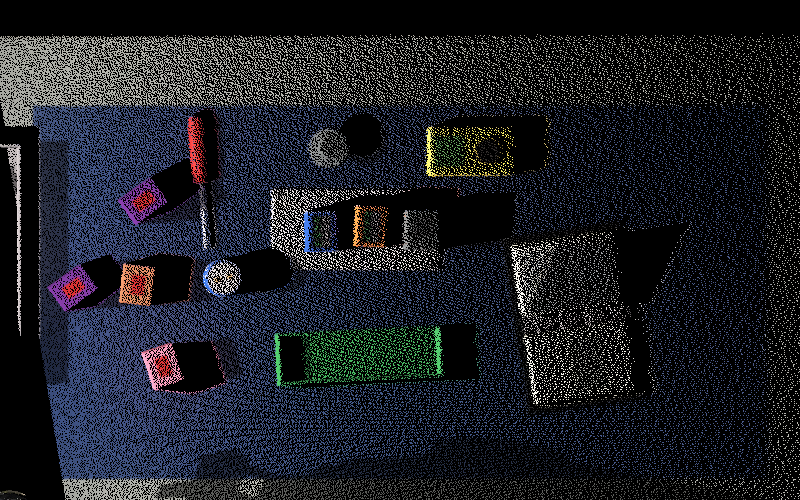

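The top-down maps agree: tray, carrier row, relay and capacitor are clear. Now the numbers.

```bash
cat >> m.py <<'E'
def box(px): # col0,row0,col1,row1 in map
    c0,r0,c1,r1=px; return (1-.0015*r1,1-.0015*r0,.6-.0015*c1,.6-.0015*c0)
def region(P,b,z0,z1):
    return (P[...,0]>b[0])&(P[...,0]<b[1])&(P[...,1]>b[2])&(P[...,1]<b[3])&(P[...,2]>z0)&(P[...,2]<z1)
E
python3 - <<'E'
from m import *
for n,dz in [('scene',.0014),('side',-.0023)]:
    P,img=load(n); P=P-[0,0,dz]
    print(n)
    for nm,b,z0,z1 in [('relay',(112,255,165,310),.068,.082),('cap',(195,250,250,305),.077,.083),('blue',(300,205,342,258),.075,.088),('orange',(348,200,395,255),.075,.088),('ctrl',(397,200,445,260),.075,.088),
      ('carrier',(262,180,450,280),.003,.009),('tray',(268,315,450,395),.035,.044),('binder near',(505,320,645,412),.014,.020),('binder any',(500,215,660,420),.0015,.020),('leaf',(505,225,690,335),.025,.12),('spool',(300,120,358,175),.02,.05),('meter',(420,115,525,185),.02,.05),('sdriver',(180,105,220,260),.004,.05)]:
        m=region(P,box(b),z0,z1); q=P[m]
        if len(q)<10: print(nm,len(q)); continue
        print(nm,len(q),*rect(q[:,:2]),'z',np.round(np.percentile(q[:,2],[2,50,98]),4))
    m=region(P,box((505,225,690,320)),.028,.12)
    q=P[m]; c=q.mean(0); w,V=np.linalg.eigh(np.cov((q-c).T)); print('leaf normal',V[:,0],w[0]**.5,c)
E
```

```text
scene
relay 308 [572.4 391.3] [46.6 63.2] 83.1 z [0.0687 0.0745 0.0764]
cap 218 [583.6 263.7] [53.5 56. ] 30.3 z [0.0775 0.0815 0.0829]
blue 417 [652.1 115.6] [63.2 46.1] 1.0 z [0.0757 0.0808 0.0833]
orange 438 [658.9  41.4] [45.2 65. ] 87.8 z [0.0759 0.081  0.0833]
ctrl 478 [654.6 -35.3] [49.9 61.7] 89.6 z [0.0762 0.0808 0.083 ]
carrier 2121 [661.5  69.6] [136.1 260.7] 0.0 z [0.0034 0.0057 0.0083]
tray 605 [466.3  58.8] [ 85.9 245.9] 2.6 z [0.0351 0.0389 0.0421]
binder near 1669 [ 454.7 -272.4] [112.2 149.5] 8.4 z [0.0147 0.0172 0.0194]
binder any 5335 [ 523.9 -270. ] [239.8 307.1] 90.0 z [0.0016 0.0158 0.0191]
leaf 1259 [ 576.  -254.5] [124.6 150.3] 9.2 z [0.0268 0.0498 0.0645]
spool 570 [776.8 103.4] [56.6 60.4] 71.8 z [0.0211 0.0453 0.0473]
meter 2311 [ 773.5 -110.3] [ 76.8 130.1] 0.5 z [0.0223 0.0345 0.0415]
sdriver 618 [717.4 292.7] [217.6  26.4] 4.6 z [0.0067 0.0198 0.0263]
leaf normal [ 0.32976773  0.04711729 -0.94288557] 0.0010647469383757492 [ 0.59325519 -0.25397638  0.04930809]
side
relay 1018 [572.9 393.7] [48.5 58.5] 83.5 z [0.0691 0.0747 0.0774]
cap 474 [583.3 265.7] [5
[... 207 characters left out ...]
.4 z [0.0754 0.08   0.083 ]
carrier 2249 [658.3  72.4] [266.2 145.6] 88.0 z [0.0032 0.0053 0.0082]
tray 656 [467.   60.6] [ 78.2 252.1] 3.0 z [0.0353 0.0389 0.0418]
binder near 1208 [ 458.2 -268.6] [110.  156.4] 8.3 z [0.0141 0.0159 0.0189]
binder any 3196 [ 523.  -269.7] [305.7 238.5] 0.2 z [0.0017 0.0141 0.0184]
leaf 1367 [ 577.  -253.2] [121.4 160.8] 7.9 z [0.026  0.045  0.0629]
spool 509 [778.4 107.1] [57.5 59.5] 40.8 z [0.0223 0.0452 0.0481]
meter 1167 [ 772.9 -104.9] [ 74.5 136.8] 0.5 z [0.0212 0.034  0.0412]
sdriver 959 [732.1 302.2] [ 45.  209.4] 85.4 z [0.0085 0.0202 0.0265]
leaf normal [ 0.34050888  0.0486714  -0.93898072] 0.0014643069147867093 [ 0.58926201 -0.24386817  0.04617575]
```

```bash
cat >> m.py <<'E'
def prof(v,lo,hi,step):
    h,e=np.histogram(v,np.arange(lo,hi,step)); return h
E
python3 - <<'E'
from m import *
for n,dz in [('scene',.0014),('side',-.0023)]:
    P,img=load(n); P=P-[0,0,dz]; H=hsv(img)
    print(n)
    # binder frame yaw 8.3 about (0.52,-0.262)
    a=np.radians(8.3); ex=np.array([np.cos(a),np.sin(a)]); ey=np.array([-ex[1],ex[0]])
    o=np.array([.52,-.262]); d=P[...,:2]-o; bx=d@ex*1000; by=d@ey*1000
    reg=(np.abs(bx)<160)&(np.abs(by)<110)
    blk=reg&(H[...,2]<60)&(P[...,2]<.008)&(P[...,2]>0)
    print('black n',blk.sum(),'bx',np.percentile(bx[blk],[1,50,99]),'by',np.percentile(by[blk],[1,99]))
    wh=reg&(H[...,2]>110)&(H[...,1]<60)&(P[...,2]>.012)&(P[...,2]<.021)&(bx<-20)
    print('white near bx',np.percentile(bx[wh],[.5,99]),'by',np.percentile(by[wh],[.5,99.5]),H[...,2][wh].mean())
    lf=reg&(P[...,2]>.025)&(bx>15); print('leaf bx',np.percentile(bx[lf],[.5,99.5]),'by',np.percentile(by[lf],[.5,99.5]),'zmax',np.percentile(P[...,2][lf],99.5))
    rg=reg&(P[...,2]>.024)&(bx<14)&(np.abs(by)<70); print('rings',rg.sum(),np.percentile(bx[rg],[5,50,95]))
    # carrier colour
    cm=region(P,box((255,175,455,285)),.001,.010)&(H[...,2]>120)&(H[...,1]<50)
    q=P[cm]; print('carrier',*rect(q[:,:2]))
    for nm,b in [('blue',(300,205,342,258)),('orange',(348,200,395,255)),('ctrl',(397,200,445,260)),('relay',(112,255,165,310))]:
        zz=.0805 if nm!='relay' else .075
        m=region(P,box(b),zz-.004,zz+.004); print(nm,m.sum(),*rect(P[m][:,:2]))
    m=region(P,box((268,315,450,395)),.037,.043); print('tray',*rect(P[m][:,:2]))
E
```

```text
scene
black n 994 bx [-122.89235312   96.23758645  137.14299444] by [-89.01547131  88.22212449]
white near bx [-120.23122899  -21.36573168] by [-74.92957087  73.17142121] 241.5081327260898
leaf bx [ 16.28688192 117.50875737] by [-74.73164374  73.88497908] zmax 0.06519235040748642
rings 56 [-4.03353104  8.35106791 13.25571389]
carrier [656.2  56.8] [127.4 272.6] 1.4
blue 401 [652.1 115.6] [63.2 46.1] 1.0
orange 422 [658.9  41.4] [45.2 65. ] 87.8
ctrl 465 [654.5 -35.3] [49.9 61.7] 89.5
relay 276 [572.5 391. ] [46.3 63.1] 82.1
tray [466.3  58.8] [ 85.9 245.9] 2.6
side
black n 380 bx [-129.24823904   24.38909437  135.44867772] by [-78.28756438  91.35376845]
white near bx [-116.26802088  -21.08234686] by [-74.85287572  77.78934859] 229.46296296296296
leaf bx [ 15.92790273 117.67272343] by [-73.00868552  78.60286751] zmax 0.06392535527605861
rings 32 [-2.17027966  4.54565732 12.00594987]
carrier [655.9  66.6] [256.7 123.5] 89.9
blue 512 [652.9 117.8] [61.5 50.4] 2.3
orange 441 [660.4  44.1] [51.5 60.2] 88.0
ctrl 397 [655.1 -30.9] [60.1 53.7] 0.8
relay 964 [572.9 393.8] [48.5 58.3] 83.7
tray [466.9  61.2] [ 78.2 249.8] 3.0
```

```bash
cat > plan.py <<'E'
from h import *
def down(yaw_x):  # tool x at world angle yaw_x (deg), z down
    a=np.radians(yaw_x); x=np.array([np.cos(a),np.sin(a),0]); z=np.array([0,0,-1.]); return R.from_matrix(np.stack([x,np.cross(z,x),z],1))
def rows(ts,cur=None):
    s=r.read_state(); p=s['ee_pos']; q=R.from_quat(s['eef_rot'])
    print('t',round(s['time'],2),'p',np.round(p,4),'f',np.round(s['ft_force'],1),'w',round(s['width'],4),'xang',round(np.degrees(np.arctan2(*q.as_matrix()[[1,0],0])),1),'z',np.round(q.as_matrix()[:,2],3),'j',np.round(s['joint_positions'],2))
    for pos,rot in ts:
        d=q.inv().apply(np.array(pos)-p)*1000; rv=np.degrees((q.inv()*rot).as_rotvec())
        print(np.round(d,1).tolist(),np.round(rv,1).tolist())
BA=8.3; BO=np.array([.521,-.262])
def bind(bx,by,z,tilt):
    a=np.radians(BA); ex=np.array([np.cos(a),np.sin(a)]); ey=np.array([-ex[1],ex[0]])
    p=BO+ex*bx/1000+ey*by/1000
    return (np.r_[p,z/1000], down(90+BA)*R.from_rotvec([np.radians(tilt),0,0]))
E
python3 - <<'E'
from plan import *
rows([bind(150,0,200,0),bind(150,0,200,30)])
E
```

```text
t 0.15 p [0.2193 0.5849 0.2007] f [ 0.4 -0.2 -0.8] w 0.087 xang 69.4 z [-0.    -0.001 -1.   ] j [-1.23  0.33 -0.06  1.46  0.02  1.35 -0.09]
[-614.7, 711.2, 1.3] [-0.0, 0.1, -28.9]
[-614.7, 711.2, 1.3] [29.3, -7.5, -28.2]
```

Emit:
apply_moves([
  {"grip":255,"xyz":[-200,230,-30],"rotation":[0,0,-10]},
  {"grip":255,"xyz":[-200,230,-30],"rotation":[0,0,-10]},
  {"grip":255,"xyz":[-200,230,-30],"rotation":[0,0,-10]},
  {"grip":255,"xyz":[-200,230,-30],"rotation":[0,0,-10]},
  {"grip":255,"xyz":[-200,230,-30],"rotation":[0,0,-10]},
], squeeze=10)

```text
time: 0.78
ee_pos: [0.3653, 0.3146, 0.2311]
eef_rot: [0.769, 0.639, -0.0, 0.0]
ft_force: [0.9, -0.5, 0.0]
width: 0.0449
```

Run:
```python
from plan import *
rows([bind(150,0,200,0),bind(150,0,200,30)])
```

```text
t 0.78 p [0.3653 0.3146 0.2311] f [ 0.9 -0.5  0. ] w 0.0449 xang 79.4 z [-0.    -0.001 -1.   ] j [-0.9  -0.    0.09  1.78  0.    1.36  0.58]
[-489.5, 401.1, 31.4] [-0.0, 0.0, -18.9]
[-489.5, 401.1, 31.4] [29.7, -4.9, -18.5]
```

Emit:
apply_moves([
  {"grip":255,"xyz":[-240,200,0],"rotation":[0,0,-10]},
  {"grip":255,"xyz":[-240,200,0],"rotation":[0,0,-10]},
  {"grip":255,"xyz":[-240,200,0],"rotation":[0,0,-10]},
  {"grip":255,"xyz":[-240,200,0],"rotation":[0,0,-10]},
  {"grip":255,"xyz":[-240,200,0],"rotation":[0,0,-19]},
])

```text
time: 1.4
ee_pos: [0.5128, 0.0504, 0.2313]
eef_rot: [0.657, 0.754, -0.0, 0.0]
ft_force: [-0.2, -0.6, -0.6]
width: 0.0017
```

Run:
```python
from plan import *
rows([bind(150,0,200,0),bind(150,0,170,40)])
```

```text
t 1.4 p [0.5128 0.0504 0.2313] f [-0.2 -0.6 -0.6] w 0.0017 xang 97.8 z [-0. -0. -1.] j [-0.58  0.06  0.42  1.72 -0.03  1.36  1.55]
[-309.3, 115.5, 31.5] [-0.0, 0.0, -0.5]
[-309.3, 115.5, 61.5] [40.0, -0.1, -0.4]
```

Emit:
apply_moves([
  {"grip":255,"xyz":[-309,115,60],"rotation":[40,0,0]},
  {"grip":255,"xyz":[-309,115,60],"rotation":[40,0,0]},
  {"grip":255,"xyz":[-309,115,60],"rotation":[40,0,0]},
  {"grip":255,"xyz":[-309,115,60],"rotation":[40,0,0]},
  {"grip":255,"xyz":[-309,115,60],"rotation":[40,0,0]},
])

```text
time: 2.02
ee_pos: [0.6271, -0.1382, 0.2]
eef_rot: [0.616, 0.731, -0.24, -0.167]
ft_force: [-0.3, 1.3, -2.8]
width: 0.0004
```

Run:
```python
from plan import *
rows([bind(150,0,170,40),bind(150,0,80,40),bind(142,0,44,40)])
```

```text
t 2.02 p [ 0.6271 -0.1382  0.2   ] f [-0.3  1.3 -2.8] w 0.0004 xang 100.6 z [-0.54  -0.145 -0.829] j [-0.07  0.88  0.28  0.79  0.03  2.04  1.92]
[-106.6, 38.6, 16.8] [6.2, 3.7, 0.1]
[-102.0, 88.7, 91.4] [6.2, 3.7, 0.1]
[-99.8, 102.1, 125.7] [6.2, 3.7, 0.1]
```

Emit:
apply_moves([
  {"grip":255,"xyz":[-103,70,55],"rotation":[0,4,0]},
  {"grip":255,"xyz":[-103,70,55],"rotation":[0,4,0]},
  {"grip":255,"xyz":[-103,70,55],"rotation":[0,4,0]},
  {"grip":255,"xyz":[-103,70,55],"rotation":[0,4,0]},
])

```text
time: 2.52
ee_pos: [0.6674, -0.239, 0.1153]
eef_rot: [0.625, 0.725, -0.218, -0.191]
ft_force: [0.1, 0.5, 0.1]
width: 0.0004
```

Run:
```python
from plan import *
rows([bind(150,0,80,35),bind(142,0,44,40)])
```

```text
t 2.52 p [ 0.6674 -0.239   0.1153] f [0.1 0.5 0.1] w 0.0004 xang 98.4 z [-0.549 -0.077 -0.832] j [ 0.06  1.16  0.5   0.5  -0.19  2.06  2.08]
[-1.7, 21.1, 28.4] [1.3, -0.2, 0.2]
[-1.9, 34.4, 62.8] [6.3, -0.2, 0.2]
```

Emit:
apply_moves([
  {"grip":255,"xyz":[-2,38,54],"rotation":[-3,0,0]},
  {"grip":255,"xyz":[-2,38,54],"rotation":[-3,0,0]},
  {"grip":255,"xyz":[-2,38,54],"rotation":[-3,0,0]},
])

```text
time: 2.9
ee_pos: [0.6703, -0.2392, 0.0519]
eef_rot: [0.629, 0.731, -0.199, -0.174]
ft_force: [0.7, -1.0, 1.1]
width: 0.0005
```

Run:
```python
from plan import *
rows([bind(150,0,50,30),bind(130,0,50,30),bind(118,0,58,30),bind(105,0,75,30),bind(95,0,85,30)])
c=cam('side'); cv2.imwrite('pics/s1.png',c['img'][100:300,200:500].repeat(2,0).repeat(2,1))
```

```text
t 2.9 p [ 0.6703 -0.2392  0.0519] f [ 0.7 -1.   1.1] w 0.0005 xang 98.5 z [-0.504 -0.072 -0.861] j [ 0.03  1.14  0.49  0.66 -0.2   1.88  2.07]
[-1.0, 0.1, 2.2] [-0.6, -0.1, 0.3]
[-0.9, -17.1, 12.4] [-0.6, -0.1, 0.3]
[-0.8, -31.5, 11.6] [-0.6, -0.1, 0.3]
[-0.7, -51.4, 3.6] [-0.6, -0.1, 0.3]
[-0.6, -65.1, 0.1] [-0.6, -0.1, 0.3]
```

View pics/s1.png

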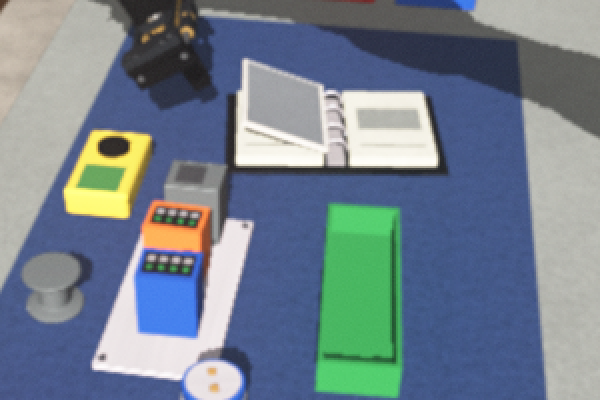

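The gripper (crop px 190,70) is just beyond the leaf's free edge (245,70) and low enough. Tilting more and moving in.

Emit:
apply_moves([
  {"grip":255,"xyz":[-1,-8,14],"rotation":[7,0,0]},
  {"grip":255,"xyz":[-1,-17,14],"rotation":[7,0,0]},
  {"grip":255,"xyz":[-1,-25,14],"rotation":[7,0,0]},
  {"grip":255,"xyz":[-1,-32,12],"rotation":[7,0,0]},
])

```text
time: 3.45
ee_pos: [0.6391, -0.2454, 0.061]
eef_rot: [0.618, 0.718, -0.242, -0.21]
ft_force: [0.7, -0.3, 1.0]
width: 0.0005
```

```bash
cat > leaf.py <<'E'
from plan import *
def leaf():
    c=cam('side'); P=pts(c)+[0,0,.0023]; a=np.radians(BA); ex=np.array([np.cos(a),np.sin(a)]); ey=np.array([-ex[1],ex[0]])
    d=P[...,:2]-BO; bx=d@ex*1000; by=d@ey*1000; z=P[...,2]*1000
    # near half of leaf seen by side camera: by in 35..72
    m=(np.abs(bx)<135)&(by>35)&(by<72)&(z>30)&(z<170)
    print('leaf angle deg', m.sum(), np.round(np.degrees(np.percentile(np.arctan2(z[m]-20,bx[m]),[10,50,90])),1) if m.sum() else None, 'bx',np.round(np.percentile(bx[m],[2,98])) if m.sum() else '', 'zmax',np.round(np.percentile(z[m],98)) if m.sum() else '')
    cv2.imwrite('pics/leaf.png',c['img'][60:260,240:500].repeat(3,0).repeat(3,1)[:600])
E
python3 - <<'E'
from leaf import *
leaf()
rows([bind(118,0,58,36),bind(105,0,75,36),bind(95,0,90,36),bind(80,0,105,36),bind(65,0,115,36)])
E
```

```text
leaf angle deg 303 [19.4 20.8 22.1] bx [ 28. 116.] zmax 63.0
t 3.5 p [ 0.6389 -0.2458  0.0619] f [-0.2 -0.   0.9] w 0.0006 xang 98.6 z [-0.6   -0.089 -0.795] j [ 0.03  1.17  0.51  0.65 -0.16  1.97  2.09]
[1.0, 1.6, 3.7] [-1.3, 0.1, 0.3]
[1.0, -19.0, -1.9] [-1.3, 0.1, 0.3]
[1.1, -36.1, -7.8] [-1.3, 0.1, 0.3]
[1.2, -57.1, -10.6] [-1.3, 0.1, 0.3]
[1.3, -75.1, -9.5] [-1.3, 0.1, 0.3]
```

View pics/leaf.png

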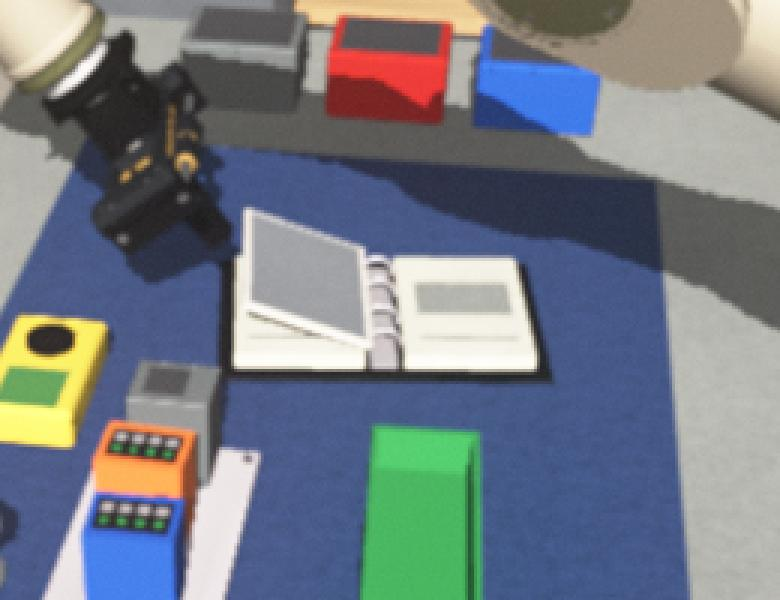

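Run:
```python
from leaf import *
rows([bind(120,0,53,36),bind(114,0,65,36),bind(107,0,80,36),bind(95,0,95,36),bind(80,0,110,36)])
```

```text
t 3.5 p [ 0.6389 -0.2458  0.0619] f [-0.2 -0.   0.9] w 0.0006 xang 98.6 z [-0.6   -0.089 -0.795] j [ 0.03  1.17  0.51  0.65 -0.16  1.97  2.09]
[0.9, 6.2, 6.5] [-1.3, 0.1, 0.3]
[1.0, -5.8, 0.6] [-1.3, 0.1, 0.3]
[1.0, -20.5, -7.1] [-1.3, 0.1, 0.3]
[1.1, -39.1, -11.8] [-1.3, 0.1, 0.3]
[1.2, -60.1, -14.6] [-1.3, 0.1, 0.3]
```

Emit:
apply_moves([
  {"grip":255,"xyz":[1,6,6.5],"rotation":[-1,0,0]},
  {"grip":255,"xyz":[1,-6,0.5],"rotation":[-1,0,0]},
  {"grip":255,"xyz":[1,-20,-7],"rotation":[-1,0,0]},
  {"grip":255,"xyz":[1,-39,-12],"rotation":[-1,0,0]},
  {"grip":255,"xyz":[1,-50,-14],"rotation":[-1,0,0]},
])

```text
time: 4.12
ee_pos: [0.6076, -0.2499, 0.1054]
eef_rot: [0.62, 0.72, -0.235, -0.203]
ft_force: [-0.3, -0.4, -0.6]
width: 0.0006
```

Run:
```python
from leaf import *
leaf()
rows([bind(80,0,110,30),bind(65,0,118,25),bind(45,0,122,20),bind(25,0,122,15)])
```

```text
leaf angle deg 308 [19.2 20.6 22.1] bx [ 28. 116.] zmax 63.0
t 4.17 p [ 0.6073 -0.2502  0.1063] f [-1.8 -0.7  0.6] w 0.0004 xang 98.5 z [-0.584 -0.088 -0.807] j [-0.01  1.03  0.52  0.82 -0.13  1.93  2.12]
[0.8, -7.9, 1.2] [-6.2, 0.1, 0.2]
[0.9, -24.7, 3.6] [-11.2, 0.1, 0.2]
[1.0, -43.2, 12.2] [-16.2, 0.1, 0.2]
[1.1, -59.4, 24.0] [-21.2, 0.1, 0.2]
```

View pics/leaf.png

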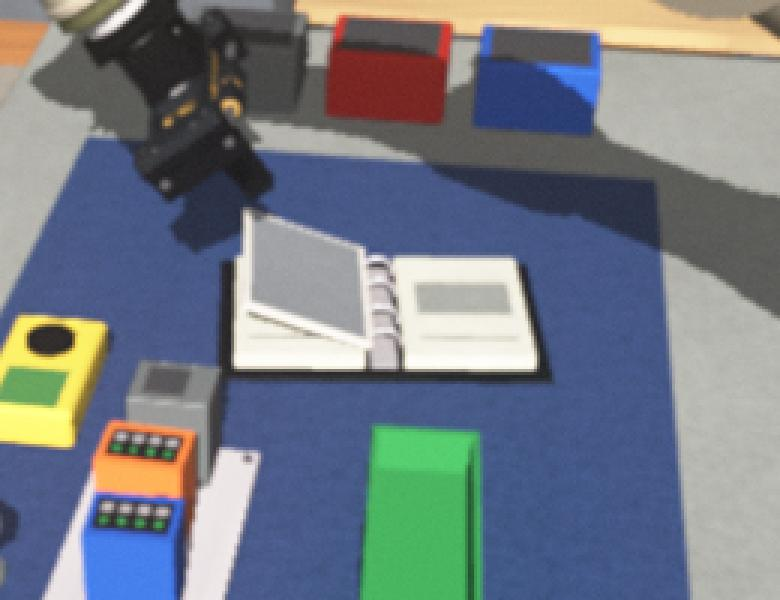

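The leaf has not moved: the fingertip slid over its edge, because it was too high. I'll back out and go in lower.

Run:
```python
from leaf import *
rows([bind(150,0,100,35),bind(150,0,47,35),bind(132,0,45,35)])
```

```text
t 4.17 p [ 0.6073 -0.2502  0.1063] f [-1.8 -0.7  0.6] w 0.0004 xang 98.5 z [-0.584 -0.088 -0.807] j [-0.01  1.03  0.52  0.82 -0.13  1.93  2.12]
[0.6, 54.5, -32.1] [-1.2, 0.1, 0.2]
[0.5, 85.8, 10.7] [-1.2, 0.1, 0.2]
[0.6, 72.4, 22.9] [-1.2, 0.1, 0.2]
```

Emit:
apply_moves([
  {"grip":255,"xyz":[0,54,-32],"rotation":[-1,0,0]},
  {"grip":255,"xyz":[0,54,-32],"rotation":[-1,0,0]},
  {"grip":255,"xyz":[0,86,10],"rotation":[-1,0,0]},
  {"grip":255,"xyz":[0,86,10],"rotation":[-1,0,0]},
  {"grip":255,"xyz":[0,86,10],"rotation":[-1,0,0]},
])

```text
time: 4.8
ee_pos: [0.6701, -0.2409, 0.049]
eef_rot: [0.622, 0.722, -0.229, -0.197]
ft_force: [0.4, 0.0, 1.0]
width: 0.0003
```

Run:
```python
from leaf import *
rows([bind(150,0,47,35),bind(132,0,45,35),bind(122,0,47,35),bind(116,0,58,35)])
```

```text
t 4.8 p [ 0.6701 -0.2409  0.049 ] f [0.4 0.  1. ] w 0.0003 xang 98.5 z [-0.57  -0.086 -0.817] j [ 0.06  1.24  0.51  0.51 -0.2   2.    2.06]
[0.7, 0.7, 2.0] [-0.2, 0.2, 0.2]
[0.8, -12.9, 14.0] [-0.2, 0.2, 0.2]
[0.8, -22.2, 18.1] [-0.2, 0.2, 0.2]
[0.8, -33.4, 12.6] [-0.2, 0.2, 0.2]
```

Emit:
apply_moves([
  {"grip":255,"xyz":[1,-13,14],"rotation":[0,0,0]},
  {"grip":255,"xyz":[1,-13,14],"rotation":[0,0,0]},
  {"grip":255,"xyz":[1,-22,18],"rotation":[0,0,0]},
  {"grip":255,"xyz":[1,-22,18],"rotation":[0,0,0]},
  {"grip":255,"xyz":[1,-33,13],"rotation":[0,0,0]},
])

```text
time: 5.42
ee_pos: [0.6363, -0.2448, 0.0576]
eef_rot: [0.622, 0.722, -0.229, -0.197]
ft_force: [0.8, -0.2, 0.2]
width: 0.0005
```

Run:
```python
from leaf import *
leaf()
rows([bind(120,0,58,35),bind(114,0,70,35),bind(105,0,84,35),bind(95,0,96,35),bind(83,0,108,35)])
```

```text
leaf angle deg 323 [19.3 20.5 22. ] bx [ 28. 116.] zmax 63.0
t 5.47 p [ 0.6362 -0.2455  0.0598] f [-0.9 -0.6  1.6] w 0.0006 xang 98.6 z [-0.568 -0.087 -0.818] j [ 0.01  1.12  0.52  0.73 -0.17  1.9   2.09]
[0.3, 4.0, -0.6] [-0.1, 0.2, 0.2]
[0.3, -7.8, -7.0] [-0.1, 0.2, 0.2]
[0.3, -23.2, -13.2] [-0.1, 0.2, 0.2]
[0.3, -38.3, -17.3] [-0.1, 0.2, 0.2]
[0.4, -55.0, -20.2] [-0.1, 0.2, 0.2]
```

View pics/leaf.png

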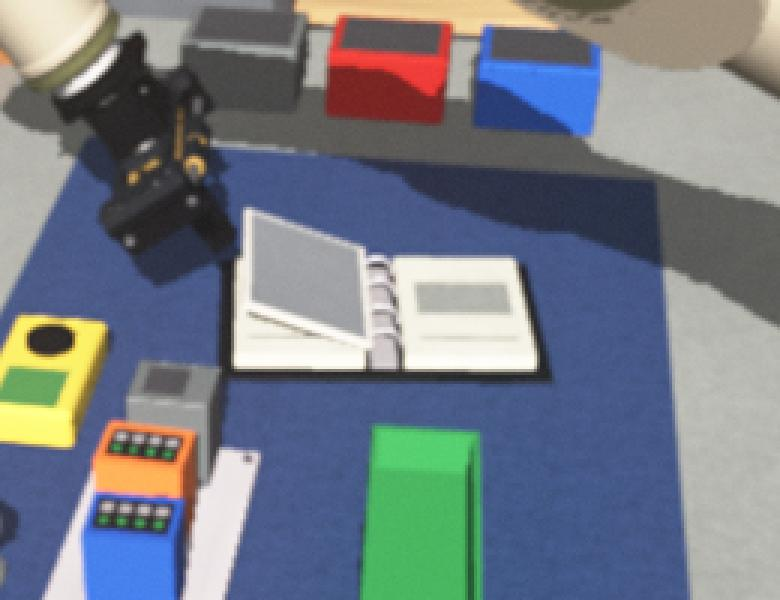

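Run:
```python
from leaf import *
s=r.read_state(); p=s['ee_pos']; M=R.from_quat(s['eef_rot']).as_matrix()
for n in ['side','scene']:
    c=cam(n); P=pts(c)
    im=c['img'].copy()
    for pt,col in [(p,(0,255,0)),(p+M[:,2]*.008,(0,0,255)),(bind(114,0,63,0)[0],(255,0,255)),(bind(114,75,63,0)[0],(255,255,0))]:
        u=proj(c,pt); cv2.circle(im,(int(u[0]),int(u[1])),2,col,-1); print(n,np.round(u))
    u=proj(c,p).astype(int); cr=im[u[1]-60:u[1]+60,u[0]-80:u[0]+80]; cv2.imwrite(f'pics/z_{n}.png',cv2.resize(cr,None,fx=4,fy=4,interpolation=0))
    # finger points in tool frame
    T=(P-p)@M*1000; m=(np.abs(T[...,0])<60)&(np.abs(T[...,1])<40)&(T[...,2]>-50)&(T[...,2]<15)&(c['img'].max(-1)<70)
    q=T[m]; 
    for z0 in range(-50,15,10):
        k=q[(q[:,2]>=z0)&(q[:,2]<z0+10)]
        if len(k)>4: print(z0,len(k),'x',np.round(np.percentile(k[:,0],[3,97])),'y',np.round(np.percentile(k[:,1],[3,97])))
```

```text
side [321. 144.]
side [323. 147.]
side [322. 143.]
side [322. 160.]
-50 38 x [-6. 14.] y [-8. 14.]
-40 46 x [-7. 14.] y [-7. 14.]
-30 37 x [-6. 12.] y [-7. 14.]
scene [180. 274.]
scene [181. 275.]
scene [180. 272.]
scene [217. 262.]
```

View pics/z_side.png

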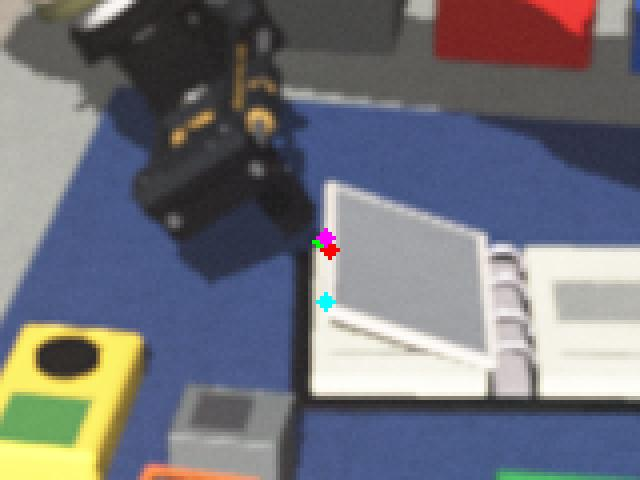

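View pics/z_scene.png

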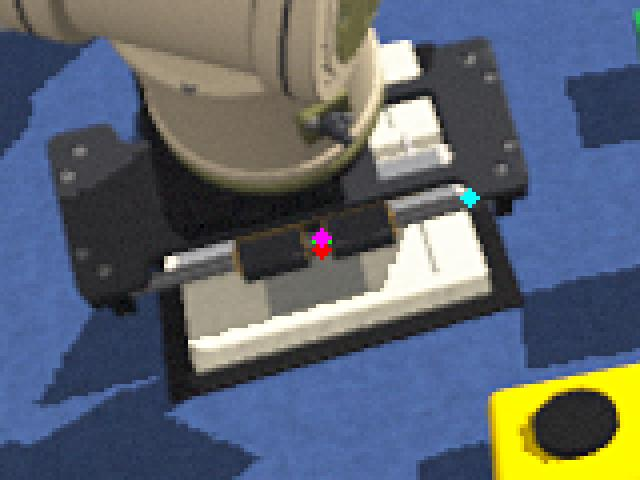

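The fingertip disappears behind the leaf edge (TCP dot at 322,243 in the enlarged view), so it is now under the leaf. Lifting along the arc.

Emit:
apply_moves([
  {"grip":255,"xyz":[0,-2,-4],"rotation":[0,0,0]},
  {"grip":255,"xyz":[0,-8,-7],"rotation":[0,0,0]},
  {"grip":255,"xyz":[0,-16,-11],"rotation":[0,0,0]},
  {"grip":255,"xyz":[0,-23,-13],"rotation":[0,0,0]},
  {"grip":255,"xyz":[0,-31,-15],"rotation":[0,0,0]},
])

```text
time: 6.2
ee_pos: [0.6195, -0.2478, 0.0894]
eef_rot: [0.622, 0.722, -0.229, -0.196]
ft_force: [0.1, 0.4, 1.0]
width: 0.0006
```

Run:
```python
from leaf import *
leaf()
rows([bind(95,0,96,35),bind(83,0,108,35)])
```

```text
leaf angle deg 307 [19.2 20.6 21.9] bx [ 28. 116.] zmax 63.0
t 6.25 p [ 0.6194 -0.2482  0.0905] f [-0.5 -0.   1.9] w 0.0005 xang 98.5 z [-0.568 -0.087 -0.819] j [-0.01  1.05  0.53  0.8  -0.15  1.91  2.11]
[0.5, -6.7, -2.0] [-0.1, 0.2, 0.1]
[0.5, -23.4, -5.0] [-0.1, 0.2, 0.1]
```

View pics/leaf.png

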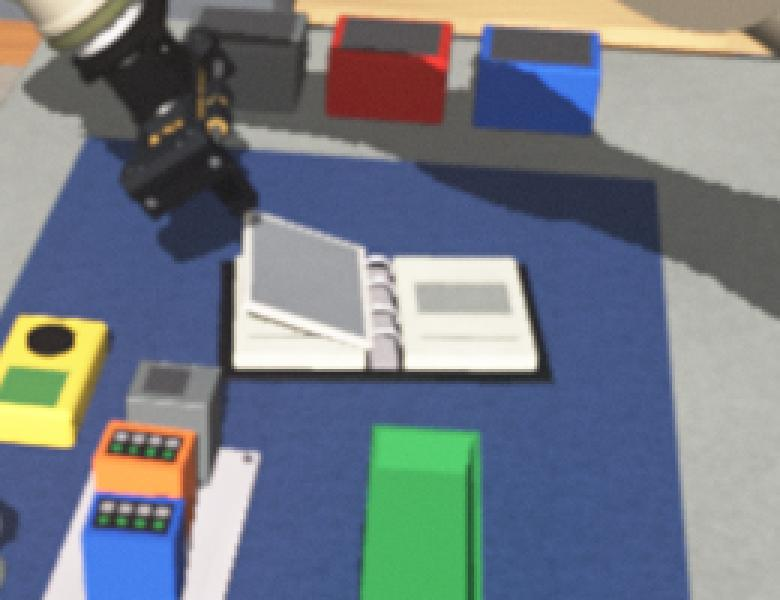

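Run:
```python
from leaf import *
s=r.read_state(); p=s['ee_pos']; M=R.from_quat(s['eef_rot']).as_matrix()
for n in ['side','scene','wrist']:
    c=cam(n); P=pts(c)
    im=c['img'].copy()
    for k in range(0,9):
        u=proj(c,p+M[:,2]*(.008-.01*k)); cv2.circle(im,(int(u[0]),int(u[1])),1,(0,0,255) if k==0 else (0,255,0),-1)
    u=proj(c,p).astype(int)
    cv2.imwrite(f'pics/z_{n}.png',im if n=='wrist' else cv2.resize(im[u[1]-60:u[1]+60,u[0]-80:u[0]+80],None,fx=4,fy=4,interpolation=0))
```

```text
(no output)
```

View pics/z_side.png

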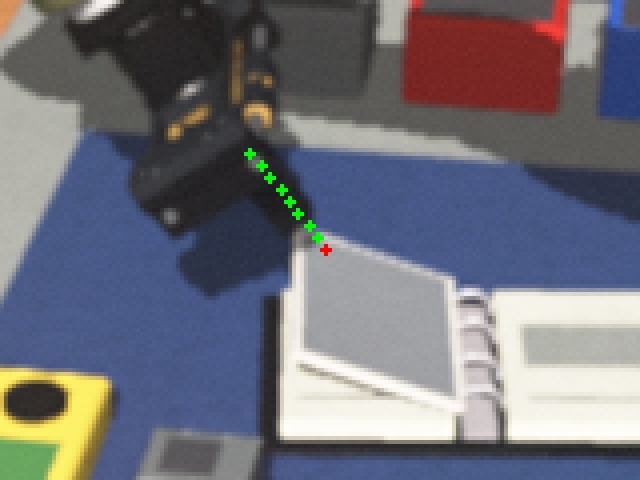

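View pics/z_wrist.png

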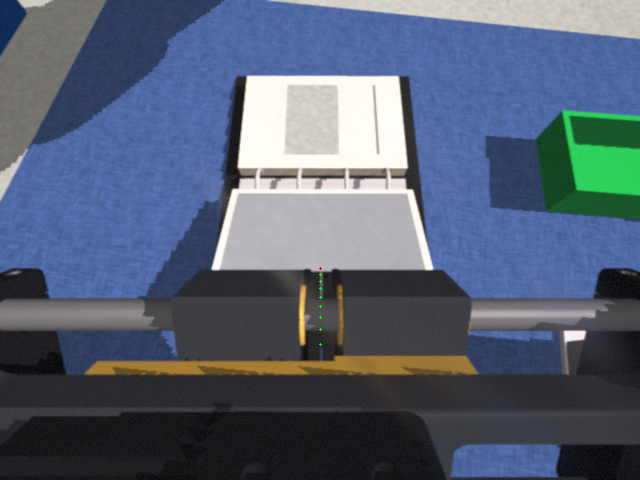

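Run:
```python
from leaf import *
s=r.read_state(); p=s['ee_pos']; M=R.from_quat(s['eef_rot']).as_matrix(); print(s['width'])
for n in ['side','scene','wrist']:
    c=cam(n); P=pts(c)
    for k in range(0,8):
        w=p+M[:,2]*(.008-.01*k); u=proj(c,w); zc=(c['R']@w+c['t'])[2]; v=c['range_z'][int(u[1]),int(u[0])]
        print(n,8-10*k,'expected',round(zc,3),'seen',round(float(v),3),c['img'][int(u[1]),int(u[0])])
```

```text
0.0004310388201486405
side 8 expected 1.308 seen 1.366 [167 163 162]
side -2 expected 1.303 seen 1.376 [149 148 149]
side -12 expected 1.297 seen 1.502 [122 102  96]
side -22 expected 1.292 seen 1.281 [39 36 37]
side -32 expected 1.287 seen 1.275 [36 34 36]
side -42 expected 1.282 seen 1.268 [33 30 33]
side -52 expected 1.276 seen 1.177 [36 35 35]
side -62 expected 1.271 seen 1.179 [59 59 59]
scene 8 expected 0.89 seen 0.0 [114 114 113]
scene -2 expected 0.881 seen 0.854 [57 58 60]
scene -12 expected 0.872 seen 0.776 [65 63 63]
scene -22 expected 0.863 seen 0.773 [99 95 96]
scene -32 expected 0.854 seen 0.779 [40 38 39]
scene -42 expected 0.845 seen 0.819 [31 29 27]
scene -52 expected 0.836 seen 0.771 [33 51 60]
scene -62 expected 0.827 seen 0.755 [34 33 33]
wrist 8 expected 0.201 seen 0.23 [193 189 190]
wrist -2 expected 0.191 seen 0.167 [103 101 104]
wrist -12 expected 0.182 seen 0.163 [105 103 105]
wrist -22 expected 0.172 seen 0.162 [105 104 106]
wrist -32 expected 0.162 seen 0.086 [77 73 76]
wrist -42 expected 0.153 seen 0.083 [79 77 80]
wrist -52 expected 0.143 seen 0.082 [81 81 84]
wrist -62 expected 0.133 seen 0.267 [49 52 53]
```

Run:
```python
from leaf import *
s=r.read_state(); p=s['ee_pos']; M=R.from_quat(s['eef_rot']).as_matrix()
for n in ['side','wrist','scene']:
    c=cam(n); T=(pts(c)-p)@M*1000; print(n)
    m=(np.abs(T[...,0])<40)&(np.abs(T[...,1])<30)&(T[...,2]>-70)&(T[...,2]<20)
    if n=='side': m&=c['img'].max(-1)<90
    q=T[m]
    for z0 in range(-70,20,6):
        k=q[(q[:,2]>=z0)&(q[:,2]<z0+6)]
        if len(k)>2: print(z0,len(k),'x',np.round(np.percentile(k[:,0],[3,97])),'y',np.round(np.percentile(k[:,1],[3,97])))
# initial
d=np.load('/tmp/wrist.npz')
```

```text
side
-70 3 x [-8. -2.] y [-8. -7.]
-64 4 x [-12.  15.] y [-7. 10.]
-58 24 x [-8. 17.] y [-6. 15.]
-52 25 x [-8. 15.] y [-7. 14.]
-46 25 x [-5. 14.] y [-7. 15.]
-40 26 x [-6. 11.] y [-7. 14.]
-34 27 x [-5. 15.] y [-7. 13.]
-28 25 x [-6. 13.] y [-7. 15.]
-22 7 x [-2. 11.] y [-7. 15.]
wrist
-70 730 x [-5.  4.] y [-4.  8.]
-58 6 x [-6.  5.] y [-11. -11.]
-52 136 x [-6.  6.] y [-11.  -9.]
-46 191 x [-7.  6.] y [-11.  -9.]
-40 169 x [-8.  7.] y [-11.  -9.]
-34 202 x [-8.  7.] y [-11.  -2.]
-28 156 x [-9.  8.] y [-11.  -9.]
-22 52 x [-8.  8.] y [-11.  -9.]
scene
-70 5 x [-5.  2.] y [8. 9.]
-40 3 x [-5. -1.] y [ 8. 10.]
-34 4 x [-5.  0.] y [9. 9.]
-28 6 x [-6.  2.] y [ 8. 10.]
8 102 x [-36.  37.] y [22. 28.]
14 59 x [-37.  38.] y [17. 25.]
```

Run:
```python
from leaf import *
p=np.array([.21931,.58481,.20045]); M=R.from_quat([.8219238,.569597,-.000568,.000431]).as_matrix()
for n in ['side','wrist','scene']:
    d=np.load(f'/tmp/{n}.npz'); T=(d['P']-p)@M*1000; print(n)
    m=(np.abs(T[...,0])<70)&(np.abs(T[...,1])<30)&(T[...,2]>-110)&(T[...,2]<20)
    q=T[m]
    for z0 in range(-106,20,6):
        k=q[(q[:,2]>=z0)&(q[:,2]<z0+6)]
        if len(k)>2: print(z0,len(k),'x',np.round(np.percentile(k[:,0],[3,97])),'y',np.round(np.percentile(k[:,1],[3,97])), k[:,2].max().round(1))
```

```text
side
-106 159 x [-48.  40.] y [24. 30.] -100.6
-100 16 x [-49. -47.] y [21. 25.] -94.3
-58 6 x [-53. -48.] y [12. 13.] -52.4
-52 17 x [-53. -44.] y [11. 12.] -46.1
-46 30 x [-51. -42.] y [-6. 13.] -40.1
-40 39 x [-48. -42.] y [-8. 12.] -34.2
-34 34 x [-48. -41.] y [-8. 11.] -28.1
-28 23 x [-44. -42.] y [-8.  9.] -22.2
-22 9 x [-44. -43.] y [-5.  8.] -18.7
wrist
-106 1631 x [-49.  48.] y [-26.  25.] -100.0
-100 1174 x [-49.  48.] y [-21.  27.] -94.0
-94 696 x [-50.  49.] y [-15.  -2.] -88.0
-88 733 x [-51.  49.] y [-15.   1.] -82.0
-82 630 x [-50.  48.] y [-11.   5.] -76.0
-76 581 x [-49.  48.] y [-7.  9.] -70.0
-70 1131 x [-49.  47.] y [-4.  9.] -64.0
-64 234 x [-45.  43.] y [-0.  9.] -58.1
-58 166 x [-54.  53.] y [-12.   9.] -52.0
-52 358 x [-54.  52.] y [-12.   9.] -46.0
-46 355 x [-52.  51.] y [-12.  -6.] -40.0
-40 321 x [-52.  51.] y [-12.  -4.] -34.0
-34 335 x [-52.  51.] y [-12.  -2.] -28.0
-28 332 x [-52.  51.] y [-12.   1.] -22.1
-22 104 x [-52.  50.] y [-12.   2.] -18.7
scene
-106 39 x [-37.  48.] y [-30.  29.] -100.6
-100 3 x [47. 48.] y [-27.  21.] -94.1
-94 14 x [-67.  52.] y [-1. 17.] -88.0
-88 21 x [-61.  60.] y [ 3. 15.] -82.3
-82 27 x [-60.  58.] y [-6. 15.] -76.2
-76 27 x [-59.  56.] y [-3. 16.] -70.3
-70 27 x [-57.  55.] y [-1. 15.] -64.0
-64 25 x [-57.  53.] y [-7. 17.] -58.2
-58 22 x [-56.  53.] y [-6. 16.] -52.1
-52 15 x [-54.  52.] y [-2. 16.] -46.2
-46 22 x [-53.  51.] y [-10.  15.] -40.6
-40 22 x [-53.  50.] y [-10.  13.] -34.1
-34 17 x [-53.  50.] y [-5. 14.] -28.1
-28 16 x [-53.  52.] y [-7. 15.] -22.9
```

Both the wrist and side depth images put the fingertips 18.5 mm *behind* the reported TCP, open or closed, not 8 mm ahead as stated. That explains the misses. I'll correct for the 26.5 mm offset along tool z in the planner.

```bash
python3 - <<'E'
s=open('plan.py').read()
s=s.replace("    for pos,rot in ts:\n","    print('true tcp',np.round(p-q.as_matrix()[:,2]*OFF,4))\n    for pos,rot in ts:\n        pos=np.array(pos)+rot.as_matrix()[:,2]*OFF\n").replace("def down","OFF=.0265\ndef down")
open('plan.py','w').write(s)
E
python3 - <<'E'
from leaf import *
rows([bind(150,0,100,35),bind(150,0,47,35),bind(132,0,45,35)])
E
```

```text
t 6.7 p [ 0.6198 -0.2477  0.0886] f [-0.3 -0.   0.1] w 0.0003 xang 98.5 z [-0.569 -0.086 -0.818] j [-0.01  1.06  0.53  0.8  -0.15  1.91  2.11]
true tcp [ 0.6349 -0.2454  0.1102]
[-0.0, 34.5, -11.7] [-0.1, 0.2, 0.2]
[0.0, 65.0, 31.7] [-0.1, 0.2, 0.2]
[0.1, 51.4, 43.7] [-0.1, 0.2, 0.2]
```

Emit:
apply_moves([
  {"grip":255,"xyz":[0,34,-12],"rotation":[0,0,0]},
  {"grip":255,"xyz":[0,34,-12],"rotation":[0,0,0]},
  {"grip":255,"xyz":[0,65,31],"rotation":[0,0,0]},
  {"grip":255,"xyz":[0,65,31],"rotation":[0,0,0]},
  {"grip":255,"xyz":[0,65,31],"rotation":[0,0,0]},
])

```text
time: 7.32
ee_pos: [0.655, -0.2428, 0.0279]
eef_rot: [0.622, 0.722, -0.229, -0.196]
ft_force: [-0.6, 0.1, 1.3]
width: 0.0008
```

Run:
```python
from leaf import *
rows([bind(150,0,47,35),bind(132,0,45,35),bind(122,0,48,35),bind(118,0,57,35),bind(114,0,66,35),bind(110,0,75,35)])
```

```text
t 7.33 p [ 0.655  -0.2428  0.0279] f [-0.6  0.1  1.3] w 0.0008 xang 98.5 z [-0.568 -0.087 -0.818] j [ 0.03  1.2   0.51  0.64 -0.19  1.91  2.07]
true tcp [ 0.67   -0.2405  0.0496]
[0.3, 1.0, 2.4] [-0.1, 0.2, 0.1]
[0.4, -12.6, 14.4] [-0.1, 0.2, 0.1]
[0.4, -22.5, 17.7] [-0.1, 0.2, 0.1]
[0.4, -30.9, 12.6] [-0.1, 0.2, 0.1]
[0.4, -39.4, 7.6] [-0.1, 0.2, 0.1]
[0.4, -47.8, 2.5] [-0.1, 0.2, 0.1]
```

Emit:
apply_moves([
  {"grip":255,"xyz":[0,-13,15],"rotation":[0,0,0]},
  {"grip":255,"xyz":[0,-13,15],"rotation":[0,0,0]},
  {"grip":255,"xyz":[0,-23,18],"rotation":[0,0,0]},
  {"grip":255,"xyz":[0,-31,13],"rotation":[0,0,0]},
  {"grip":255,"xyz":[0,-40,8],"rotation":[0,0,0]},
])

```text
time: 7.95
ee_pos: [0.6188, -0.2482, 0.0457]
eef_rot: [0.622, 0.723, -0.229, -0.195]
ft_force: [1.0, -0.4, -1.3]
width: 0.0001
```

Run:
```python
from leaf import *
leaf()
rows([bind(110,0,75,35),bind(97,0,92,35),bind(82,0,108,30),bind(63,0,120,25),bind(45,0,127,20)])
```

```text
leaf angle deg 324 [27.3 29.  30.6] bx [ 21. 134.] zmax 150.0
t 8.0 p [ 0.6188 -0.2487  0.0471] f [0.3 1.6 0.7] w 0.0002 xang 98.6 z [-0.566 -0.088 -0.82 ] j [-0.01  1.08  0.52  0.84 -0.16  1.84  2.1 ]
true tcp [ 0.6338 -0.2463  0.0688]
[0.9, -6.7, -2.9] [0.1, 0.3, 0.1]
[0.9, -27.1, -9.4] [0.1, 0.3, 0.1]
[0.9, -46.3, -14.0] [-4.9, 0.3, 0.1]
[1.0, -66.4, -13.3] [-9.9, 0.3, 0.1]
[1.0, -82.9, -9.2] [-14.9, 0.3, 0.1]
```

View pics/leaf.png

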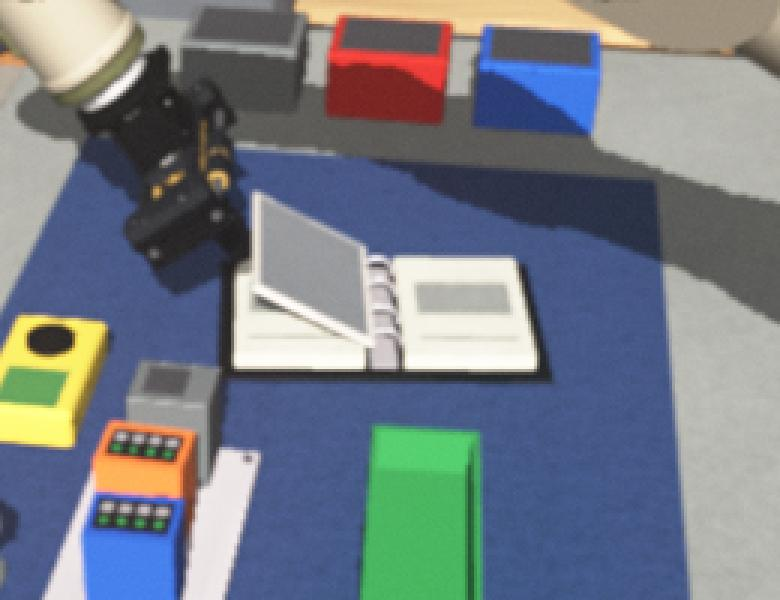

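The leaf is rising (29°), so the correction is right. Continuing the arc.

Emit:
apply_moves([
  {"grip":255,"xyz":[1,-7,-3],"rotation":[0,0,0]},
  {"grip":255,"xyz":[1,-17,-6],"rotation":[0,0,0]},
  {"grip":255,"xyz":[1,-27,-9],"rotation":[0,0,0]},
  {"grip":255,"xyz":[1,-46,-14],"rotation":[-5,0,0]},
  {"grip":255,"xyz":[1,-66,-13],"rotation":[-10,0,0]},
])

```text
time: 8.62
ee_pos: [0.572, -0.2543, 0.0959]
eef_rot: [0.637, 0.74, -0.164, -0.139]
ft_force: [1.7, -0.2, 0.5]
width: 0.0003
```

Run:
```python
from leaf import *
leaf()
rows([bind(60,0,120,25),bind(40,0,125,20),bind(15,0,125,15),bind(-10,0,125,10),bind(-30,0,120,5)])
```

```text
leaf angle deg 139 [61.9 63.6 64.1] bx [ 8. 56.] zmax 130.0
t 8.68 p [ 0.5685 -0.257   0.0988] f [ 0.6 -4.   2. ] w 0.0004 xang 98.3 z [-0.411 -0.064 -0.909] j [-0.07  0.77  0.55  1.21 -0.14  1.61  2.15]
true tcp [ 0.5793 -0.2553  0.1229]
[1.9, 2.2, 2.0] [0.4, 0.2, -0.1]
[1.8, -15.8, 5.7] [-4.6, 0.2, -0.1]
[1.8, -36.2, 15.8] [-9.6, 0.3, -0.1]
[1.8, -56.7, 25.7] [-14.6, 0.3, -0.1]
[1.9, -70.6, 37.9] [-19.6, 0.3, -0.1]
```

View pics/leaf.png

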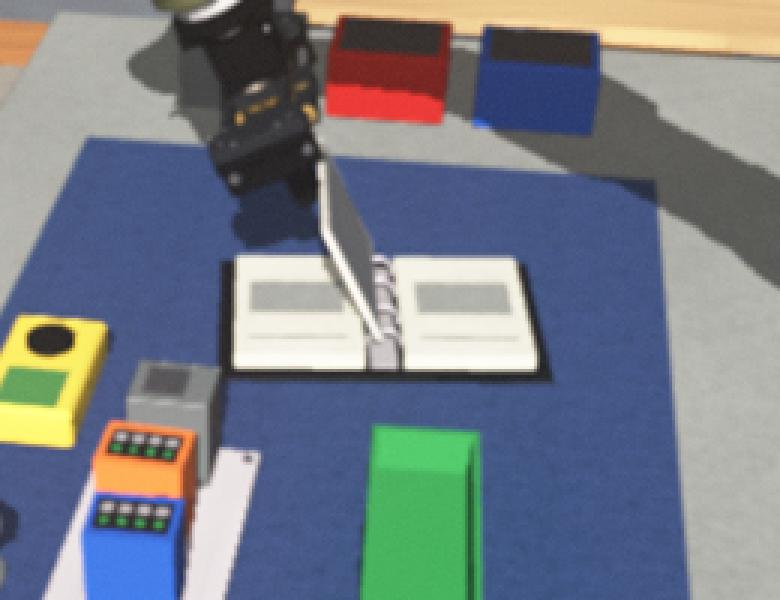

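Run:
```python
from leaf import *
rows([bind(45,0,115,22),bind(25,0,112,15),bind(0,0,110,8),bind(-25,0,106,2),bind(-45,0,98,-5),bind(-60,0,85,-10)])
```

```text
t 8.68 p [ 0.5685 -0.257   0.0988] f [ 0.6 -4.   2. ] w 0.0004 xang 98.3 z [-0.411 -0.064 -0.909] j [-0.07  0.77  0.55  1.21 -0.14  1.61  2.15]
true tcp [ 0.5793 -0.2553  0.1229]
[1.9, -8.0, 12.8] [-2.6, 0.2, -0.1]
[1.9, -21.7, 23.5] [-9.6, 0.3, -0.1]
[1.9, -40.5, 35.0] [-16.6, 0.3, -0.1]
[1.9, -59.0, 48.1] [-22.6, 0.3, -0.1]
[2.0, -70.9, 62.3] [-29.6, 0.3, -0.1]
[2.0, -77.2, 79.1] [-34.6, 0.3, -0.1]
```

Emit:
apply_moves([
  {"grip":255,"xyz":[2,-8,12],"rotation":[-3,0,0]},
  {"grip":255,"xyz":[2,-22,23],"rotation":[-10,0,0]},
  {"grip":255,"xyz":[2,-40,35],"rotation":[-17,0,0]},
  {"grip":255,"xyz":[2,-59,48],"rotation":[-23,0,0]},
  {"grip":255,"xyz":[2,-71,62],"rotation":[-30,0,0]},
])

```text
time: 9.3
ee_pos: [0.4781, -0.2683, 0.0726]
eef_rot: [0.653, 0.755, 0.036, 0.035]
ft_force: [0.8, -0.3, 0.3]
width: 0.0004
```

Run:
```python
from leaf import *
leaf()
rows([bind(-45,0,98,-5),bind(-60,0,85,-5),bind(-75,0,68,-5),bind(-80,0,50,-5),bind(-80,0,40,-5),bind(-80,0,32,-5)])
```

```text
leaf angle deg 323 [119.5 125.8 127.6] bx [-73.  -5.] zmax 114.0
t 9.35 p [ 0.4711 -0.2694  0.0697] f [-4.2 -3.7 -1.4] w 0.0009 xang 97.9 z [ 0.099  0.012 -0.995] j [-0.04  0.23  0.57  1.94 -0.22  0.95  2.35]
true tcp [ 0.4685 -0.2697  0.0961]
[0.1, 7.9, -1.1] [0.7, 0.1, -0.4]
[0.1, -8.3, 10.4] [0.7, 0.1, -0.4]
[-0.0, -25.0, 25.8] [0.7, 0.1, -0.4]
[-0.0, -31.7, 43.2] [0.7, 0.1, -0.4]
[0.0, -32.7, 53.2] [0.7, 0.1, -0.4]
[0.0, -33.5, 61.1] [0.7, 0.1, -0.4]
```

View pics/leaf.png

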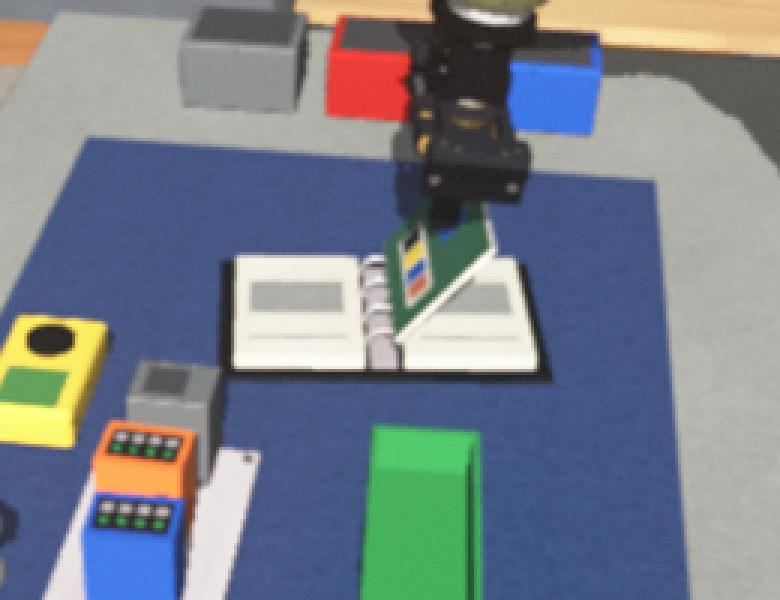

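Leaf past upright (126°), green face showing. Pressing it down.

Emit:
apply_moves([
  {"grip":255,"xyz":[0,-8,10],"rotation":[0,0,0]},
  {"grip":255,"xyz":[0,-25,26],"rotation":[0,0,0]},
  {"grip":255,"xyz":[0,-32,43],"rotation":[0,0,0]},
  {"grip":255,"xyz":[0,-33,53],"rotation":[0,0,0]},
  {"grip":255,"xyz":[0,-33,60],"rotation":[0,0,0]},
])

```text
time: 9.98
ee_pos: [0.4446, -0.2731, 0.0066]
eef_rot: [0.656, 0.753, 0.037, 0.033]
ft_force: [-0.9, -0.4, 0.2]
width: 0.0005
```

Run:
```python
from leaf import *
leaf()
rows([bind(-80,0,32,-5),bind(-80,0,29,-5),bind(-80,0,28,-5)])
```

```text
leaf angle deg 104 [117.1 122.4 133.5] bx [-115.  -49.] zmax 142.0
t 10.03 p [ 0.4445 -0.2728  0.0059] f [-0.3  0.1 -0.2] w 0.0007 xang 97.9 z [ 0.098  0.012 -0.995] j [ 0.01  0.29  0.55  2.03 -0.29  0.81  2.45]
true tcp [ 0.4419 -0.2731  0.0323]
[-0.3, -0.5, 0.2] [0.6, 0.1, -0.3]
[-0.3, -0.8, 3.2] [0.6, 0.1, -0.3]
[-0.3, -0.9, 4.2] [0.6, 0.1, -0.3]
```

View pics/leaf.png

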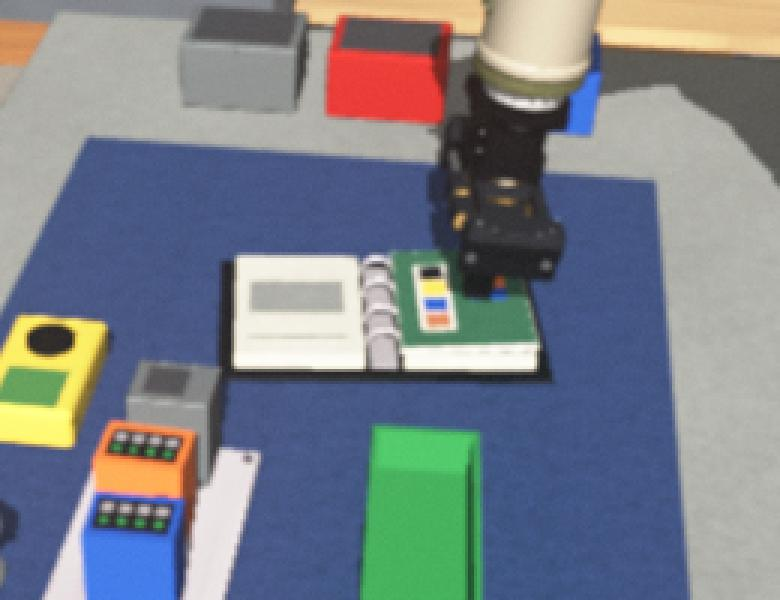

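Nearly flat. Pressing down slowly until force shows contact at the stop.

Emit:
apply_moves([
  {"grip":255,"xyz":[0,0,2],"rotation":[0,0,0]},
  {"grip":255,"xyz":[0,0,3],"rotation":[0,0,0]},
  {"grip":255,"xyz":[0,0,4],"rotation":[0,0,0]},
  {"grip":255,"xyz":[0,0,4],"rotation":[0,0,0]},
])

```text
time: 10.52
ee_pos: [0.4451, -0.2728, 0.0021]
eef_rot: [0.656, 0.753, 0.037, 0.033]
ft_force: [-0.7, 0.3, 1.2]
width: 0.0007
```

Emit:
apply_moves([
  {"grip":255,"xyz":[0,0,1],"rotation":[0,0,0]},
  {"grip":255,"xyz":[0,0,2],"rotation":[0,0,0]},
  {"grip":255,"xyz":[0,0,2],"rotation":[0,0,0]},
])

```text
time: 10.9
ee_pos: [0.4453, -0.2729, 0.0014]
eef_rot: [0.656, 0.753, 0.037, 0.033]
ft_force: [-9.3, 5.1, 22.6]
width: 0.0004
```

Emit:
apply_moves([
  {"grip":255,"xyz":[0,0,-60],"rotation":[0,0,0]},
  {"grip":255,"xyz":[0,0,-120],"rotation":[0,0,0]},
  {"grip":255,"xyz":[0,20,-180],"rotation":[5,0,-10]},
  {"grip":100,"xyz":[0,60,-230],"rotation":[6,0,-20]},
  {"grip":0,"xyz":[20,100,-250],"rotation":[6,0,-30]},
])

```text
time: 11.52
ee_pos: [0.5091, -0.2502, 0.2554]
eef_rot: [0.459, 0.888, -0.012, 0.008]
ft_force: [0.4, 1.1, -0.6]
width: 0.0132
```

```bash
cat >> plan.py <<'E'
CY=0.5
def car(x,y,z,yaw=None): return ([x,y,z],down(CY if yaw is None else yaw))
E
python3 - <<'E'
from leaf import *
leaf()
rows([car(.63,.06,.27,0)])
E
```

```text
leaf angle deg 0 None bx  zmax 
t 11.57 p [ 0.5136 -0.2429  0.2558] f [1.9 8.8 0.5] w 0.017 xang 126.3 z [ 0.006 -0.026 -1.   ] j [ 0.09  0.16  0.3   1.56 -0.03  1.41  2.59]
true tcp [ 0.5134 -0.2422  0.2823]
[175.3, 273.3, 5.2] [1.2, 1.4, 126.3]
```

View pics/leaf.png

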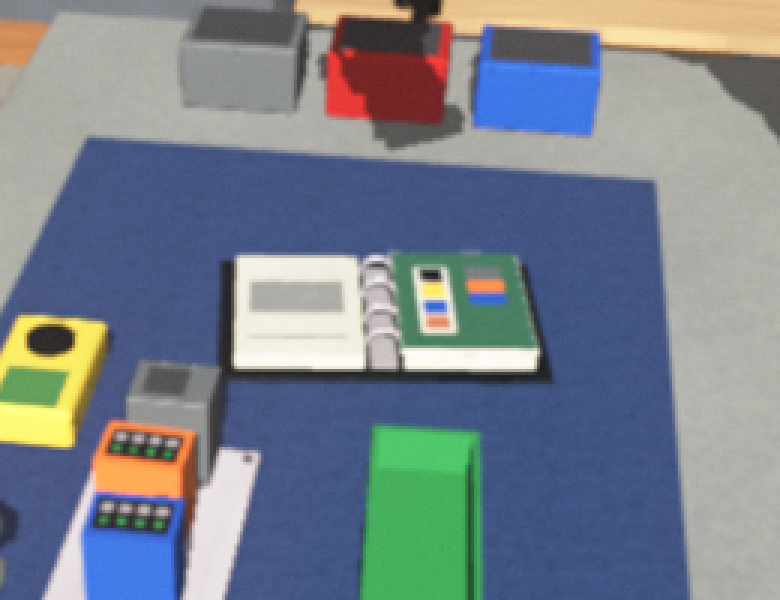

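The leaf lies flat on the near pages, green face up (crop px 465,310). Now turning the wrist back and moving above the row.

Emit:
apply_moves([
  {"grip":0,"xyz":[0,0,0],"rotation":[0,0,10]},
  {"grip":0,"xyz":[60,90,0],"rotation":[1,1,20]},
  {"grip":0,"xyz":[70,120,0],"rotation":[1,1,30]},
  {"grip":0,"xyz":[80,150,0],"rotation":[1,1,40]},
  {"grip":0,"xyz":[90,180,0],"rotation":[1,1,50]},
])

```text
time: 12.2
ee_pos: [0.6058, -0.0612, 0.2509]
eef_rot: [0.788, 0.616, -0.009, 0.0]
ft_force: [-0.2, -0.6, 0.5]
width: 0.0665
```

Run:
```python
from leaf import *
rows([car(.63,.06,.27,0)])
```

```text
t 12.2 p [ 0.6058 -0.0612  0.2509] f [-0.2 -0.6  0.5] w 0.0665 xang 76.1 z [-0.014 -0.012 -1.   ] j [-0.2   0.29  0.27  1.43 -0.06  1.45  1.4 ]
true tcp [ 0.6062 -0.0609  0.2774]
[123.5, -5.6, 5.6] [0.0, 1.2, 76.1]
```

Emit:
apply_moves([
  {"grip":0,"xyz":[123,-5,5],"rotation":[0,1,10]},
  {"grip":0,"xyz":[123,-5,5],"rotation":[0,1,20]},
  {"grip":0,"xyz":[123,-5,5],"rotation":[0,1,30]},
  {"grip":0,"xyz":[123,-5,5],"rotation":[0,1,40]},
  {"grip":0,"xyz":[123,-5,5],"rotation":[0,1,50]},
])

```text
time: 12.82
ee_pos: [0.6302, 0.059, 0.2435]
eef_rot: [0.975, 0.222, -0.002, -0.001]
ft_force: [0.2, -0.1, -1.3]
width: 0.0873
```

Emit:
apply_moves([
  {"grip":0,"xyz":[0,0,0],"rotation":[0,0,10]},
  {"grip":0,"xyz":[0,0,0],"rotation":[0,0,20]},
  {"grip":0,"xyz":[0,0,0],"rotation":[0,0,26]},
  {"grip":0,"xyz":[0,0,0],"rotation":[0,0,26]},
])

```text
time: 13.32
ee_pos: [0.63, 0.0587, 0.2431]
eef_rot: [1.0, -0.003, -0.003, -0.0]
ft_force: [-0.7, 1.0, -0.0]
width: 0.087
```

Run:
```python
from leaf import *
rows([car(.63,.06,.27,0)])
for n in ['wrist','scene','side']:
    c=cam(n); cv2.imwrite(f'pics/{n}2.png',c['img']); np.savez(f'/tmp/{n}2.npz',P=pts(c),img=c['img'])
```

```text
t 13.32 p [0.63   0.0587 0.2431] f [-0.7  1.  -0. ] w 0.087 xang -0.4 z [-0.005  0.    -1.   ] j [-0.46  0.35  0.4   1.39 -0.13  1.44 -0.08]
true tcp [0.6301 0.0587 0.2696]
[0.0, -1.3, -0.4] [-0.0, 0.3, -0.4]
```

View pics/wrist2.png

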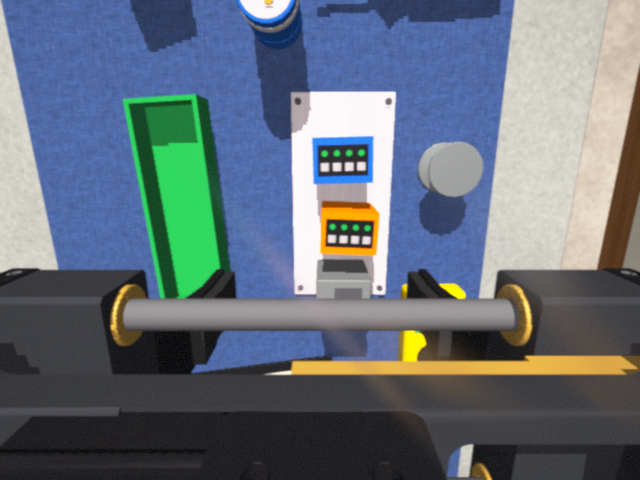

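View pics/scene2.png

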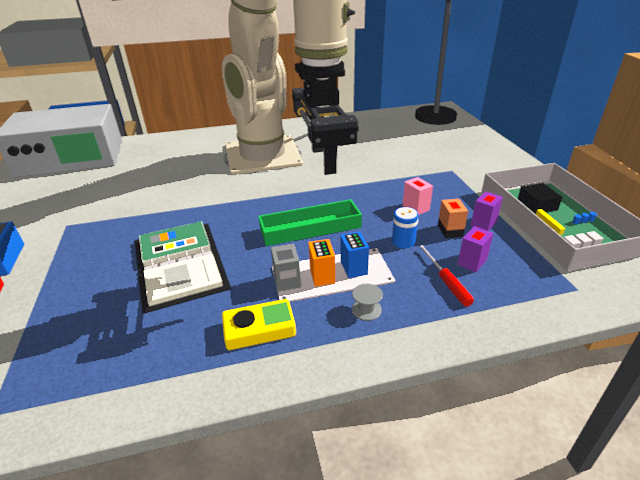

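The wrist picture shows the plate (px 292–395, 92–295), orange (349,230), blue (343,160), and the controller (343,280). The leaf is flat in the scene view too. Measuring edges by casting onto the known heights.

```bash
cat > row.py <<'E'
from m import *
def cast(c,uv,z):
    uv=np.asarray(uv,float).reshape(-1,2); d=np.c_[(uv[:,0]-c['cx'])/c['f'],(uv[:,1]-c['cy'])/c['f'],np.ones(len(uv))]@c['R']
    o=-c['R'].T@c['t']; return o+d*((z-o[2])/d[:,2])[:,None]
def lfit(p): # x as function of y
    vx,vy,x0,y0=cv2.fitLine((p[:,:2]*1000).astype(np.float32),cv2.DIST_HUBER,0,.01,.01).ravel(); return vx,vy,x0,y0
def carrier(c):
    H=hsv(c['img']); wh=((H[...,2]>200)&(H[...,1]<40)).astype(np.uint8)
    L=[];Rr=[]
    for v in range(100,285):
        row=np.where(wh[v,270:410])[0]+270
        if len(row)>20: L.append((row[0]-.5,v)); Rr.append((row[-1]+.5,v))
    for nm,e in (('L',L),('R',Rr)):
        p=cast(c,e,.006); vx,vy,x0,y0=lfit(p); k=vx/vy; print(nm,'x at y=-35,0,66,115:',[round(x0+k*(y-y0),1) for y in(-35,0,66,115)],'slope deg',round(np.degrees(np.arctan(k)),2),len(e))
def tops(c,dz=0):
    P=pts(c)-[0,0,dz]
    for nm,b in [('blue',(295,195,345,265)),('orange',(346,195,396,262)),('ctrl',(397,200,445,260))]:
        m=region(P,box(b),.0775,.0845); q=P[m]
        print(nm,m.sum(),*rect(q[:,:2]),'z',round(np.median(q[:,2]),4))
E
python3 - <<'E'
from row import *
c=cam('wrist'); carrier(c); P=pts(c); z=P[...,2]; m=region(P,(.3,.9,-.1,.4),-.01,.01); print('bench',np.median(z[m]))
tops(c)
E
```

```text
L x at y=-35,0,66,115: [np.float32(590.9), np.float32(591.7), np.float32(593.1), np.float32(594.2)] slope deg 1.28 185
R x at y=-35,0,66,115: [np.float32(712.0), np.float32(712.3), np.float32(712.8), np.float32(713.2)] slope deg 0.44 185
bench -0.0005925094866731791
blue 2830 [649.6 116.6] [59.9 45. ] 1.1 z 0.0802
orange 2436 [657.1  42.4] [45.4 60. ] 87.4 z 0.0801
ctrl 981 [651.7 -19.4] [21.1 59.8] 89.3 z 0.0797
```

Run:
```python
from leaf import *
rows([car(.658,.042,.16,-.75),car(.658,.042,.039,-.75)])
```

```text
t 13.53 p [0.6301 0.0589 0.2434] f [0.1 0.1 1.4] w 0.0869 xang -0.3 z [-0.005  0.001 -1.   ] j [-0.46  0.35  0.4   1.39 -0.13  1.44 -0.07]
true tcp [0.6302 0.0589 0.2699]
[28.5, 16.8, 109.7] [-0.0, 0.3, 0.5]
[29.0, 16.9, 230.7] [-0.0, 0.3, 0.5]
```

Emit:
apply_moves([
  {"grip":0,"xyz":[28.5,17,60],"rotation":[0,0.3,0.5]},
  {"grip":0,"xyz":[28.5,17,110],"rotation":[0,0.3,0.5]},
  {"grip":0,"xyz":[28.5,17,110],"rotation":[0,0.3,0.5]},
  {"grip":0,"xyz":[29,17,150],"rotation":[0,0.3,0.5]},
  {"grip":0,"xyz":[29,17,150],"rotation":[0,0.3,0.5]},
])

```text
time: 14.15
ee_pos: [0.6575, 0.0422, 0.0934]
eef_rot: [1.0, -0.006, -0.001, -0.0]
ft_force: [-1.2, 0.7, 0.9]
width: 0.0872
```

Run:
```python
from leaf import *
rows([car(.658,.042,.039,-.75)])
c=cam('wrist'); cv2.imwrite('pics/w3.png',c['img'])
```

```text
t 14.15 p [0.6575 0.0422 0.0934] f [-1.2  0.7  0.9] w 0.0872 xang -0.7 z [-0.002  0.001 -1.   ] j [-0.41  0.5   0.38  1.51 -0.19  1.17 -0.01]
true tcp [0.6576 0.0422 0.1199]
[0.6, 0.3, 80.9] [-0.0, 0.1, 0.0]
```

View pics/w3.png

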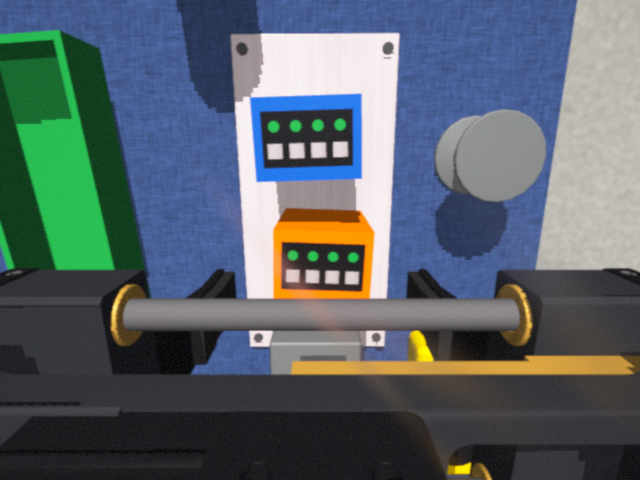

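Orange (px 275–373) sits centred between the fingers (about 225 and 415). Descend and close.

Emit:
apply_moves([
  {"grip":0,"xyz":[0.5,0,40],"rotation":[0,0,0]},
  {"grip":0,"xyz":[0.5,0,75],"rotation":[0,0,0]},
  {"grip":0,"xyz":[0.5,0,81],"rotation":[0,0,0]},
  {"grip":255,"xyz":[0.5,0,81],"rotation":[0,0,0]},
  {"grip":255,"xyz":[0.5,0,81],"rotation":[0,0,0]},
], squeeze=8)

```text
time: 14.82
ee_pos: [0.6607, 0.0424, 0.0166]
eef_rot: [1.0, -0.006, 0.002, -0.001]
ft_force: [-0.2, 0.1, -0.1]
width: 0.0747
```

Emit:
apply_moves([
  {"grip":255,"xyz":[0,0,0],"rotation":[0,0,0]},
  {"grip":255,"xyz":[0,0,0],"rotation":[0,0,0]},
  {"grip":255,"xyz":[0,0,0],"rotation":[0,0,0]},
])

```text
time: 15.2
ee_pos: [0.6613, 0.0424, 0.0178]
eef_rot: [1.0, -0.006, 0.003, -0.001]
ft_force: [-2.4, 0.1, 6.9]
width: 0.0603
```

Run:
```python
from row import *
from leaf import rows,car
for n in ['wrist','scene','side']:
    c=cam(n); print(n); tops(c,{'wrist':-.0005,'scene':.0014,'side':-.0023}[n])
cv2.imwrite('pics/w4.png',cam('scene')['img'][180:340,230:430].repeat(3,0).repeat(3,1))
rows([car(.6532,.0135,.039,-.75)])
```

```text
wrist
blue 24971 [649.8 116.6] [60.7 45.5] 1.1 z 0.0807
orange 8412 [660.4  47. ] [37.3 61.1] 88.6 z 0.0806
ctrl 0 [0. 0.] [0. 0.] 0.0 z nan
scene
blue 306 [651.8 116.8] [63.9 44.9] 2.6 z 0.081
orange 3 [624.   41.8] [ 2.6 22.2] 2.5 z 0.0809
ctrl 453 [654.8 -35.1] [49.8 62.5] 89.9 z 0.0808
side
blue 501 [653.1 118.5] [60.3 49.4] 0.8 z 0.0808
orange 424 [662.4  46.6] [45.9 85. ] 89.3 z 0.0806
ctrl 22 [662.3  -9.9] [ 9.8 40.1] 87.6 z 0.0803
t 15.4 p [0.6613 0.0424 0.0178] f [-2.9  0.3  7.9] w 0.06 xang -0.7 z [ 0.006  0.002 -1.   ] j [-0.39  0.58  0.36  1.56 -0.22  1.04  0.01]
true tcp [0.6612 0.0424 0.0443]
[-7.8, 29.0, 5.2] [-0.1, -0.3, 0.0]
  return _methods._mean(a, axis=axis, dtype=dtype,
  ret = ret.dtype.type(ret / rcount)
```

View pics/w4.png

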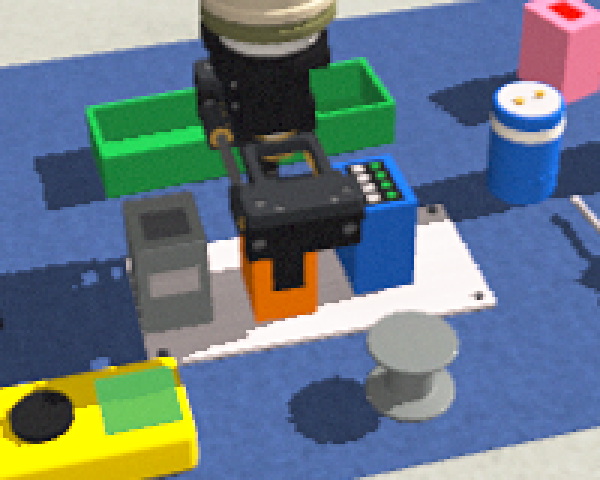

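The gripper body is touching the module top (8 N), so usable finger length below the body is only about 43 mm. I'll raise it about 10 mm by opening briefly, then regrasp.

Emit:
apply_moves([
  {"grip":120,"xyz":[0,0,0],"rotation":[0,0,0]},
  {"grip":60,"xyz":[0,0,0],"rotation":[0,0,0]},
  {"grip":0,"xyz":[0,0,-6],"rotation":[0,0,0]},
  {"grip":0,"xyz":[0,0,-10],"rotation":[0,-0.3,0]},
  {"grip":0,"xyz":[0,0,-10],"rotation":[0,-0.3,0]},
])

```text
time: 16.02
ee_pos: [0.6618, 0.0424, 0.0285]
eef_rot: [1.0, -0.006, 0.001, -0.001]
ft_force: [0.6, -0.6, -0.6]
width: 0.0844
```

Run:
```python
from row import *
from leaf import rows,car
c=cam('wrist'); tops(c,-.0005)
rows([car(.6612,.0424,.055,-.75)])
```

```text
blue 20959 [649.9 116.5] [60.5 45.3] 1.0 z 0.0807
orange 9220 [657.2  42.5] [46.2 99.8] 88.5 z 0.0804
ctrl 0 [0. 0.] [0. 0.] 0.0 z nan
t 16.07 p [0.6615 0.0424 0.0281] f [0.9 0.9 0.5] w 0.0858 xang -0.7 z [ 0.001  0.002 -1.   ] j [-0.4   0.57  0.36  1.55 -0.22  1.06  0.01]
true tcp [0.6615 0.0424 0.0546]
[-0.3, 0.0, -0.4] [-0.1, -0.0, 0.0]
  return _methods._mean(a, axis=axis, dtype=dtype,
  ret = ret.dtype.type(ret / rcount)
```

Emit:
apply_moves([
  {"grip":255,"xyz":[0,0,0],"rotation":[0,0,0]},
  {"grip":255,"xyz":[0,0,0],"rotation":[0,0,0]},
  {"grip":255,"xyz":[0,0,0],"rotation":[0,0,0]},
  {"grip":255,"xyz":[0,0,0],"rotation":[0,0,0]},
  {"grip":255,"xyz":[0,0,0],"rotation":[0,0,0]},
])

```text
time: 16.7
ee_pos: [0.6614, 0.0424, 0.028]
eef_rot: [1.0, -0.006, 0.0, -0.001]
ft_force: [-0.1, 0.3, -0.5]
width: 0.0599
```

Run:
```python
from row import *
from leaf import rows,car
rows([car(.6551,.0424,.055,-.75),car(.6551,.0135,.055,-.75)])
```

```text
t 16.7 p [0.6614 0.0424 0.028 ] f [-0.1  0.3 -0.5] w 0.0599 xang -0.7 z [ 0.001  0.002 -1.   ] j [-0.4   0.57  0.36  1.55 -0.22  1.06  0.01]
true tcp [0.6614 0.0424 0.0545]
[-6.3, 0.1, -0.5] [-0.1, -0.0, 0.0]
[-5.9, 29.0, -0.5] [-0.1, -0.0, 0.0]
```

Emit:
apply_moves([
  {"grip":255,"xyz":[-3,5,0],"rotation":[0,0,0]},
  {"grip":255,"xyz":[-6,10,0],"rotation":[0,0,0]},
  {"grip":255,"xyz":[-6,15,0],"rotation":[0,0,0]},
  {"grip":255,"xyz":[-6,20,0],"rotation":[0,0,0]},
  {"grip":255,"xyz":[-6,24,0],"rotation":[0,0,0]},
])

```text
time: 17.32
ee_pos: [0.655, 0.0189, 0.0288]
eef_rot: [1.0, -0.006, 0.0, -0.002]
ft_force: [-4.4, 3.6, 8.6]
width: 0.0601
```

Emit:
apply_moves([
  {"grip":255,"xyz":[0,2,0],"rotation":[0,0,0]},
  {"grip":255,"xyz":[0,4,0],"rotation":[0,0,0]},
  {"grip":255,"xyz":[0,5,0],"rotation":[0,0,0]},
])

```text
time: 17.7
ee_pos: [0.6548, 0.0148, 0.029]
eef_rot: [1.0, -0.006, 0.0, -0.002]
ft_force: [-1.6, 6.1, 5.6]
width: 0.0599
```

Run:
```python
from row import *
from leaf import rows,car
rows([car(.6551,.0135,.055,-.75)])
cv2.imwrite('pics/w5.png',cam('scene')['img'][180:340,230:430].repeat(3,0).repeat(3,1))
```

```text
t 17.7 p [0.6548 0.0148 0.029 ] f [-1.6  6.1  5.6] w 0.0599 xang -0.7 z [ 0.     0.005 -1.   ] j [-0.36  0.55  0.36  1.57 -0.22  1.05  0.05]
true tcp [0.6548 0.0147 0.0555]
[0.3, 1.3, 0.5] [-0.3, -0.0, 0.1]
```

View pics/w5.png

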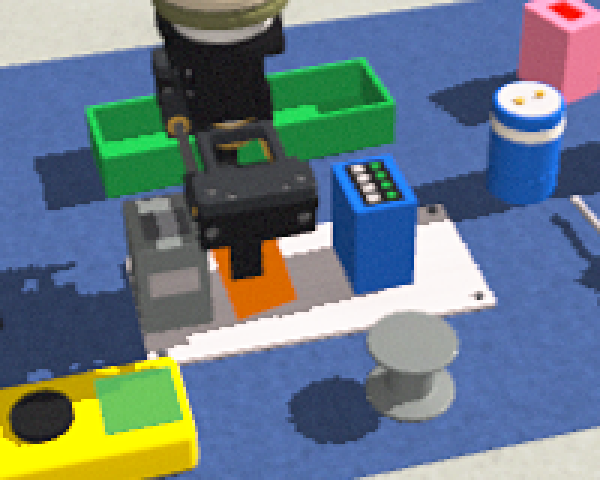

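The module tipped about the pads: its bottom is dragging behind (crop px 265,290). I'll move back to stand it upright, then lift and carry it instead.

Emit:
apply_moves([
  {"grip":255,"xyz":[0,-4,0],"rotation":[0,0,0]},
  {"grip":255,"xyz":[0,-8,0],"rotation":[0,0,0]},
  {"grip":255,"xyz":[0,-12,0],"rotation":[0,0,0]},
  {"grip":255,"xyz":[0,-15,0],"rotation":[0,0,0]},
], squeeze=4)

```text
time: 18.25
ee_pos: [0.6547, 0.0301, 0.0286]
eef_rot: [1.0, -0.006, -0.0, -0.002]
ft_force: [0.9, 0.5, -2.9]
width: 0.0601
```

Run:
```python
from row import *
from leaf import rows,car
rows([car(.6551,.0135,.055,-.75)])
cv2.imwrite('pics/w6.png',cam('scene')['img'][180:340,230:430].repeat(3,0).repeat(3,1))
```

```text
t 18.25 p [0.6547 0.0301 0.0286] f [ 0.9  0.5 -2.9] w 0.0601 xang -0.7 z [-0.001  0.004 -1.   ] j [-0.38  0.56  0.36  1.57 -0.22  1.05  0.03]
true tcp [0.6547 0.03   0.0551]
[0.6, 16.6, 0.1] [-0.3, 0.0, 0.1]
```

View pics/w6.png

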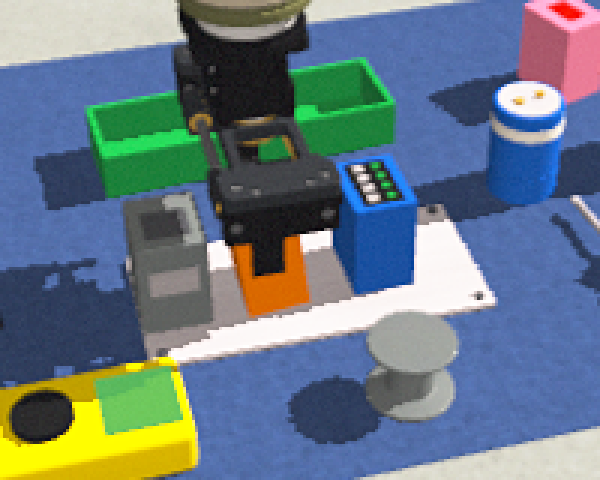

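Emit:
apply_moves([
  {"grip":255,"xyz":[0,-3,1],"rotation":[0,0,0]},
  {"grip":140,"xyz":[0,-3,1],"rotation":[0,0,0]},
  {"grip":100,"xyz":[0,-3,1],"rotation":[0,0,0]},
  {"grip":60,"xyz":[0,-3,1],"rotation":[0,0,0]},
  {"grip":0,"xyz":[0,-3,1],"rotation":[0,0,0]},
])

```text
time: 18.92
ee_pos: [0.6552, 0.0336, 0.0282]
eef_rot: [1.0, -0.006, 0.0, -0.002]
ft_force: [0.5, 0.4, 0.3]
width: 0.0699
```

Run:
```python
from row import *
from leaf import rows,car
rows([car(.6551,.0135,.055,-.75)])
c=cam('side'); tops(c,-.0023)
cv2.imwrite('pics/w7.png',cam('scene')['img'][180:340,230:430].repeat(3,0).repeat(3,1))
```

```text
t 18.93 p [0.6552 0.0336 0.0282] f [0.5 0.4 0.3] w 0.0699 xang -0.6 z [ 0.     0.005 -1.   ] j [-0.39  0.56  0.36  1.57 -0.22  1.05  0.02]
true tcp [0.6551 0.0334 0.0547]
[0.2, 20.0, -0.4] [-0.3, -0.0, 0.1]
blue 503 [652.8 119. ] [60.5 49.2] 1.9 z 0.0808
orange 455 [657.1  40.9] [91.4 49.8] 0.7 z 0.0806
ctrl 139 [658.6 -26.3] [28.6 50.8] 85.0 z 0.0804
```

View pics/w7.png

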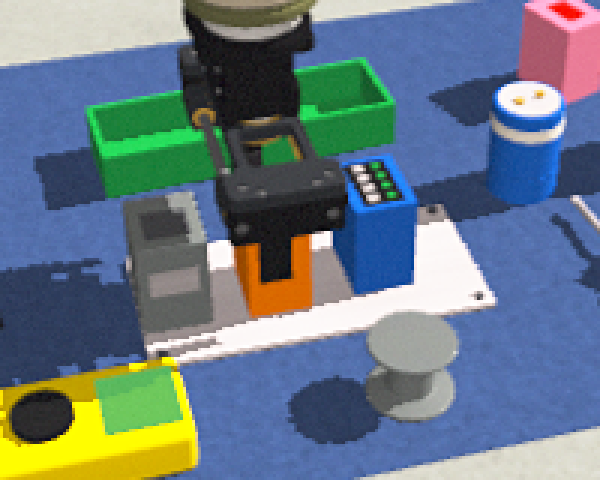

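Upright again. Finding its y, then regrasping lower with a firmer grip.

Run:
```python
from row import *
from leaf import rows,car
c=cam('wrist'); tops(c,-.0005)
H=hsv(c['img']); P=pts(c); m=(H[...,0]>5)&(H[...,0]<20)&(H[...,1]>200)&(P[...,2]>.076); q=P[m]; print(np.percentile(q[:,1],[1,50,99]),np.percentile(q[:,0],[1,99]))
cv2.imwrite('pics/w8.png',c['img'])
```

```text
blue 22221 [649.9 116.7] [60.5 45.6] 1.1 z 0.0807
orange 10249 [655.5  39. ] [46.4 96.9] 89.6 z 0.0805
ctrl 0 [0. 0.] [0. 0.] 0.0 z nan
[0.01681921 0.05438485 0.06220041] [0.62496409 0.68328876]
  return _methods._mean(a, axis=axis, dtype=dtype,
  ret = ret.dtype.type(ret / rcount)
```

View pics/w8.png

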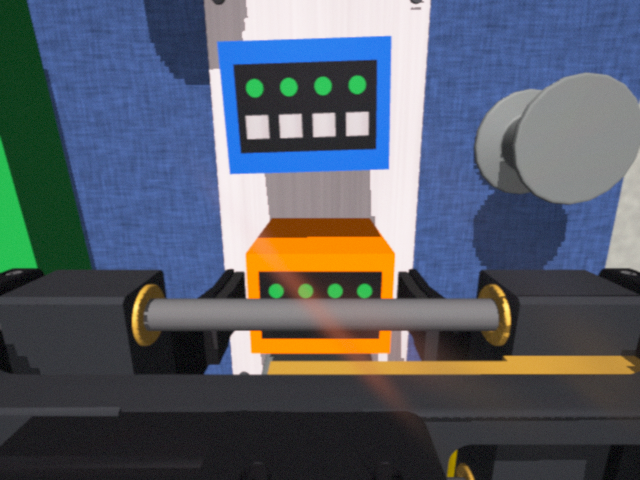

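Emit:
apply_moves([
  {"grip":0,"xyz":[0,-6,0],"rotation":[-0.3,0,0]},
  {"grip":0,"xyz":[0,-6,6],"rotation":[-0.3,0,0]},
  {"grip":255,"xyz":[0,-6,6],"rotation":[-0.3,0,0]},
  {"grip":255,"xyz":[0,-6,6],"rotation":[-0.3,0,0]},
  {"grip":255,"xyz":[0,-6,6],"rotation":[-0.3,0,0]},
], squeeze=20)

```text
time: 19.7
ee_pos: [0.6551, 0.0395, 0.0221]
eef_rot: [1.0, -0.006, 0.0, 0.0]
ft_force: [0.5, 0.7, -0.4]
width: 0.0649
```

Emit:
apply_moves([
  {"grip":255,"xyz":[0,0,0],"rotation":[0,0,0]},
  {"grip":255,"xyz":[0,0,0],"rotation":[0,0,0]},
  {"grip":255,"xyz":[0,0,-2],"rotation":[0,0,0]},
  {"grip":255,"xyz":[0,0,-5],"rotation":[0,0,0]},
  {"grip":255,"xyz":[0,0,-5],"rotation":[0,0,0]},
])

```text
time: 20.32
ee_pos: [0.6552, 0.0395, 0.0273]
eef_rot: [1.0, -0.006, 0.0, 0.0]
ft_force: [0.5, -0.5, -3.3]
width: 0.0595
```

Run:
```python
from row import *
from leaf import rows,car
rows([car(.6551,.0135,.055,-.75)])
cv2.imwrite('pics/w9.png',cam('scene')['img'][180:340,230:430].repeat(3,0).repeat(3,1))
```

```text
t 20.32 p [0.6552 0.0395 0.0273] f [ 0.5 -0.5 -3.3] w 0.0595 xang -0.7 z [ 0. -0. -1.] j [-0.4   0.56  0.36  1.57 -0.22  1.05  0.01]
true tcp [0.6552 0.0395 0.0538]
[0.2, 26.0, -1.2] [0.0, -0.0, 0.1]
```

View pics/w9.png

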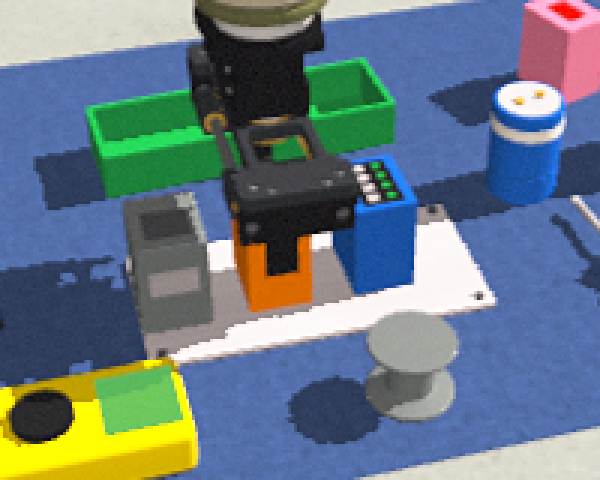

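Lifted and hanging square. Carrying it to the controller.

Emit:
apply_moves([
  {"grip":255,"xyz":[0,8,0],"rotation":[0,0,0]},
  {"grip":255,"xyz":[0,16,0],"rotation":[0,0,0]},
  {"grip":255,"xyz":[0,22,0],"rotation":[0,0,0]},
  {"grip":255,"xyz":[0,24,0],"rotation":[0,0,0]},
  {"grip":255,"xyz":[0,24,0],"rotation":[0,0,0]},
])

```text
time: 21.0
ee_pos: [0.6549, 0.0154, 0.0272]
eef_rot: [1.0, -0.006, 0.0, 0.0]
ft_force: [1.0, 0.1, -2.8]
width: 0.0597
```

Emit:
apply_moves([
  {"grip":255,"xyz":[0,1,0],"rotation":[0,0,0]},
  {"grip":255,"xyz":[0,2,0],"rotation":[0,0,0]},
  {"grip":255,"xyz":[0,2.5,0],"rotation":[0,0,0]},
  {"grip":255,"xyz":[0,2.5,0],"rotation":[0,0,0]},
])

```text
time: 21.5
ee_pos: [0.6548, 0.0131, 0.0271]
eef_rot: [1.0, -0.006, 0.0, 0.0]
ft_force: [-0.9, 0.3, -3.7]
width: 0.0602
```

Run:
```python
from row import *
from leaf import rows,car
rows([car(.6551,.0135,.055,-.75)])
cv2.imwrite('pics/w10.png',cam('scene')['img'][180:340,230:430].repeat(3,0).repeat(3,1))
```

```text
t 21.5 p [0.6548 0.0131 0.0271] f [-0.9  0.3 -3.7] w 0.0602 xang -0.7 z [ 0. -0. -1.] j [-0.36  0.56  0.37  1.57 -0.22  1.05  0.05]
true tcp [0.6548 0.0131 0.0536]
[0.3, -0.4, -1.4] [0.0, -0.0, 0.1]
```

View pics/w10.png

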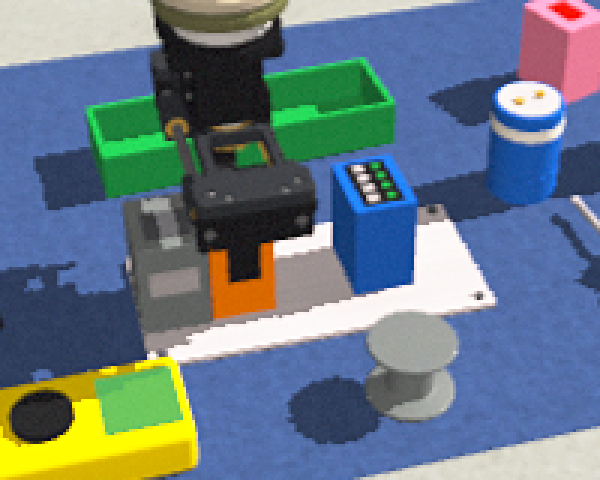

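No contact force yet; creep on.

Emit:
apply_moves([
  {"grip":255,"xyz":[0,1,0],"rotation":[0,0,0]},
  {"grip":255,"xyz":[0,1.5,0],"rotation":[0,0,0]},
  {"grip":255,"xyz":[0,1.5,0],"rotation":[0,0,0]},
])

```text
time: 21.92
ee_pos: [0.6548, 0.0131, 0.0272]
eef_rot: [1.0, -0.005, 0.0, -0.001]
ft_force: [-0.1, 5.2, -3.2]
width: 0.0597
```

Emit:
apply_moves([
  {"grip":255,"xyz":[0,1,0],"rotation":[0,0,0]},
  {"grip":255,"xyz":[0,1.5,0],"rotation":[0,0,0]},
  {"grip":255,"xyz":[0,1.5,0],"rotation":[0,0,0]},
])

```text
time: 22.3
ee_pos: [0.6548, 0.0131, 0.0272]
eef_rot: [1.0, -0.004, -0.0, -0.001]
ft_force: [-1.6, 7.4, -2.7]
width: 0.0599
```

Contact: y stopped at 0.0131 with 7 N. Lower while pressed, then release.

Emit:
apply_moves([
  {"grip":255,"xyz":[0,0.5,2],"rotation":[0,0,0]},
  {"grip":255,"xyz":[0,0.5,4],"rotation":[0,0,0]},
  {"grip":255,"xyz":[0,0.5,5.5],"rotation":[0,0,0]},
  {"grip":255,"xyz":[0,0.5,5.5],"rotation":[0,0,0]},
])

```text
time: 22.8
ee_pos: [0.6552, 0.0132, 0.0221]
eef_rot: [1.0, -0.004, 0.0, -0.002]
ft_force: [-0.1, 4.6, 2.0]
width: 0.0598
```

Run:
```python
from row import *
from leaf import rows,car
rows([car(.6551,.0135,.055,-.75)])
cv2.imwrite('pics/w11.png',cam('scene')['img'][180:340,230:430].repeat(3,0).repeat(3,1))
```

```text
t 22.8 p [0.6552 0.0132 0.0221] f [-0.1  4.6  2. ] w 0.0598 xang -0.5 z [ 0.001  0.003 -1.   ] j [-0.36  0.56  0.36  1.58 -0.22  1.04  0.06]
true tcp [0.6552 0.0131 0.0486]
[-0.1, -0.3, -6.4] [-0.2, -0.0, 0.3]
```

View pics/w11.png

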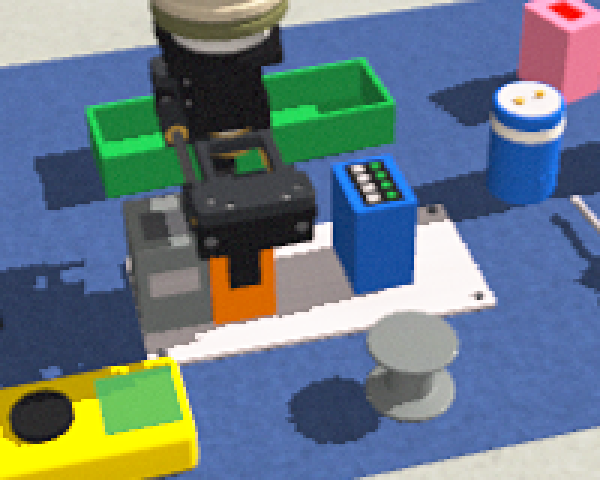

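Emit:
apply_moves([
  {"grip":140,"xyz":[0,0,0],"rotation":[0,0,0]},
  {"grip":60,"xyz":[0,0,0],"rotation":[0,0,0]},
  {"grip":0,"xyz":[0,0,0],"rotation":[0,0,0]},
  {"grip":0,"xyz":[0,0,-40],"rotation":[0,0,0]},
  {"grip":0,"xyz":[0,0,-90],"rotation":[0,0,0]},
])

```text
time: 23.48
ee_pos: [0.6544, 0.0119, 0.1123]
eef_rot: [1.0, -0.005, -0.001, -0.001]
ft_force: [1.0, -0.4, -0.0]
width: 0.0848
```

Emit:
apply_moves([
  {"grip":0,"xyz":[0,-20,-60],"rotation":[0,0,0]},
  {"grip":0,"xyz":[0,-45,-100],"rotation":[0,0,0]},
  {"grip":0,"xyz":[0,-45,-140],"rotation":[0,0,0]},
  {"grip":0,"xyz":[0,-45,-140],"rotation":[0,0,0]},
])

```text
time: 23.98
ee_pos: [0.6566, 0.056, 0.2562]
eef_rot: [1.0, -0.005, 0.002, -0.001]
ft_force: [0.7, -0.4, -0.5]
width: 0.0873
```

Run:
```python
from row import *
from leaf import rows,car
rows([car(.6551,.1166,.16,-.75)])
c=cam('wrist'); carrier(c); P=pts(c); np.savez('/tmp/wr.npz',P=P,img=c['img'])
for nm,b in [('blue',(290,195,345,265)),('oc',(346,195,446,262))]:
    m=region(P,box(b),.0775,.0845); q=P[m]; print(nm,m.sum(),*rect(q[:,:2]))
H=hsv(c['img']); top=region(P,(.6,.72,-.08,.05),.0775,.0845)
og=top&(H[...,1]>150)&(H[...,0]<22); gr=top&(H[...,1]<40)&(P[...,1]<-.005)
for n,m in(('orange',og),('grey',gr)):
    print(n,m.sum(),'x',np.round(np.percentile(P[m][:,0],[1,99])*1000,1),'y',np.round(np.percentile(P[m][:,1],[1,99])*1000,1),*rect(P[m][:,:2]))
cv2.imwrite('pics/w12.png',c['img'])
```

```text
t 23.98 p [0.6566 0.056  0.2562] f [ 0.7 -0.4 -0.5] w 0.0873 xang -0.6 z [ 0.005  0.003 -1.   ] j [-0.44  0.4   0.4   1.3  -0.16  1.47 -0.06]
true tcp [0.6565 0.0559 0.2827]
[-2.7, -60.3, 122.9] [-0.2, -0.3, 0.2]
L x at y=-35,0,66,115: [np.float32(591.1), np.float32(592.0), np.float32(593.8), np.float32(595.1)] slope deg 1.51 185
R x at y=-35,0,66,115: [np.float32(712.0), np.float32(712.3), np.float32(712.8), np.float32(713.2)] slope deg 0.48 185
blue 2647 [649.4 116.6] [59.7 45.1] 1.1
oc 3400 [653.2  -0.9] [74.8 60.6] 88.2
orange 1038 x [625.5 682.8] y [-8.8 35.6] [654.3  13.5] [45.1 57.9] 89.0
grey 1204 x [622.6 680.8] y [-37.5 -10.7] [651.6 -24.1] [27.8 59. ] 89.0
```

View pics/w12.png

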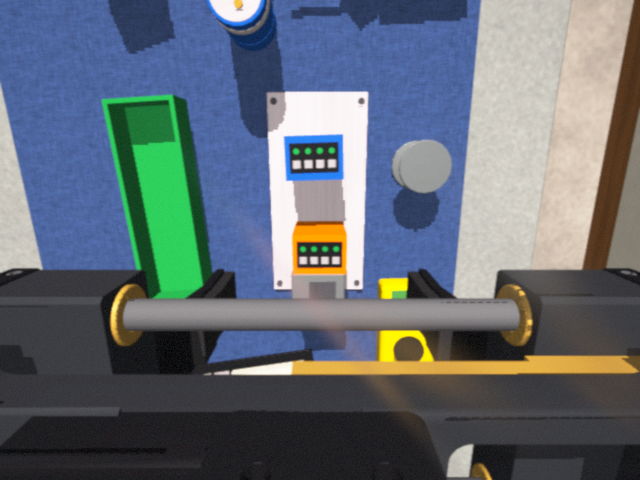

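```bash
cat > al.py <<'E'
from row import *
def al():
    for n,dz in [('wrist',-.0005),('scene',.0014),('side',-.0023)]:
        c=cam(n); P=pts(c)-[0,0,dz]; H=hsv(c['img']); top=region(P,(.6,.72,-.08,.2),.077,.085)
        for nm,m in(('orange',top&(H[...,1]>150)&(H[...,0]<22)),('blue',top&(H[...,1]>150)&(H[...,0]>95)),('grey',top&(H[...,1]<40)&(P[...,1]<-.005))):
            q=P[m]; 
            if len(q)<20: continue
            rc=rect(q[:,:2]); a=rc[2]; print(n,nm,m.sum(),'x',np.round(np.percentile(q[:,0],[2,98])*1000,1),'y',np.round(np.percentile(q[:,1],[2,98])*1000,1),*rc)
if __name__=='__main__': al()
E
python3 al.py
```

```text
wrist orange 1046 x [625.8 683.2] y [-8.9 35.6] [654.4  13.4] [45.4 58.2] 88.9
wrist blue 1140 x [621.8 678.3] y [ 95.  138.1] [649.9 116.4] [57.3 43.8] 1.0
wrist grey 1170 x [623.1 680.3] y [-36.5 -11.4] [651.8 -24. ] [26.5 59.8] 89.1
scene orange 217 x [626.4 686.8] y [-9. 34.] [656.9  12.4] [44.  63.8] 89.6
scene blue 227 x [620.8 682. ] y [ 20.6 138. ] [651.7  69.1] [ 63.7 139. ] 0.3
scene grey 439 x [627.3 683.6] y [-59.1 -12.3] [653.9 -35.8] [48.8 62.3] 89.3
side orange 222 x [628.1 685.5] y [-8.1 39.2] [657.   16.2] [50.5 59.3] 89.3
side blue 210 x [622.8 679.5] y [ 97.6 142.4] [651.3 119.8] [57.4 46.5] 1.5
side grey 320 x [625.9 682.4] y [-55.9 -14.1] [654.  -34.6] [47.4 59.1] 87.3
```

Orange is flush and square but about 2 mm off line (+x) in all three views. A short regrasp and shift along x fixes it.

Run:
```python
from leaf import *
rows([car(.655,.0135,.11,-.8),car(.655,.0135,.050,-.8)])
```

```text
t 24.18 p [0.6545 0.056  0.2511] f [-0.5  0.8  0. ] w 0.0869 xang -0.6 z [-0.003  0.002 -1.   ] j [-0.44  0.4   0.4   1.3  -0.16  1.47 -0.06]
true tcp [0.6546 0.056  0.2776]
[1.4, 42.8, 167.5] [-0.1, 0.2, 0.2]
[1.6, 42.9, 227.5] [-0.1, 0.2, 0.2]
```

Emit:
apply_moves([
  {"grip":0,"xyz":[1,43,60],"rotation":[-0.1,0.2,0.2]},
  {"grip":0,"xyz":[1,43,120],"rotation":[-0.1,0.2,0.2]},
  {"grip":0,"xyz":[1,43,167],"rotation":[-0.1,0.2,0.2]},
  {"grip":0,"xyz":[1.5,43,200],"rotation":[-0.1,0.2,0.2]},
  {"grip":0,"xyz":[1.5,43,226],"rotation":[-0.1,0.2,0.2]},
], squeeze=8)

```text
time: 24.8
ee_pos: [0.6532, 0.0129, 0.0219]
eef_rot: [1.0, -0.007, -0.002, 0.0]
ft_force: [-0.0, 0.4, 0.6]
width: 0.0869
```

Emit:
apply_moves([
  {"grip":0,"xyz":[0,0,0],"rotation":[0,0,0]},
  {"grip":255,"xyz":[0,0,0],"rotation":[0,0,0]},
  {"grip":255,"xyz":[0,0,0],"rotation":[0,0,0]},
  {"grip":255,"xyz":[0,0,0],"rotation":[0,0,0]},
  {"grip":255,"xyz":[0,0,0],"rotation":[0,0,0]},
])

```text
time: 25.42
ee_pos: [0.654, 0.0129, 0.0228]
eef_rot: [1.0, -0.007, -0.001, 0.0]
ft_force: [0.8, 0.1, 2.2]
width: 0.0599
```

Run:
```python
from leaf import *
rows([car(.655,.0135,.050,-.8)])
```

```text
t 25.43 p [0.654  0.0129 0.0228] f [0.8 0.1 2.2] w 0.0599 xang -0.8 z [-0.001 -0.001 -1.   ] j [-0.36  0.56  0.37  1.58 -0.22  1.04  0.05]
true tcp [0.654  0.0129 0.0493]
[1.0, -0.6, -0.7] [0.0, 0.1, -0.0]
```

Emit:
apply_moves([
  {"grip":255,"xyz":[-1,0,0],"rotation":[0,0,0]},
  {"grip":255,"xyz":[-1.2,0.3,0],"rotation":[0,0,0]},
  {"grip":255,"xyz":[-1.2,0.3,0],"rotation":[0,0,0]},
])

```text
time: 25.8
ee_pos: [0.6527, 0.0129, 0.0229]
eef_rot: [1.0, -0.007, -0.001, 0.0]
ft_force: [1.3, 0.6, -0.5]
width: 0.0599
```

Emit:
apply_moves([
  {"grip":120,"xyz":[0,0,0],"rotation":[0,0,0]},
  {"grip":60,"xyz":[0,0,0],"rotation":[0,0,0]},
  {"grip":0,"xyz":[0,0,0],"rotation":[0,0,0]},
  {"grip":0,"xyz":[0,0,-40],"rotation":[0,0,0]},
  {"grip":0,"xyz":[0,0,-100],"rotation":[0,0,0]},
])

```text
time: 26.42
ee_pos: [0.6514, 0.0129, 0.1222]
eef_rot: [1.0, -0.007, -0.003, 0.001]
ft_force: [0.7, 0.3, 0.4]
width: 0.0846
```

Emit:
apply_moves([
  {"grip":0,"xyz":[0,-40,-60],"rotation":[0,0,0]},
  {"grip":0,"xyz":[0,-60,-100],"rotation":[0,0,0]},
  {"grip":0,"xyz":[0,-60,-120],"rotation":[0,0,0]},
  {"grip":0,"xyz":[0,-60,-120],"rotation":[0,0,0]},
])

```text
time: 26.92
ee_pos: [0.6536, 0.0729, 0.2436]
eef_rot: [1.0, -0.007, -0.001, 0.0]
ft_force: [-0.3, -0.1, -1.3]
width: 0.0871
```

```bash
python3 al.py
python3 - <<'E'
from leaf import *
rows([car(.652,.1166,.11,-.8),car(.652,.1166,.050,-.8)])
E
```

```text
wrist orange 1087 x [623.5 680.7] y [-8.5 35.8] [651.9  13.7] [45.4 58. ] 89.7
wrist blue 1202 x [621.8 678.1] y [ 94.9 138.4] [650.1 116.6] [57.7 44.4] 1.2
wrist grey 345 x [623.9 679.8] y [-59.  -10.6] [651.5 -34.8] [49.2 58.3] 89.0
scene orange 209 x [624.2 683.7] y [-9.1 34.6] [653.6  13.1] [44.8 61. ] 88.8
scene blue 220 x [621.5 682.6] y [ 92.7 138. ] [652.7  69.4] [ 64.4 138.8] 1.0
scene grey 440 x [626.8 683.8] y [-58.8 -12. ] [654.4 -35.5] [49.  61.2] 89.3
side orange 222 x [625.2 683. ] y [-8.7 39.4] [654.3  15.5] [51.6 59.4] 89.6
side blue 193 x [622.8 679.2] y [ 98.4 142.3] [651.  120.4] [46.3 57.4] 88.6
side grey 317 x [625.7 682.7] y [-56.4 -13.8] [654.8 -35.7] [45.6 59.6] 89.4
t 27.07 p [0.6523 0.0723 0.2405] f [-0.1  0.2 -0.1] w 0.0872 xang -0.9 z [-0.008 -0.002 -1.   ] j [-0.46  0.41  0.4   1.32 -0.15  1.45 -0.09]
true tcp [0.6525 0.0724 0.267 ]
[0.3, -44.5, 156.9] [0.1, 0.4, -0.1]
[0.7, -44.6, 216.9] [0.1, 0.4, -0.1]
```

Orange is now within about 1 mm of the line and still flush. Next the blue module, same method.

Emit:
apply_moves([
  {"grip":0,"xyz":[-1,-45,60],"rotation":[0,0.4,0]},
  {"grip":0,"xyz":[-1,-45,115],"rotation":[0,0.4,0]},
  {"grip":0,"xyz":[-1,-45,157],"rotation":[0,0.4,0]},
  {"grip":0,"xyz":[-0.5,-45,200],"rotation":[0,0.4,0]},
  {"grip":0,"xyz":[-0.5,-45,216],"rotation":[0,0.4,0]},
], squeeze=20)

```text
time: 27.7
ee_pos: [0.6483, 0.1161, 0.0205]
eef_rot: [1.0, -0.008, -0.003, 0.002]
ft_force: [-0.1, -0.6, -0.0]
width: 0.0872
```

Emit:
apply_moves([
  {"grip":0,"xyz":[0,0,0],"rotation":[0,0,0]},
  {"grip":255,"xyz":[0,0,0],"rotation":[0,0,0]},
  {"grip":255,"xyz":[0,0,0],"rotation":[0,0,0]},
  {"grip":255,"xyz":[0,0,0],"rotation":[0,0,0]},
  {"grip":255,"xyz":[0,0,0],"rotation":[0,0,0]},
])

```text
time: 28.32
ee_pos: [0.6492, 0.1161, 0.0215]
eef_rot: [1.0, -0.008, -0.002, 0.002]
ft_force: [1.1, 0.6, 4.2]
width: 0.0602
```

Emit:
apply_moves([
  {"grip":255,"xyz":[0,0,0],"rotation":[0,0,0]},
  {"grip":255,"xyz":[0,0,-3],"rotation":[0,0,0]},
  {"grip":255,"xyz":[0,0,-5],"rotation":[0,0,0]},
  {"grip":255,"xyz":[0,0,-5],"rotation":[0,0,0]},
])

```text
time: 28.82
ee_pos: [0.6491, 0.1161, 0.0265]
eef_rot: [1.0, -0.008, -0.002, 0.002]
ft_force: [0.5, -0.5, -2.3]
width: 0.0601
```

Run:
```python
from leaf import *
rows([car(.6535,.0615,.055,-.8),car(.6535,.0585,.055,-.8)])
cv2.imwrite('pics/w13.png',cam('scene')['img'][180:340,230:430].repeat(3,0).repeat(3,1))
```

```text
t 28.82 p [0.6491 0.1161 0.0265] f [ 0.5 -0.5 -2.3] w 0.0601 xang -0.9 z [-0.004 -0.003 -1.   ] j [-0.5   0.57  0.34  1.56 -0.2   1.06 -0.12]
true tcp [0.6492 0.1162 0.053 ]
[5.3, 54.5, -1.8] [0.2, 0.3, -0.1]
[5.3, 57.5, -1.8] [0.2, 0.3, -0.1]
```

View pics/w13.png

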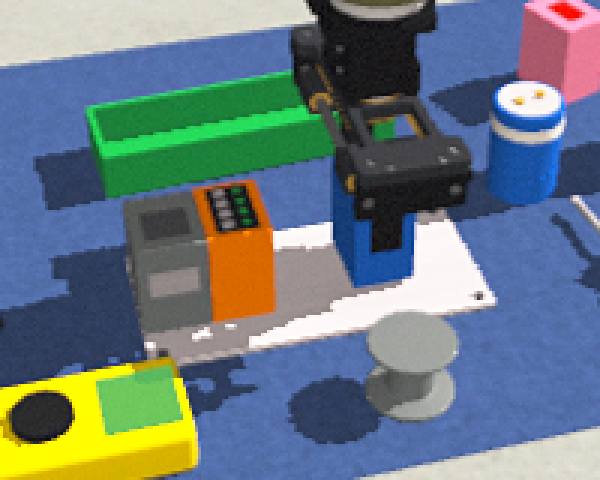

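Emit:
apply_moves([
  {"grip":255,"xyz":[2,15,0],"rotation":[0,0.2,0]},
  {"grip":255,"xyz":[4,30,0],"rotation":[0,0.2,0]},
  {"grip":255,"xyz":[4.3,45,0],"rotation":[0,0.2,0]},
  {"grip":255,"xyz":[4.3,53,0],"rotation":[0,0.2,0]},
  {"grip":255,"xyz":[4.3,55,0],"rotation":[0,0.2,0]},
])

```text
time: 29.5
ee_pos: [0.6525, 0.0601, 0.0266]
eef_rot: [1.0, -0.008, -0.0, 0.002]
ft_force: [-0.4, 0.7, -2.2]
width: 0.0599
```

Emit:
apply_moves([
  {"grip":255,"xyz":[0,1,0],"rotation":[0,0,0]},
  {"grip":255,"xyz":[0,2,0],"rotation":[0,0,0]},
  {"grip":255,"xyz":[0,2.5,0],"rotation":[0,0,0]},
  {"grip":255,"xyz":[0,2.5,0],"rotation":[0,0,0]},
])

```text
time: 30.0
ee_pos: [0.6524, 0.058, 0.0266]
eef_rot: [1.0, -0.008, -0.0, 0.002]
ft_force: [0.6, 0.4, -2.6]
width: 0.06
```

Emit:
apply_moves([
  {"grip":255,"xyz":[0,0.5,0],"rotation":[0,0,0]},
  {"grip":255,"xyz":[0,1,0],"rotation":[0,0,0]},
  {"grip":255,"xyz":[0,1,0],"rotation":[0,0,0]},
])

```text
time: 30.38
ee_pos: [0.6523, 0.0576, 0.0266]
eef_rot: [1.0, -0.008, -0.001, 0.001]
ft_force: [-0.9, 3.4, -1.7]
width: 0.0598
```

Emit:
apply_moves([
  {"grip":255,"xyz":[0.8,1,0],"rotation":[0,0,0]},
  {"grip":255,"xyz":[0.8,1.5,0],"rotation":[0,0,0]},
  {"grip":255,"xyz":[0.8,1.5,3],"rotation":[0,0,0]},
  {"grip":255,"xyz":[0.8,1.5,5],"rotation":[0,0,0]},
  {"grip":255,"xyz":[0.8,1.5,5],"rotation":[0,0,0]},
])

```text
time: 31.0
ee_pos: [0.6535, 0.0577, 0.0219]
eef_rot: [1.0, -0.007, -0.0, 0.0]
ft_force: [0.7, 6.2, -2.3]
width: 0.0602
```

Run:
```python
from leaf import *
rows([])
cv2.imwrite('pics/w14.png',cam('scene')['img'][180:340,230:430].repeat(3,0).repeat(3,1))
```

```text
t 31.0 p [0.6535 0.0577 0.0219] f [ 0.7  6.2 -2.3] w 0.0602 xang -0.9 z [-0.    -0.001 -1.   ] j [-0.42  0.56  0.35  1.57 -0.21  1.04 -0.03]
true tcp [0.6535 0.0577 0.0484]
```

View pics/w14.png

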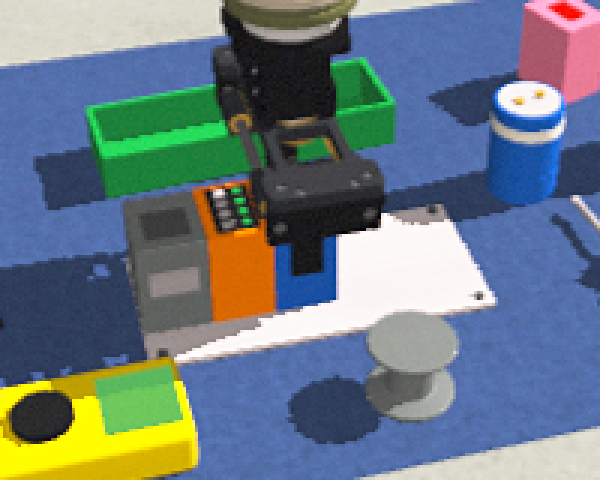

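Fz says it is just still hanging (−2.3 N); lower a little more, then release and go up to look.

Emit:
apply_moves([
  {"grip":255,"xyz":[0,0.7,1],"rotation":[0,0,0]},
  {"grip":255,"xyz":[0,0.7,1.5],"rotation":[0,0,0]},
  {"grip":255,"xyz":[0,0.7,1.5],"rotation":[0,0,0]},
])

```text
time: 31.42
ee_pos: [0.6537, 0.0577, 0.0215]
eef_rot: [1.0, -0.007, 0.0, -0.0]
ft_force: [-4.9, 3.9, 9.1]
width: 0.0602
```

Emit:
apply_moves([
  {"grip":140,"xyz":[0,0,0],"rotation":[0,0,0]},
  {"grip":60,"xyz":[0,0,0],"rotation":[0,0,0]},
  {"grip":0,"xyz":[0,0,0],"rotation":[0,0,0]},
  {"grip":0,"xyz":[0,0,-40],"rotation":[0,0,0]},
  {"grip":0,"xyz":[0,0,-100],"rotation":[0,0,0]},
])

```text
time: 32.05
ee_pos: [0.6526, 0.057, 0.121]
eef_rot: [1.0, -0.008, -0.002, 0.001]
ft_force: [1.3, 1.5, 0.1]
width: 0.0847
```

Emit:
apply_moves([
  {"grip":0,"xyz":[0,-20,-60],"rotation":[0,0,0]},
  {"grip":0,"xyz":[0,-20,-120],"rotation":[0,0,0]},
  {"grip":0,"xyz":[0,-20,-120],"rotation":[0,0,0]},
  {"grip":0,"xyz":[0,-20,-120],"rotation":[0,0,0]},
])

```text
time: 32.55
ee_pos: [0.6532, 0.0765, 0.2405]
eef_rot: [1.0, -0.008, -0.002, 0.001]
ft_force: [-1.4, 0.5, -1.0]
width: 0.0869
```

```bash
python3 al.py
python3 - <<'E'
from leaf import *
rows([])
a=cam('scene')['img'][160:340,230:430]; b=cam('side')['img'][150:300,210:410]
cv2.imwrite('pics/w15.png',cv2.resize(a,None,fx=3,fy=3)); cv2.imwrite('pics/w15s.png',cv2.resize(b,None,fx=4,fy=4))
E
```

```text
wrist orange 1018 x [623.6 680.9] y [-8.4 34.9] [652.   13.1] [58.2 44.8] 0.3
wrist blue 1101 x [624.7 681.7] y [37.8 81. ] [653.   59.1] [57.7 44.3] 0.4
wrist grey 312 x [624.1 679.9] y [-58.7 -51.2] [652.2 -54.8] [ 8.1 58.3] 89.3
scene orange 216 x [624.6 684.3] y [-8.8 34.2] [653.8  18.3] [62.8 56. ] 0.4
scene blue 202 x [624.3 685.4] y [25.9 79.7] [653.9  40.5] [81.4 62.6] 88.4
scene grey 439 x [627.  683.6] y [-58.9 -12.1] [654.8 -35.6] [49.1 61.4] 88.8
side orange 152 x [625.2 683.5] y [-7.8 34.2] [654.5  13. ] [44.7 59.7] 89.1
side blue 185 x [626.  682.3] y [40.  84.8] [654.3  61.7] [57.1 48.9] 1.1
side grey 317 x [626.2 682.2] y [-55.4 -14.3] [654.5 -35.1] [47.9 58.9] 89.0
t 32.7 p [0.6526 0.0767 0.2393] f [-0.5  0.6 -0.4] w 0.087 xang -0.9 z [-0.006 -0.002 -1.   ] j [-0.47  0.41  0.39  1.32 -0.15  1.45 -0.1 ]
true tcp [0.6528 0.0768 0.2658]
```

View pics/w15.png

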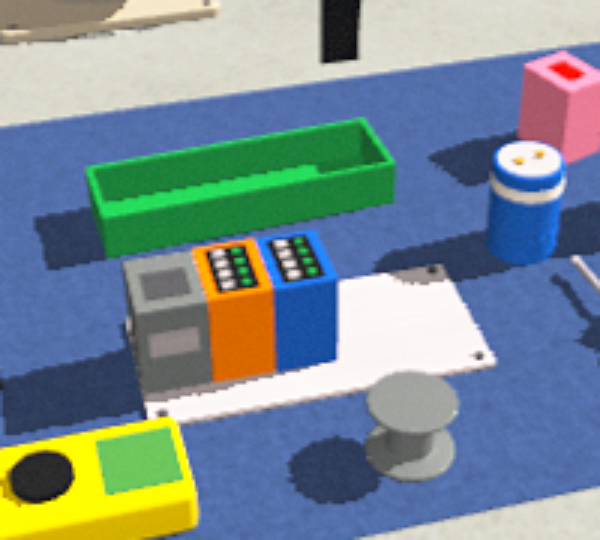

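View pics/w15s.png

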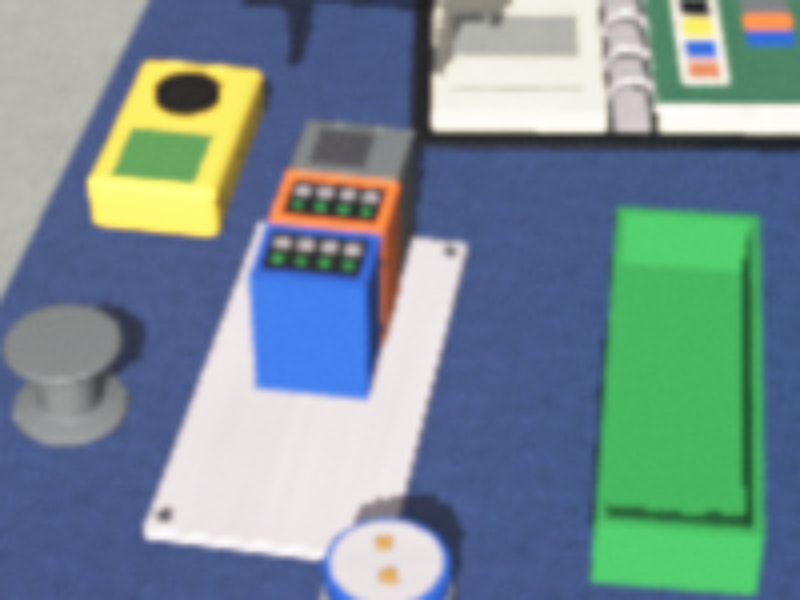

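Row looks closed, though wrist data suggests up to 1 mm between orange and blue. I'll press the row gently with closed fingers from the +y side to be sure.

Run:
```python
from leaf import *
rows([car(.6535,.110,.15,-.8),car(.6535,.108,.052,-.8),car(.6535,.092,.052,-.8)])
```

```text
t 32.8 p [0.6528 0.0769 0.2397] f [-0.5 -0.8 -0.4] w 0.0867 xang -0.9 z [-0.005 -0.002 -1.   ] j [-0.47  0.41  0.39  1.32 -0.15  1.45 -0.1 ]
true tcp [0.6529 0.0769 0.2662]
[0.8, -33.3, 116.1] [0.1, 0.3, -0.1]
[1.3, -31.5, 214.1] [0.1, 0.3, -0.1]
[1.6, -15.5, 214.2] [0.1, 0.3, -0.1]
```

Emit:
apply_moves([
  {"grip":255,"xyz":[1,-33,20],"rotation":[0,0.3,0]},
  {"grip":255,"xyz":[1,-33,40],"rotation":[0,0.3,0]},
  {"grip":255,"xyz":[1,-33,70],"rotation":[0,0.3,0]},
  {"grip":255,"xyz":[1,-33,90],"rotation":[0,0.3,0]},
  {"grip":255,"xyz":[1,-33,116],"rotation":[0,0.3,0]},
])

```text
time: 33.42
ee_pos: [0.654, 0.1095, 0.123]
eef_rot: [1.0, -0.008, 0.0, 0.001]
ft_force: [0.0, -0.2, -0.6]
width: 0.0448
```

Emit:
apply_moves([
  {"grip":255,"xyz":[0,0,40],"rotation":[0,0,0]},
  {"grip":255,"xyz":[0,0,80],"rotation":[0,0,0]},
  {"grip":255,"xyz":[0,0,98],"rotation":[0,0,0]},
  {"grip":255,"xyz":[0,0,98],"rotation":[0,0,0]},
])

```text
time: 33.92
ee_pos: [0.6535, 0.1092, 0.0242]
eef_rot: [1.0, -0.008, -0.001, 0.001]
ft_force: [-0.2, 0.8, -0.3]
width: 0.0057
```

Run:
```python
from leaf import *
rows([car(.6535,.092,.052,-.8)])
cv2.imwrite('pics/w16.png',cam('scene')['img'][180:340,230:430].repeat(3,0).repeat(3,1))
```

```text
t 33.92 p [0.6535 0.1092 0.0242] f [-0.2  0.8 -0.3] w 0.0057 xang -0.9 z [-0.001 -0.002 -1.   ] j [-0.48  0.57  0.34  1.55 -0.2   1.06 -0.11]
true tcp [0.6535 0.1093 0.0507]
[0.3, 17.2, -1.2] [0.1, 0.1, -0.1]
```

View pics/w16.png

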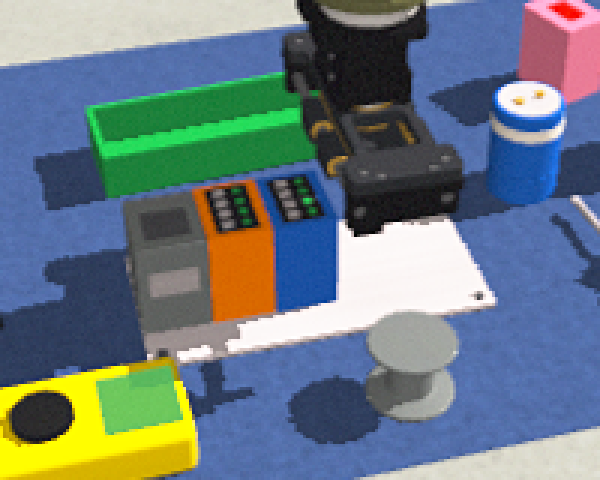

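Emit:
apply_moves([
  {"grip":255,"xyz":[0,6,-1],"rotation":[0,0,0]},
  {"grip":255,"xyz":[0,12,-1],"rotation":[0,0,0]},
  {"grip":255,"xyz":[0,16,-1],"rotation":[0,0,0]},
  {"grip":255,"xyz":[0,18,-1],"rotation":[0,0,0]},
  {"grip":255,"xyz":[0,19,-1],"rotation":[0,0,0]},
])

```text
time: 34.6
ee_pos: [0.6547, 0.092, 0.0275]
eef_rot: [1.0, -0.007, 0.001, -0.0]
ft_force: [0.6, 5.8, 4.8]
width: 0.0003
```

Emit:
apply_moves([
  {"grip":255,"xyz":[0,1,0],"rotation":[0,0,0]},
  {"grip":255,"xyz":[0,2,0],"rotation":[0,0,0]},
  {"grip":255,"xyz":[0,2.5,0],"rotation":[0,0,0]},
])

```text
time: 34.98
ee_pos: [0.6549, 0.092, 0.0275]
eef_rot: [1.0, -0.006, 0.002, -0.001]
ft_force: [2.6, 8.5, 0.2]
width: 0.0006
```

Emit:
apply_moves([
  {"grip":255,"xyz":[0,1,0],"rotation":[0,0,0]},
  {"grip":255,"xyz":[0,1.5,0],"rotation":[0,0,0]},
  {"grip":255,"xyz":[0,1.5,0],"rotation":[0,0,0]},
])

```text
time: 35.35
ee_pos: [0.655, 0.092, 0.0275]
eef_rot: [1.0, -0.006, 0.002, -0.002]
ft_force: [1.4, 6.8, 1.6]
width: 0.0003
```

Emit:
apply_moves([
  {"grip":255,"xyz":[0,2,0],"rotation":[0,0,0]},
  {"grip":255,"xyz":[0,4,0],"rotation":[0,0,0]},
  {"grip":255,"xyz":[0,4,0],"rotation":[0,0,0]},
])

```text
time: 35.72
ee_pos: [0.6552, 0.0921, 0.0276]
eef_rot: [1.0, -0.004, 0.002, -0.004]
ft_force: [2.3, 13.2, -0.8]
width: 0.0
```

Emit:
apply_moves([
  {"grip":255,"xyz":[0,-8,0],"rotation":[0,0,0]},
  {"grip":255,"xyz":[0,-18,0],"rotation":[0,0,0]},
  {"grip":0,"xyz":[0,-18,-50],"rotation":[0,0,0]},
  {"grip":0,"xyz":[0,-18,-110],"rotation":[0,0,0]},
  {"grip":0,"xyz":[0,-18,-170],"rotation":[0,0,0]},
])

```text
time: 36.35
ee_pos: [0.6541, 0.1081, 0.1993]
eef_rot: [1.0, -0.005, 0.002, -0.004]
ft_force: [1.8, -0.1, -0.0]
width: 0.0227
```

Emit:
apply_moves([
  {"grip":0,"xyz":[0,10,-40],"rotation":[0,0,0]},
  {"grip":0,"xyz":[0,30,-40],"rotation":[0,0,0]},
  {"grip":0,"xyz":[0,30,-40],"rotation":[0,0,0]},
])

```text
time: 36.72
ee_pos: [0.6534, 0.0753, 0.2383]
eef_rot: [1.0, -0.006, 0.001, -0.003]
ft_force: [0.7, 0.8, -1.1]
width: 0.0526
```

```bash
python3 al.py
python3 - <<'E'
from leaf import *
rows([])
for n in ['scene','side','wrist']:
    c=cam(n); cv2.imwrite(f'pics/{n}17.png',c['img'])
E
```

```text
wrist orange 1053 x [623.4 681. ] y [-8.5 34.7] [652.1  12.6] [45.2 58.7] 89.1
wrist blue 1085 x [624.9 681.7] y [37.2 80.4] [653.1  58.8] [57.6 44.4] 0.1
wrist grey 367 x [623.8 679.3] y [-58.  -49.3] [651.6 -53.7] [ 9.3 58. ] 89.0
scene orange 213 x [623.9 684.4] y [-9.  33.8] [654.   12.3] [63.2 44.4] 0.2
scene blue 195 x [625.  685.5] y [18.9 79.7] [654.8  40.2] [63.1 80.4] 0.6
scene grey 442 x [626.8 683.9] y [-59.  -12.3] [655.5 -35.4] [48.7 62.4] 88.0
side orange 148 x [625.3 683.3] y [-7.1 32.2] [654.6  12.5] [44.9 59.7] 87.8
side blue 188 x [626.3 683. ] y [38.9 84.7] [654.3  61.8] [49.2 58.1] 89.9
side grey 316 x [626.2 682.2] y [-56.2 -14.1] [654.4 -34.7] [46.7 58.5] 89.0
t 36.88 p [0.653  0.0786 0.2375] f [-0.4 -0.5  0.2] w 0.0642 xang -0.5 z [ 0.001  0.007 -1.   ] j [-0.46  0.4   0.39  1.33 -0.16  1.44 -0.09]
true tcp [0.653  0.0784 0.264 ]
```

View pics/wrist17.png

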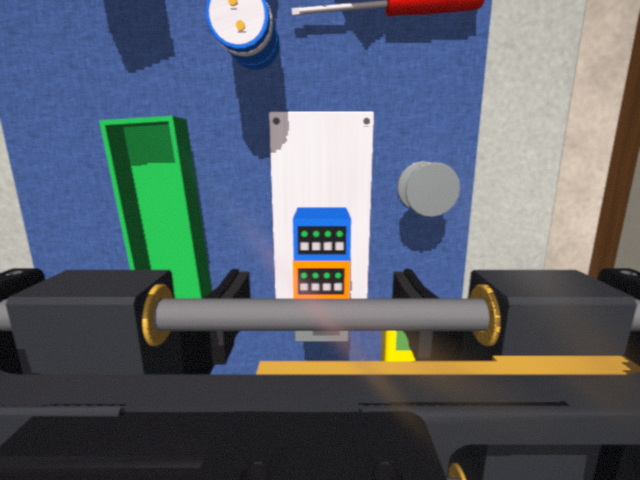

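View pics/scene17.png

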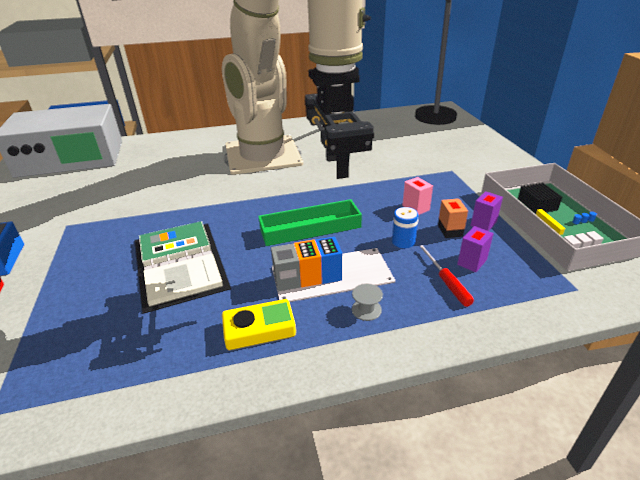

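Row closed: orange and blue touch the controller in line (scene px 275–342, 262). Now for relay and capacitor: fresh measurements.

```bash
cat > part.py <<'E'
from row import *
def parts():
    for n,dz in [('scene',.0014),('side',-.0023)]:
        c=cam(n); P=pts(c)-[0,0,dz]
        H=hsv(c['img']); 
        # relay: copper hue
        m=region(P,(.3,.85,.15,.5),.0715,.079)&(H[...,0]>=6)&(H[...,0]<=16)&(H[...,1]>100)
        if m.sum()>20: print(n,'relay',m.sum(),*rect(P[m][:,:2]),'z',round(np.median(P[m][:,2]),4))
        m=region(P,(.3,.85,.15,.36),.079,.0845); q=P[m]
        if len(q)>20: print(n,'cap',len(q),'mid x',np.round((np.percentile(q[:,0],[1,99])).mean()*1000,1),'y',np.round((np.percentile(q[:,1],[1,99])).mean()*1000,1),*rect(q[:,:2]))
if __name__=='__main__':
    parts()
    from leaf import *
    rows([])
E
python3 part.py
```

```text
scene relay 211 [572.9 391.8] [47.  60.6] 84.7 z 0.0745
scene cap 245 mid x 583.1 y 262.3 [583.1 262.7] [54.1 54.5] 73.0
side relay 717 [572.3 394.3] [47.9 57.2] 83.5 z 0.0747
side cap 586 mid x 583.1 y 266.3 [582.8 266.3] [54.7 54.8] 64.4
t 37.12 p [0.6535 0.0784 0.2386] f [-0.2  0.4 -0.4] w 0.0828 xang -0.5 z [ 0.003  0.007 -1.   ] j [-0.46  0.4   0.39  1.33 -0.16  1.44 -0.09]
true tcp [0.6535 0.0782 0.2651]
```

Run:
```python
from leaf import *
rows([car(.582,.2645,.27,2.6),car(.582,.2645,.15,2.6),car(.582,.2645,.056,2.6)])
```

```text
t 37.12 p [0.6535 0.0784 0.2386] f [-0.2  0.4 -0.4] w 0.0828 xang -0.5 z [ 0.003  0.007 -1.   ] j [-0.46  0.4   0.39  1.33 -0.16  1.44 -0.09]
true tcp [0.6535 0.0782 0.2651]
[-73.1, -185.5, -3.8] [-0.4, -0.2, -3.1]
[-73.4, -184.7, 116.2] [-0.4, -0.2, -3.1]
[-73.7, -184.0, 210.2] [-0.4, -0.2, -3.1]
```

Emit:
apply_moves([
  {"grip":0,"xyz":[-73,-185,0],"rotation":[-0.4,-0.2,-3]},
  {"grip":0,"xyz":[-73,-185,0],"rotation":[-0.4,-0.2,-3]},
  {"grip":0,"xyz":[-73,-185,0],"rotation":[-0.4,-0.2,-3]},
  {"grip":0,"xyz":[-73,-185,50],"rotation":[-0.4,-0.2,-3]},
  {"grip":0,"xyz":[-73,-185,100],"rotation":[-0.4,-0.2,-3]},
])

```text
time: 37.75
ee_pos: [0.5816, 0.2674, 0.1388]
eef_rot: [1.0, 0.024, 0.0, -0.001]
ft_force: [1.8, -0.2, 0.3]
width: 0.0871
```

Run:
```python
from leaf import *
rows([car(.582,.2645,.15,2.6),car(.582,.2645,.056,2.6)])
c=cam('wrist'); cv2.imwrite('pics/w18.png',c['img'])
P=pts(c); m=(P[...,2]>.078)&(P[...,2]<.088)&(np.abs(P[...,0]-.58)<.05)&(np.abs(P[...,1]-.265)<.05); q=P[m]; print(m.sum(),np.percentile(q,[1,99],axis=0).round(4))
```

```text
t 37.75 p [0.5816 0.2674 0.1388] f [ 1.8 -0.2  0.3] w 0.0871 xang 2.7 z [ 0.     0.001 -1.   ] j [-0.72  0.41  0.29  1.52 -0.12  1.24 -0.37]
true tcp [0.5815 0.2673 0.1653]
[0.3, 2.9, 15.3] [-0.1, -0.0, 0.1]
[0.3, 3.0, 109.3] [-0.1, -0.0, 0.1]
4246 [[0.5545 0.2391 0.079 ]
 [0.6057 0.2904 0.0841]]
```

View pics/w18.png

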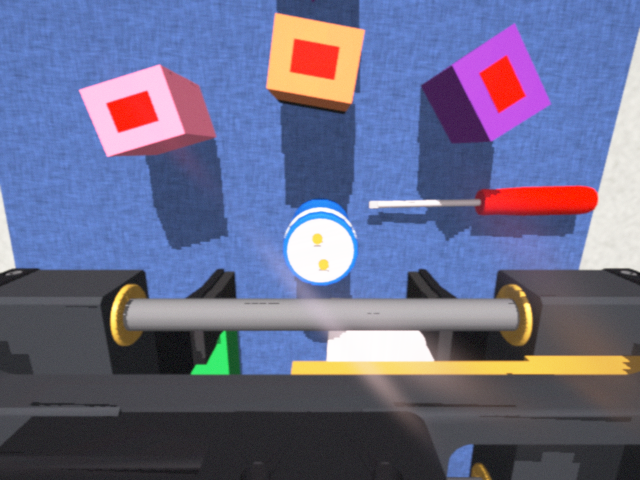

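Capacitor at (0.580, 0.265), centred between the fingers; the screwdriver tip (px 375,205) is low and clear. Descend.

Emit:
apply_moves([
  {"grip":0,"xyz":[-1,3,50],"rotation":[0,0,0]},
  {"grip":0,"xyz":[-1,3,95],"rotation":[0,0,0]},
  {"grip":0,"xyz":[-1,3,109],"rotation":[0,0,0]},
  {"grip":0,"xyz":[-1,3,109],"rotation":[0,0,0]},
  {"grip":255,"xyz":[-1,3,109],"rotation":[0,0,0]},
], squeeze=20)

```text
time: 38.42
ee_pos: [0.5783, 0.2616, 0.0245]
eef_rot: [1.0, 0.023, -0.003, 0.001]
ft_force: [0.1, 0.2, 0.3]
width: 0.0828
```

Emit:
apply_moves([
  {"grip":255,"xyz":[0,0,0],"rotation":[0,0,0]},
  {"grip":255,"xyz":[0,0,0],"rotation":[0,0,0]},
  {"grip":255,"xyz":[0,0,0],"rotation":[0,0,0]},
  {"grip":255,"xyz":[0,0,0],"rotation":[0,0,0]},
  {"grip":255,"xyz":[0,0,-5],"rotation":[0,0,0]},
])

```text
time: 39.05
ee_pos: [0.5776, 0.2614, 0.0289]
eef_rot: [1.0, 0.023, -0.004, 0.002]
ft_force: [0.8, -0.5, -1.4]
width: 0.0557
```

Emit:
apply_moves([
  {"grip":255,"xyz":[0,0,-20],"rotation":[0,0,0]},
  {"grip":255,"xyz":[0,0,-50],"rotation":[0,0,0]},
  {"grip":255,"xyz":[0,0,-80],"rotation":[0,0,0]},
  {"grip":255,"xyz":[0,0,-80],"rotation":[0,0,0]},
])

```text
time: 39.55
ee_pos: [0.5797, 0.2623, 0.1124]
eef_rot: [1.0, 0.023, -0.001, 0.0]
ft_force: [0.5, -0.3, -2.7]
width: 0.0557
```

Run:
```python
from leaf import *
a=np.radians(2.6)
for L in (40,-40): print(L,.4665-L/1000*np.sin(a),.060+L/1000*np.cos(a))
rows([car(.4665-.04*np.sin(a),.060+.04*np.cos(a),.136,2.6)])
cv2.imwrite('pics/s19.png',cam('scene')['img']); cv2.imwrite('pics/sd19.png',cam('side')['img'])
```

```text
40 0.4646854804748299 0.0999588227916286
-40 0.46831451952517017 0.020041177208371404
t 39.55 p [0.5797 0.2623 0.1124] f [ 0.5 -0.3 -2.7] w 0.0557 xang 2.6 z [-0.003 -0.001 -1.   ] j [-0.71  0.42  0.28  1.55 -0.13  1.19 -0.36]
true tcp [0.5797 0.2624 0.1389]
[-122.3, 156.9, 3.4] [0.0, 0.2, 0.0]
```

View pics/s19.png

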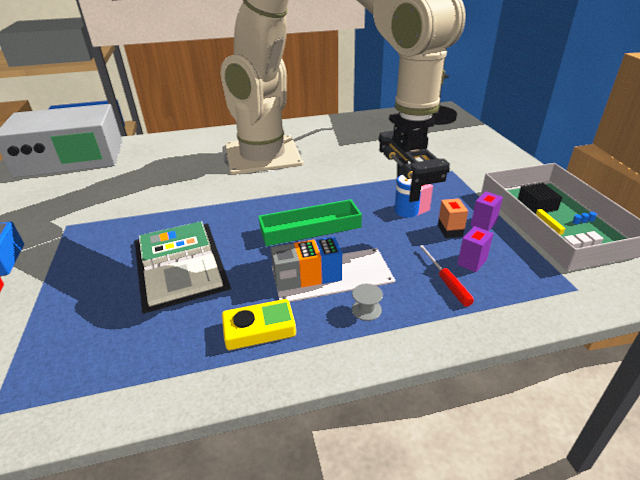

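Held. Carrying it over the tray (slot 40 mm right of the tray centre).

Run:
```python
from leaf import *
rows([car(.4675,.020,.141,2.6)])
```

```text
t 39.65 p [0.5779 0.2616 0.109 ] f [ 0.3  0.6 -2.8] w 0.0558 xang 2.6 z [-0.007 -0.003 -1.   ] j [-0.71  0.43  0.28  1.55 -0.13  1.19 -0.36]
true tcp [0.5781 0.2617 0.1354]
[-121.4, 236.3, -3.9] [0.2, 0.4, 0.0]
```

Emit:
apply_moves([
  {"grip":255,"xyz":[-28,55,-4],"rotation":[0.2,0.4,0]},
  {"grip":255,"xyz":[-55,110,-4],"rotation":[0.2,0.4,0]},
  {"grip":255,"xyz":[-85,165,-4],"rotation":[0.2,0.4,0]},
  {"grip":255,"xyz":[-110,215,-4],"rotation":[0.2,0.4,0]},
  {"grip":255,"xyz":[-121,236,-4],"rotation":[0.2,0.4,0]},
])

```text
time: 40.28
ee_pos: [0.4658, 0.0174, 0.1137]
eef_rot: [1.0, 0.021, -0.001, -0.0]
ft_force: [0.1, 0.2, -1.8]
width: 0.0556
```

Run:
```python
from leaf import *
rows([car(.4675,.020,.141,2.6),car(.4675,.020,.062,2.6)])
c=cam('wrist'); cv2.imwrite('pics/w20.png',c['img']); cv2.imwrite('pics/sd20.png',cam('side')['img'][150:330,250:490].repeat(3,0).repeat(3,1))
```

```text
t 40.27 p [0.4658 0.0174 0.1137] f [ 0.1  0.2 -1.8] w 0.0556 xang 2.4 z [-0.003  0.    -1.   ] j [-0.53  0.05  0.41  1.99 -0.02  1.11 -0.07]
true tcp [0.4659 0.0174 0.1402]
[1.8, -2.6, -0.8] [-0.0, 0.2, -0.2]
[2.0, -2.6, 78.2] [-0.0, 0.2, -0.2]
```

View pics/w20.png

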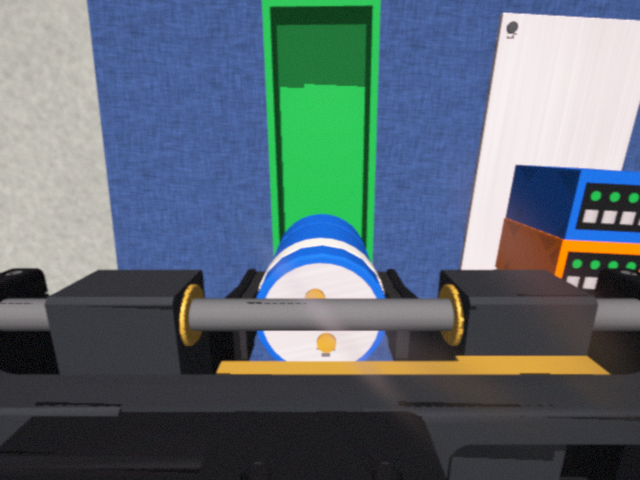

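View pics/sd20.png

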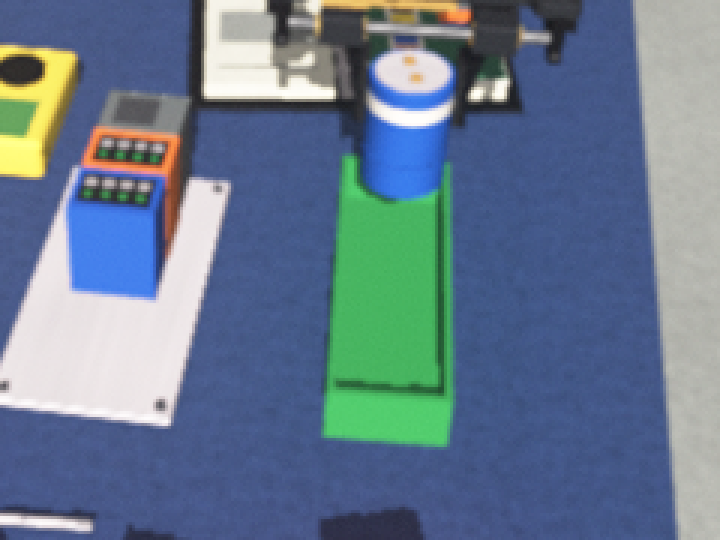

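Run:
```python
from row import *
c=cam('wrist'); P=pts(c); H=hsv(c['img'])
for y in (.065,.09,.12,.15):
    m=(abs(P[...,1]-y)<.006)&(P[...,2]>.035)&(P[...,2]<.045)&(abs(P[...,0]-.465)<.06)&(H[...,1]>120)&(H[...,0]>50)&(H[...,0]<85)
    x=P[m][:,0]; l=x[x<.465]; r_=x[x>.465]
    if len(l)>3 and len(r_)>3: print(y,'L',l.min().round(4),l.max().round(4),'R',r_.min().round(4),r_.max().round(4),'mid',((l.min()+r_.max())/2).round(4))
```

```text
0.065 L 0.4241 0.4296 R 0.4971 0.5023 mid 0.4632
0.09 L 0.4233 0.4284 R 0.496 0.5011 mid 0.4622
0.12 L 0.4218 0.4269 R 0.4944 0.4999 mid 0.4608
0.15 L 0.42 0.4255 R 0.4928 0.4981 mid 0.4591
```

Tray mid at this y is 0.4655–0.468 (wrist vs fixed cameras); the capacitor at 0.4665 fits with about 5 mm either side. Lowering.

Emit:
apply_moves([
  {"grip":255,"xyz":[1,-2,25],"rotation":[0,0.2,0]},
  {"grip":255,"xyz":[1,-2,50],"rotation":[0,0.2,0]},
  {"grip":255,"xyz":[1,-2,70],"rotation":[0,0.2,0]},
  {"grip":255,"xyz":[1,-2,79],"rotation":[0,0.2,0]},
  {"grip":255,"xyz":[1,-2,81],"rotation":[0,0.2,0]},
])

```text
time: 41.05
ee_pos: [0.4682, 0.0228, 0.0328]
eef_rot: [1.0, 0.023, 0.001, -0.0]
ft_force: [0.1, -0.1, -1.9]
width: 0.0556
```

Emit:
apply_moves([
  {"grip":255,"xyz":[0,0,2],"rotation":[0,0,0]},
  {"grip":255,"xyz":[0,0,3],"rotation":[0,0,0]},
  {"grip":255,"xyz":[0,0,3],"rotation":[0,0,0]},
])

```text
time: 41.42
ee_pos: [0.4687, 0.023, 0.0303]
eef_rot: [1.0, 0.023, 0.001, -0.0]
ft_force: [0.4, 0.7, 1.7]
width: 0.0556
```

Run:
```python
from leaf import *
rows([])
cv2.imwrite('pics/sd21.png',cam('side')['img'][150:330,250:490].repeat(3,0).repeat(3,1))
```

```text
t 41.42 p [0.4687 0.023  0.0303] f [0.4 0.7 1.7] w 0.0556 xang 2.6 z [ 0.002  0.001 -1.   ] j [-0.52  0.17  0.4   2.07 -0.08  0.91 -0.02]
true tcp [0.4686 0.023  0.0568]
```

View pics/sd21.png

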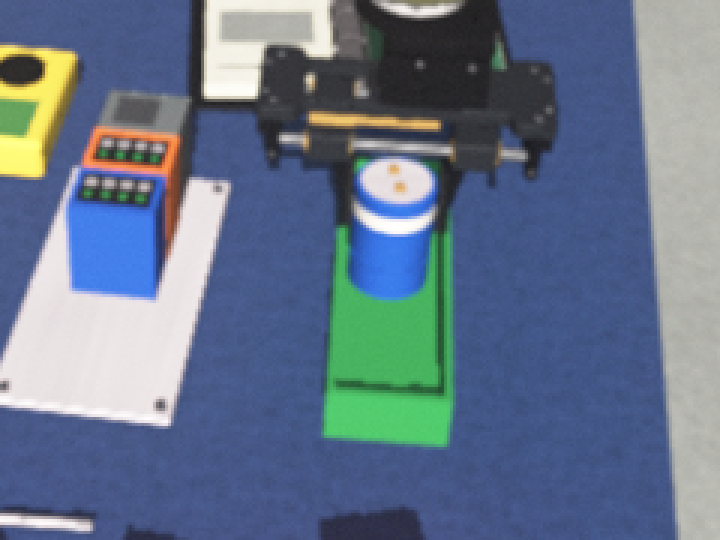

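Capacitor stands on the tray floor (contact felt at the expected height). Release.

Emit:
apply_moves([
  {"grip":140,"xyz":[0,0,0],"rotation":[0,0,0]},
  {"grip":60,"xyz":[0,0,0],"rotation":[0,0,0]},
  {"grip":0,"xyz":[0,0,0],"rotation":[0,0,0]},
  {"grip":0,"xyz":[0,0,-40],"rotation":[0,0,0]},
  {"grip":0,"xyz":[0,0,-100],"rotation":[0,0,0]},
])

```text
time: 42.1
ee_pos: [0.4672, 0.0226, 0.1303]
eef_rot: [1.0, 0.023, -0.0, 0.0]
ft_force: [1.9, 0.2, -0.7]
width: 0.084
```

Run:
```python
from part import *
parts()
from leaf import *
rows([car(.572,.3925,.16,-6.5)])
cv2.imwrite('pics/s22.png',cam('scene')['img']); cv2.imwrite('pics/sd22.png',cam('side')['img'])
```

```text
scene relay 208 [573.1 391.6] [46.8 60.4] 83.9 z 0.0745
side relay 725 [572.3 394.8] [47.8 57.8] 84.8 z 0.0748
t 42.2 p [0.4719 0.0232 0.1361] f [ 0.2  0.3 -0.2] w 0.0858 xang 2.6 z [ 0.011  0.003 -1.   ] j [-0.55  0.02  0.41  1.97 -0.01  1.14 -0.09]
true tcp [0.4716 0.0231 0.1626]
[116.7, -364.3, 5.0] [-0.2, -0.6, 9.1]
```

View pics/sd22.png

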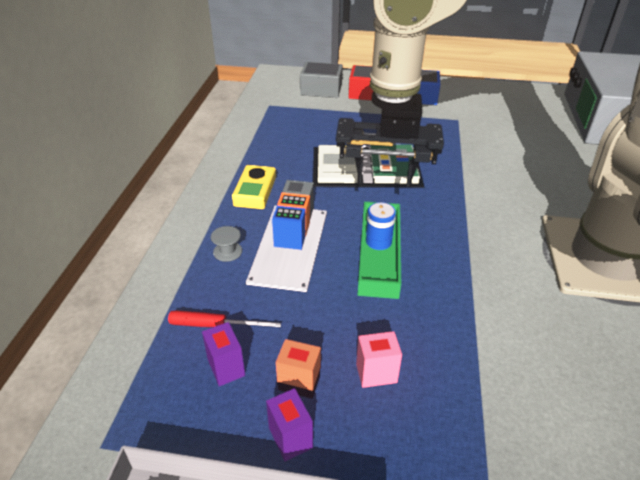

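Capacitor upright in the tray (px 380,225). Now the relay (px 298,363).

Emit:
apply_moves([
  {"grip":0,"xyz":[20,-62,0],"rotation":[0,-0.6,4]},
  {"grip":0,"xyz":[60,-200,0],"rotation":[0,-0.6,8.5]},
  {"grip":0,"xyz":[95,-300,0],"rotation":[0,-0.6,8.5]},
  {"grip":0,"xyz":[117,-364,0],"rotation":[0,-0.6,8.5]},
  {"grip":0,"xyz":[117,-364,0],"rotation":[0,-0.6,8.5]},
])

```text
time: 42.92
ee_pos: [0.55, 0.3259, 0.1303]
eef_rot: [0.999, -0.051, -0.004, -0.0]
ft_force: [0.9, 0.0, 0.8]
width: 0.0872
```

Emit:
apply_moves([
  {"grip":0,"xyz":[0,-55,0],"rotation":[0,0,0]},
  {"grip":0,"xyz":[0,-55,0],"rotation":[0,0,0]},
])

```text
time: 43.18
ee_pos: [0.5527, 0.3858, 0.1267]
eef_rot: [0.999, -0.048, -0.006, 0.0]
ft_force: [-0.4, -0.3, -0.3]
width: 0.0872
```

Run:
```python
from leaf import *
rows([car(.572,.3925,.13,-6),car(.572,.3925,.053,-6)])
c=cam('wrist'); cv2.imwrite('pics/w23.png',c['img'])
P=pts(c); m=(P[...,2]>.070)&(P[...,2]<.08)&(np.abs(P[...,0]-.572)<.045)&(np.abs(P[...,1]-.39)<.04); q=P[m]; print(m.sum(),cv2.minAreaRect((q[:,:2]*1000).astype(np.float32)))
```

```text
t 43.17 p [0.5527 0.3858 0.1267] f [-0.4 -0.3 -0.3] w 0.0872 xang -5.5 z [-0.012 -0.    -1.   ] j [-0.84  0.49  0.23  1.41 -0.12  1.26 -0.69]
true tcp [0.553  0.3858 0.1532]
[18.9, -8.6, 23.0] [0.1, 0.7, 0.5]
[19.8, -8.7, 100.0] [0.1, 0.7, 0.5]
5085 ((570.2333374023438, 392.67816162109375), (45.83322525024414, 57.87771224975586), 83.322021484375)
```

View pics/w23.png

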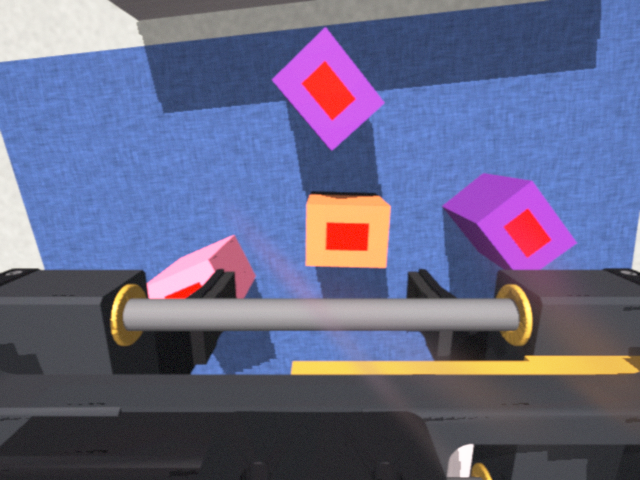

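Relay at (0.571, 0.393), yaw −6.5°; pink (px 205,270) and purple (520,225) leave room for the fingers.

Emit:
apply_moves([
  {"grip":0,"xyz":[18.5,-8.6,23],"rotation":[0,0.7,1]},
  {"grip":0,"xyz":[18.5,-8.6,23],"rotation":[0,0.7,1]},
  {"grip":0,"xyz":[18.5,-8.6,60],"rotation":[0,0.7,1]},
  {"grip":0,"xyz":[19,-8.6,98],"rotation":[0,0.7,1]},
  {"grip":0,"xyz":[19,-8.6,98],"rotation":[0,0.7,1]},
])

```text
time: 43.85
ee_pos: [0.5706, 0.3866, 0.0266]
eef_rot: [0.998, -0.059, -0.002, 0.003]
ft_force: [-0.1, 1.1, 0.6]
width: 0.0872
```

Emit:
apply_moves([
  {"grip":0,"xyz":[0,0,0],"rotation":[0,0,0]},
  {"grip":255,"xyz":[0,0,0],"rotation":[0,0,0]},
  {"grip":255,"xyz":[0,0,0],"rotation":[0,0,0]},
  {"grip":255,"xyz":[0,0,0],"rotation":[0,0,0]},
  {"grip":255,"xyz":[0,0,0],"rotation":[0,0,0]},
])

```text
time: 44.48
ee_pos: [0.5707, 0.3867, 0.027]
eef_rot: [0.998, -0.059, -0.001, 0.003]
ft_force: [-1.1, -0.1, 1.7]
width: 0.058
```

Emit:
apply_moves([
  {"grip":255,"xyz":[0,0,0],"rotation":[0,0,0]},
  {"grip":255,"xyz":[0,0,-20],"rotation":[0,0,0]},
  {"grip":255,"xyz":[0,0,-50],"rotation":[0,0,0]},
  {"grip":255,"xyz":[0,0,-90],"rotation":[0,0,0]},
  {"grip":255,"xyz":[0,0,-110],"rotation":[0,0,0]},
])

```text
time: 45.1
ee_pos: [0.5721, 0.3879, 0.1405]
eef_rot: [0.998, -0.059, -0.0, 0.002]
ft_force: [-0.0, 0.2, -2.2]
width: 0.058
```

Run:
```python
from leaf import *
rows([car(.4645,.105,.165,2.7)])
cv2.imwrite('pics/s24.png',cam('scene')['img'][100:340,230:630].repeat(2,0).repeat(2,1)[:600])
```

```text
t 45.1 p [0.5721 0.3879 0.1405] f [-0.   0.2 -2.2] w 0.058 xang -6.7 z [-0.    -0.004 -1.   ] j [-0.83  0.52  0.24  1.35 -0.12  1.29 -0.7 ]
true tcp [0.5721 0.388  0.167 ]
[-73.8, 293.6, 3.2] [0.2, 0.0, -9.4]
```

View pics/s24.png

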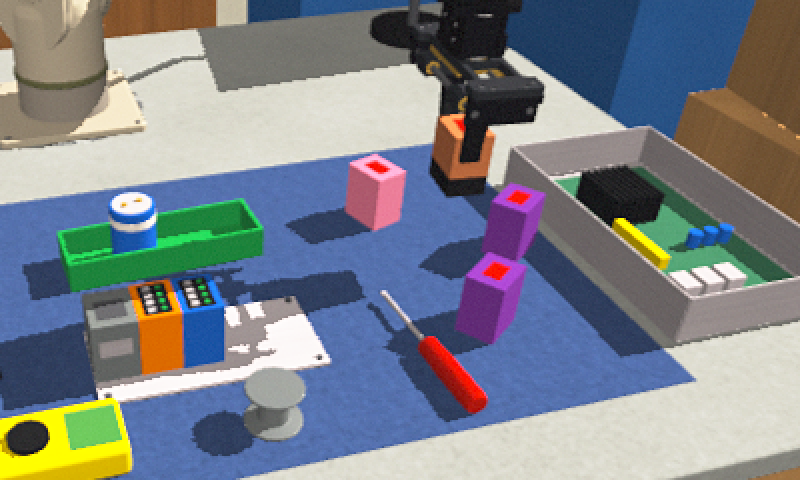

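Relay held clear of everything. Carrying to the tray beside the capacitor.

Emit:
apply_moves([
  {"grip":255,"xyz":[-15,60,0],"rotation":[0.2,0,-4]},
  {"grip":255,"xyz":[-30,118,0],"rotation":[0.2,0,-9.5]},
  {"grip":255,"xyz":[-45,178,0],"rotation":[0.2,0,-9.5]},
  {"grip":255,"xyz":[-60,240,0],"rotation":[0.2,0,-9.5]},
  {"grip":255,"xyz":[-73,300,0],"rotation":[0.2,0,-9.5]},
])

```text
time: 45.78
ee_pos: [0.4637, 0.0972, 0.1422]
eef_rot: [1.0, 0.024, 0.0, -0.0]
ft_force: [1.3, -0.0, -2.1]
width: 0.058
```

Run:
```python
from leaf import *
rows([car(.4645,.097,.16,2.7)])
```

```text
t 45.77 p [0.4637 0.0972 0.1422] f [ 1.3 -0.  -2.1] w 0.058 xang 2.8 z [ 0.001  0.001 -1.   ] j [-0.62  0.03  0.32  1.94 -0.01  1.17 -0.24]
true tcp [0.4637 0.0972 0.1687]
[0.8, 0.2, 8.7] [-0.0, -0.0, 0.1]
```

Emit:
apply_moves([
  {"grip":255,"xyz":[0.5,0,20],"rotation":[0,0,0]},
  {"grip":255,"xyz":[0.5,0,40],"rotation":[0,0,0]},
  {"grip":255,"xyz":[0.5,0,58],"rotation":[0,0,0]},
  {"grip":255,"xyz":[0.5,0,62],"rotation":[0,0,0]},
])

```text
time: 46.28
ee_pos: [0.463, 0.0968, 0.0788]
eef_rot: [1.0, 0.024, -0.001, 0.0]
ft_force: [-0.0, 0.5, -2.2]
width: 0.0581
```

Run:
```python
from leaf import *
rows([car(.4645,.097,.0585,2.7)])
cv2.imwrite('pics/sd25.png',cam('side')['img'][150:330,250:490].repeat(3,0).repeat(3,1))
cv2.imwrite('pics/w25.png',cam('wrist')['img'])
```

```text
t 46.27 p [0.463  0.0968 0.0788] f [-0.   0.5 -2.2] w 0.0581 xang 2.8 z [-0.002 -0.    -1.   ] j [-0.61  0.11  0.33  2.01 -0.04  1.03 -0.22]
true tcp [0.4631 0.0968 0.1053]
[1.6, -0.1, 46.8] [0.0, 0.1, 0.1]
```

View pics/sd25.png

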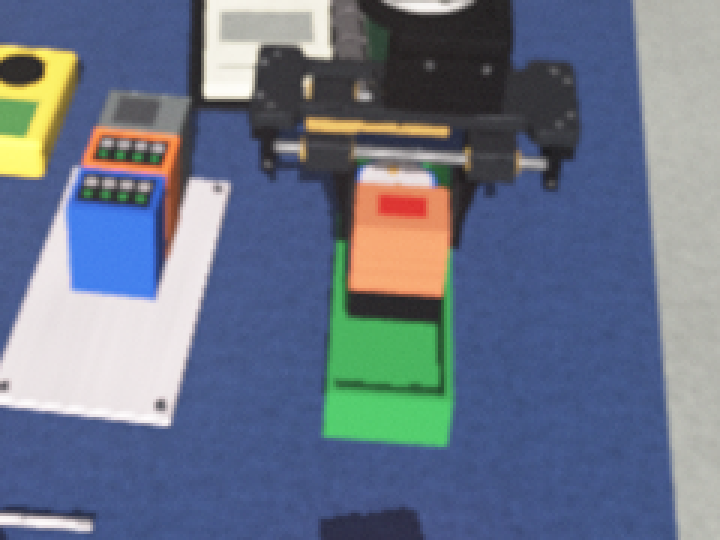

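View pics/w25.png

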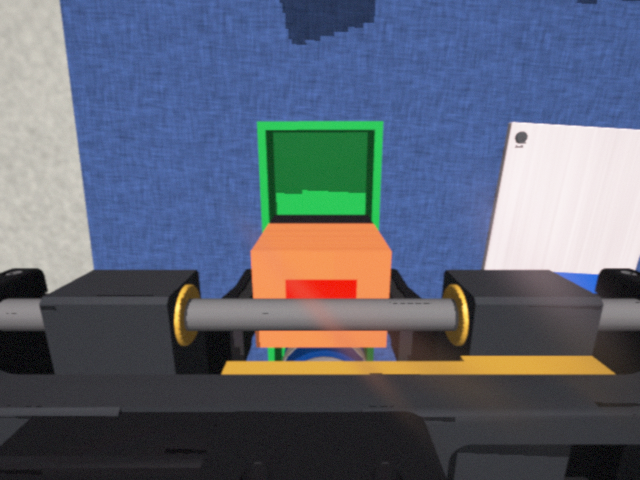

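Relay is centred over the tray (wrist px 253–390 over walls 258–382, being nearer the camera). Lower.

Emit:
apply_moves([
  {"grip":255,"xyz":[1,0,15],"rotation":[0,0,0]},
  {"grip":255,"xyz":[1,0,30],"rotation":[0,0,0]},
  {"grip":255,"xyz":[1,0,40],"rotation":[0,0,0]},
  {"grip":255,"xyz":[1,0,44],"rotation":[0,0,0]},
  {"grip":255,"xyz":[1,0,45],"rotation":[0,0,0]},
])

```text
time: 47.0
ee_pos: [0.4648, 0.0971, 0.0347]
eef_rot: [1.0, 0.024, -0.0, -0.0]
ft_force: [0.0, 1.1, -2.6]
width: 0.0578
```

Emit:
apply_moves([
  {"grip":255,"xyz":[0,0,1.5],"rotation":[0,0,0]},
  {"grip":255,"xyz":[0,0,2.5],"rotation":[0,0,0]},
  {"grip":255,"xyz":[0,0,2.5],"rotation":[0,0,0]},
])

```text
time: 47.38
ee_pos: [0.4649, 0.0971, 0.0323]
eef_rot: [1.0, 0.024, -0.0, -0.0]
ft_force: [0.1, 0.1, -2.5]
width: 0.0579
```

Emit:
apply_moves([
  {"grip":255,"xyz":[0,0,1],"rotation":[0,0,0]},
  {"grip":255,"xyz":[0,0,1.5],"rotation":[0,0,0]},
  {"grip":255,"xyz":[0,0,1.5],"rotation":[0,0,0]},
])

```text
time: 47.75
ee_pos: [0.4651, 0.0975, 0.0318]
eef_rot: [1.0, 0.024, -0.0, -0.0]
ft_force: [-4.5, -0.4, 12.5]
width: 0.0579
```

Run:
```python
from leaf import *
rows([])
cv2.imwrite('pics/sd26.png',cam('side')['img'][150:330,250:490].repeat(3,0).repeat(3,1))
```

```text
t 47.75 p [0.4651 0.0975 0.0318] f [-4.5 -0.4 12.5] w 0.0579 xang 2.8 z [-0.     0.001 -1.   ] j [-0.6   0.18  0.32  2.05 -0.07  0.92 -0.19]
true tcp [0.4651 0.0975 0.0583]
```

View pics/sd26.png

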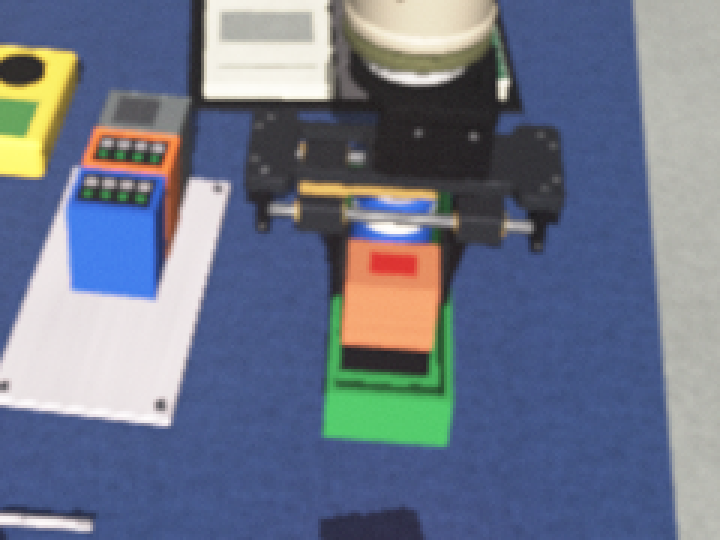

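Floor contact at the expected height (0.032). Release, retreat, and check everything.

Emit:
apply_moves([
  {"grip":140,"xyz":[0,0,-0.5],"rotation":[0,0,0]},
  {"grip":60,"xyz":[0,0,-0.5],"rotation":[0,0,0]},
  {"grip":0,"xyz":[0,0,-0.5],"rotation":[0,0,0]},
  {"grip":0,"xyz":[0,0,-40],"rotation":[0,0,0]},
  {"grip":0,"xyz":[0,0,-100],"rotation":[0,0,0]},
])

```text
time: 48.42
ee_pos: [0.4639, 0.0969, 0.1317]
eef_rot: [1.0, 0.024, -0.002, 0.0]
ft_force: [2.0, 1.2, 0.6]
width: 0.0846
```

Emit:
apply_moves([
  {"grip":0,"xyz":[0,0,-60],"rotation":[0,0,0]},
  {"grip":0,"xyz":[0,-60,-110],"rotation":[0,0,0]},
  {"grip":0,"xyz":[0,-120,-120],"rotation":[0,0,0]},
  {"grip":0,"xyz":[0,-160,-120],"rotation":[0,0,0]},
  {"grip":0,"xyz":[0,-160,-120],"rotation":[0,0,0]},
])

```text
time: 49.05
ee_pos: [0.455, 0.2613, 0.2512]
eef_rot: [1.0, 0.028, -0.002, 0.0]
ft_force: [-0.2, -0.4, -0.8]
width: 0.0871
```

```bash
python3 al.py
python3 - <<'E'
from leaf import *
from m import region,rect
rows([])
for n,dz in (('scene',.0014),('side',-.0023)):
    c=cam(n); cv2.imwrite(f'pics/{n}27.png',c['img']); P=pts(c)-[0,0,dz]
    for nm,b,z0,z1 in [('relay',(.41,.53,.075,.145),.074,.088),('cap',(.41,.53,-.02,.06),.082,.093),('spool',(.73,.82,.06,.15),.02,.05),('meter',(.72,.83,-.19,-.03),.02,.05)]:
        m=region(P,b,z0,z1); q=P[m]; print(n,nm,m.sum(),*rect(q[:,:2]),'z',np.round(np.percentile(q[:,2],[5,50,95]),4))
    m=region(P,(.40,.49,-.33,-.21),.005,.06); print('leaf z',np.percentile(P[m][:,2],[2,50,98]).round(4))
E
```

```text
wrist grey 424 x [635.9 661.9] y [-57.2 -22.6] [648.2 -39.4] [28.2 38.7] 2.9
scene orange 215 x [624.3 684.4] y [-8.9 33.9] [653.   12.5] [44.  64.2] 88.9
scene blue 194 x [624.5 685. ] y [ 1.  79.3] [655.4  40. ] [64.1 80.3] 0.2
scene grey 440 x [627.1 684. ] y [-59.  -12.4] [654.9 -35.4] [48.7 61.4] 87.9
side orange 143 x [625.3 683.3] y [-8.4 32.2] [654.3  11.2] [44.1 58.7] 88.4
side blue 182 x [626.2 682.4] y [40.  84.2] [654.4  62.2] [46.4 57.5] 90.0
side grey 317 x [625.9 681.9] y [-56.7 -14.5] [654.2 -35.7] [48.7 58.5] 89.7
t 49.2 p [0.4567 0.2559 0.2513] f [ 0.1 -1.3  0.3] w 0.0873 xang 2.7 z [-0.004 -0.001 -1.   ] j [-0.78  0.08  0.19  1.66 -0.02  1.41 -0.54]
true tcp [0.4568 0.256  0.2778]
scene relay 270 [465.3 103.3] [63.5 45.5] 2.6 z [0.0758 0.0798 0.0817]
scene cap 247 [471.2  24.2] [53.  55.5] 77.8 z [0.084  0.0871 0.0898]
scene spool 571 [777.3 103.3] [58.9 58.7] 24.6 z [0.0251 0.0453 0.0471]
scene meter 2314 [ 773.2 -110.4] [ 76.9 130. ] 0.1 z [0.0246 0.0345 0.0407]
leaf z [0.0206 0.0228 0.0252]
side relay 528 [467.  106.7] [58.5 52.2] 0.5 z [0.0761 0.0792 0.0814]
side cap 400 [471.1  28.5] [52.7 57.1] 4.1 z [0.0833 0.0866 0.0889]
side spool 509 [778.1 106.8] [57.7 59.6] 9.4 z [0.0239 0.045  0.0474]
side meter 1175 [ 772.5 -104.9] [ 74.5 132.8] 0.4 z [0.0238 0.0338 0.0401]
leaf z [0.0179 0.0211 0.0244]
```

View pics/scene27.png

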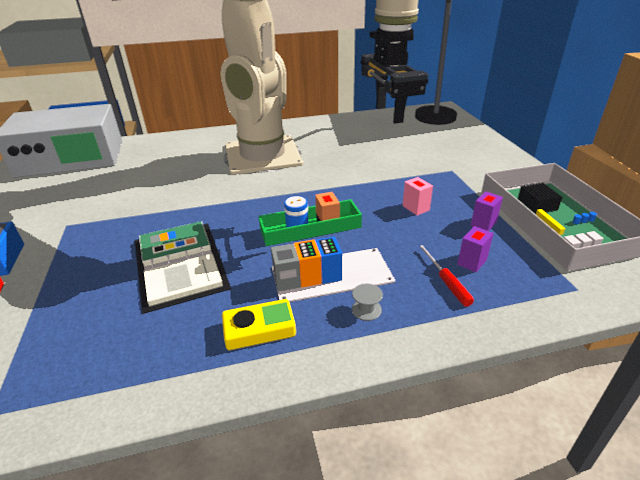

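View pics/side27.png

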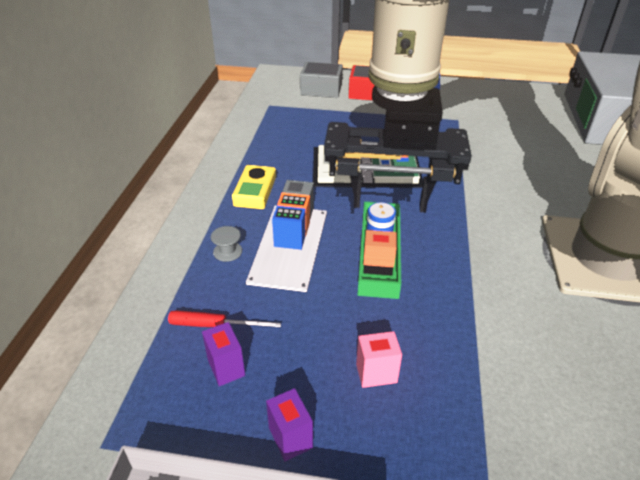

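Everything looks in place. One closer wrist look at the seams before handing in.

Run:
```python
from leaf import *
rows([car(.653,.005,.21,-.8)])
```

```text
t 49.3 p [0.4569 0.2556 0.2516] f [ 0.4 -0.5 -0.1] w 0.0869 xang 2.7 z [-0.003 -0.001 -1.   ] j [-0.78  0.08  0.19  1.66 -0.02  1.41 -0.54]
true tcp [0.457  0.2556 0.2781]
[184.4, 259.4, 67.7] [0.1, 0.2, 3.5]
```

Emit:
apply_moves([
  {"grip":0,"xyz":[184,259,20],"rotation":[0,0,3.5]},
  {"grip":0,"xyz":[184,259,20],"rotation":[0,0,3.5]},
  {"grip":0,"xyz":[184,259,20],"rotation":[0,0,3.5]},
  {"grip":0,"xyz":[184,259,40],"rotation":[0,0,3.5]},
  {"grip":0,"xyz":[184,259,60],"rotation":[0,0,3.5]},
])

```text
time: 49.92
ee_pos: [0.6452, 0.0138, 0.1995]
eef_rot: [1.0, -0.008, -0.0, 0.0]
ft_force: [0.2, 1.1, -0.4]
width: 0.0868
```

Emit:
apply_moves([
  {"grip":0,"xyz":[0,5,5],"rotation":[0,0,0]},
  {"grip":0,"xyz":[0,10,5],"rotation":[0,0,0]},
])

```text
time: 50.18
ee_pos: [0.6447, 0.0029, 0.1943]
eef_rot: [1.0, -0.009, -0.0, 0.0]
ft_force: [-0.2, -0.2, -0.1]
width: 0.0868
```

Run:
```python
from leaf import *
from row import cast
rows([])
c=cam('wrist'); np.savez('/tmp/wz.npz',**{k:c[k] for k in('img','R','t','f','cx','cy','range_z')})
u=proj(c,[.653,.036,.081]).astype(int); print(u,proj(c,[.653,-.009,.081]),proj(c,[.653,.081,.081]))
cv2.imwrite('pics/w28.png',c['img'])
cr=c['img'][max(u[1]-60,0):u[1]+90,max(u[0]-80,0):u[0]+80]; cv2.imwrite('pics/w28z.png',cv2.resize(cr,None,fx=4,fy=4,interpolation=0))
```

```text
t 50.17 p [0.6447 0.0029 0.1943] f [-0.2 -0.2 -0.1] w 0.0868 xang -1.0 z [-0.001 -0.001 -1.   ] j [-0.39  0.39  0.41  1.43 -0.16  1.35  0.02]
true tcp [0.6447 0.0029 0.2208]
[330 191] [331.41282717 241.65083183] [330.27765011 136.8100367 ]
```

View pics/w28z.png

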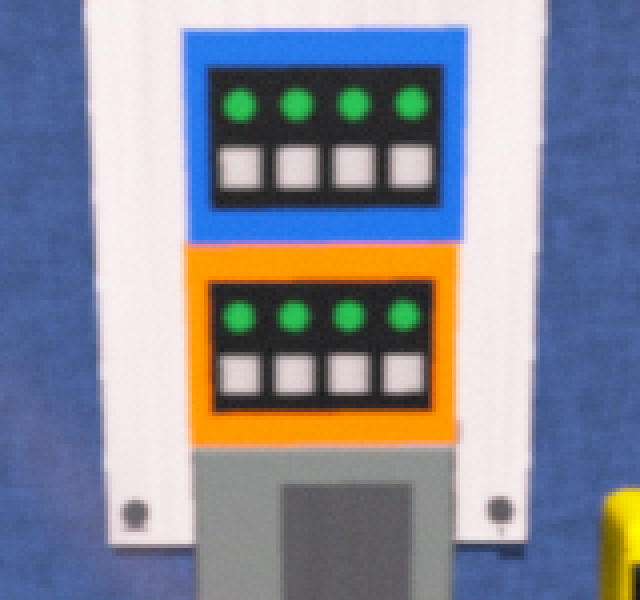

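The close-up shows no gaps at either seam (rows 243 and 446), and the edges line up within about 1 px (~0.9 mm). The gripper touches nothing. Handing in.

Run:
```python
from bench import r
print(r.close_job()); print(r.read_state()['time'])
```

```text
the job is handed in; nothing more can be done
None
the job is handed in; nothing more can be done
```

I finished all three parts in the order asked, and the job was handed in at about 50 s of robot time. No verdict is reported.

- **Leaf:** It is turned right over the rings and pressed to its stop with about 20 N. It lies flat on the near pages, top 21–23 mm above the bench, green face up.
- **Row:** Orange is flush against the controller and blue flush against orange, after a final press of about 13 N. The close-up shows no gap at either seam. In line, the controller and orange agree within measurement, and blue sits about 0.8 mm further out than orange. The depth readings disagreed slightly: they put 0.7–1.2 mm between orange and blue, which is about their noise.
- **Tray:** Only the capacitor and relay were on the bench. Both stand upright on the tray floor, with tops at about 87 mm and 80 mm and roughly 25 mm between them.
- **Bystanders:** The meter and spool measure where they started. The screwdriver looks unmoved in the pictures, but I did not re-measure it.

**What went wrong on the way:**
- **Fingertip offset:** The fingertips measured 18.5 mm behind the reported TCP, not 8 mm ahead as stated. My first tries at the leaf missed, and I corrected for it after that.
- **Finger length:** The usable finger length below the gripper body is only about 43 mm. The body rested on the orange module once, at about 8 N.
- **Orange tipped:** The orange module tilted when I first tried to slide it. I stood it up again and carried it instead.

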